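# Put the garage's cordless kit on charge

### The job

Put the cordless kit on charge for the night. Turn the dock's locking bar out of the way, drop each battery pack fully down into a pocket of the dock, then turn the bar fully shut over the packs; and stand every fallen work lantern upright with its whole base on the flat charging pad. Leave the other things on the bench where they are.

Things in the scene. Friction and masses are not known exactly. Their poses are not given: they have to be found in the camera images.
- lantern0: work lantern, 150 mm tall, 0.4 kg: black base 56 (own x) x 80 (own y) x 40 mm, white column 42 x 44 mm, black head 56 x 44 x 30 mm on top; above the base its two y sides are flat, 44 mm apart. Origin: centre of the base's underside; own z points from foot to head; centre of mass 50 mm up. Starts lying on an x face, axis level 28 mm above the bench; does not roll. May be absent.
- lantern1: cordless work lantern like the other lanterns, starts lying on its side with its long axis level. Same shape, size and axes as lantern0. May be absent.
- lantern2: cordless work lantern like the other lanterns, starts lying on its side with its long axis level. Same shape, size and axes as lantern0. May be absent.
- pack0: cordless tool battery, plain black block 52 (own x) x 66 (own y) x 80 mm tall, 0.45 kg, stands upright on the bench at the start; origin at the centre of its underside, own z up. May be absent.
- pack1: second battery pack, same shape, size and axes as pack0. May be absent.
- pad: flat black charging pad fixed to the bench, 140 (own x) x 350 (own y) mm, 10 mm thick, origin at the centre of its underside; three lanterns side by side along its y fit 125 mm apart (grey discs mark the places, any place on the pad will do). A small 30 x 50 mm seen-only plug box sits at its far left edge, outside the surface.
- dock: grey and black charging dock fixed to the bench, 84 (own x) x 214 (own y) mm, 50 mm high, two pockets side by side along y at y = +58 and -58 mm, a solid 42 mm rib between them; origin at the centre of its underside. A 20 mm steel post on the rib carries the locking bar.
- pocket0 (a point): centre of the inner floor of the dock pocket on the dock's +y side, 10 mm above the bench; pocket 60 (dock x) x 74 (dock y) mm inside, 40 mm deep (rim 50 mm above the bench), open above; axes are those of the dock
- pocket1 (a point): centre of the inner floor of the dock pocket on the dock's -y side, 10 mm above the bench; pocket 60 (dock x) x 74 (dock y) mm inside, 40 mm deep (rim 50 mm above the bench), open above; axes are those of the dock
- bar (a joint): angle of the locking bar, 162 x 18 x 10 mm (95 mm to the knob end, 67 mm the other way from its upright axis at the dock centre), underside 98 mm above the bench. 0 = shut (along the dock's y, across both pockets), 1.57 = open (along the dock's x, pockets free); grows anticlockwise from above, stops at 0 and 1.6. Stays where left; 1.5 N at the knob turns it.
- bar_knob (a point): middle of the upright black knob post (16 mm diameter, 108 to 148 mm above the bench) on the bar, 85 mm from the pivot axis; this point is 128 mm above the bench. At bar = 0 it lies to the dock's +y, at 1.57 to the dock's -x. It may be pinched from above or pushed; lightly pinched, it turns between the fingers.
- tape: bystander: white roll of tape 96 mm across, 24 mm high, lying flat; leave alone. Origin at its underside.
- spray: bystander: spray can 58 mm across, 150 mm high; leave alone. Origin at its underside.
- mug: bystander: white mug about 80 mm across, 90 mm high; leave alone. Origin at its underside.
- socket: bystander: steel wrench socket standing upright, 34 mm across, 60 mm high; leave alone. Origin at its underside.
- bowl: bystander: yellow bowl 150 mm across, 60 mm high; leave alone. Origin at its underside.
Not all that is in view belongs to the job. Of the things that look like the dock, the larger one is meant.

How it is judged (in metres and radians):
On the way, in this order (a step that is already met when the one before it is completed fails the run):
1. the locking bar is turned open, clear of the pockets (value of joint bar above 1.25 rad), for 0.2 s.
2. every battery pack sits fully down in a pocket of the dock, bar still open (((horizontal distance between pack0 and pocket0 below 0.007 m and z of pack0 in the frame of pocket0 below 0.006 m and angle between pack0's own z axis and vertical below 0.12 rad) or (horizontal distance between pack0 and pocket1 below 0.007 m and z of pack0 in the frame of pocket1 below 0.006 m and angle between pack0's own z axis and vertical below 0.12 rad)) and ((horizontal distance between pack1 and pocket0 below 0.007 m and z of pack1 in the frame of pocket0 below 0.006 m and angle between pack1's own z axis and vertical below 0.12 rad) or (horizontal distance between pack1 and pocket1 below 0.007 m and z of pack1 in the frame of pocket1 below 0.006 m and angle between pack1's own z axis and vertical below 0.12 rad)) and value of joint bar above 1 rad), for 0.3 s.
3. the locking bar is turned shut over the packs (value of joint bar below 0.12 rad and ((horizontal distance between pack0 and pocket0 below 0.007 m and z of pack0 in the frame of pocket0 below 0.006 m and angle between pack0's own z axis and vertical below 0.12 rad) or (horizontal distance between pack0 and pocket1 below 0.007 m and z of pack0 in the frame of pocket1 below 0.006 m and angle between pack0's own z axis and vertical below 0.12 rad)) and ((horizontal distance between pack1 and pocket0 below 0.007 m and z of pack1 in the frame of pocket0 below 0.006 m and angle between pack1's own z axis and vertical below 0.12 rad) or (horizontal distance between pack1 and pocket1 below 0.007 m and z of pack1 in the frame of pocket1 below 0.006 m and angle between pack1's own z axis and vertical below 0.12 rad))), for 0.2 s.
At the end, for the whole second after the job is handed in: every pack within 7 mm of the middle of a pocket and within 6 mm of its floor, the bar within 0.12 rad of fully shut, every lantern upright within 0.1 rad at rest on the charging pad, its middle within 50 mm (pad x) and 152 mm (pad y) of the pad's middle (all of step 3 and angle between each of lantern0, lantern1, lantern2's own z axis and vertical below 0.1 rad and x of lantern0 in the frame of pad between -0.05 and 0.05 m and y of lantern0 in the frame of pad between -0.152 and 0.152 m and z of lantern0 in the frame of pad between 0.004 and 0.016 m and linear speed of each of lantern0, lantern1, lantern2 below 0.03 m/s and x of lantern1 in the frame of pad between -0.05 and 0.05 m and y of lantern1 in the frame of pad between -0.152 and 0.152 m and z of lantern1 in the frame of pad between 0.004 and 0.016 m and x of lantern2 in the frame of pad between -0.05 and 0.05 m and y of lantern2 in the frame of pad between -0.152 and 0.152 m and z of lantern2 in the frame of pad between 0.004 and 0.016 m); the robot touches nothing.
It fails at once if one of the other things on the bench is shoved more than 50 mm away (distance of any of tape, spray, mug, socket, bowl from where it was at the start of the episode above 0.05 m).
Of lantern0, lantern1, lantern2 only 2 to 3 are there at a start; the rules pass over those that are not, and their reading is None.
Of pack0, pack1 only 1 to 2 are there at a start; the rules pass over those that are not, and their reading is None.
At some moment in a run one of lantern0, lantern1, lantern2, pack0, pack1 may be knocked a few centimetres aside while the robot is not near it.
Once in a run the grip may slacken for a moment while it holds something.
It also fails if it takes over 210 s, if anything falls off the work surface, if the arm or the gripper's body presses on something with over 40 N, if the wrist force passes 120 N, or if a joint passes its speed limit or range.

### The arm

A 6-joint arm with a two-finger parallel gripper is mounted at the origin on the work surface. World frame = base frame: x ahead of the robot, y to its left, z up, the work surface at z = 0. Lengths are in m, angles in degrees, forces in N, time in s.
With the tool pointing down it reaches from about 0.35 to 0.875 m from the base axis. Payload 4.2 kg.
Tool frame: the origin (TCP) lies midway between the tips of the shut fingers; the grasp point (between the pads) lies r.grasp_offset behind it (r.grasp_offset is the distance from the TCP to the grasp point, in m); z points along the fingers, y is the direction in which the jaws open and shut (so a half turn about z gives the same grasp; the last joint's range is limited). The gripper opens to 87 mm and grips with 3 to 60 N. Pads are 19 mm wide; open, the fingers measure 117 mm over their backs; the gripper's body (75 mm by 190 mm) begins 51 mm behind the grasp point.
Start: joints at [90.39, 22.042, 0.453, 0, -68.411, -14.817], TCP at [0.156, 0.605, 0.223] pointing down, gripper open.
Joint ranges: [-179.83, 179.83], [-69.29, 118.12], [-61.27, 80.66], [-181.25, 117.63], [-171.15, -9.14], [-177.46, 177.46]. Speed limits (degrees/s): [159.86, 159.86, 180, 180, 180, 180].

### API

Orientations are given as a 3x3 rotation matrix whose columns are the frame's x, y, z axes.
In Python, from station import sense, optics, r gives the robot as it stands. The module is installed in compiled form; this text tells all that it offers.
- The arm moves only by the tool servo_tool, never from a script. Its argument "deltas" is a list of rows, each an object with "slide": the shift along the tool's x, y, z in units of 25 mm (1.0 is 25 mm), a list of three; "spin": the turn about the tool's z in units of 8 degrees (1.0 is 8 degrees). A call has 1 to 10 rows; each row shifts and turns the pose as measured when the row begins, along the tool's axes as they then stand; what a row does not reach is not made up. A row lasts 1/10 s, in which the tool goes at most 50 mm and 8.59 degrees, less where a joint would pass 70% of its speed; a pose out of reach is approached as far as the arm can. A call is refused whole if a number of a shift passes 1 or a number of a turn 1, either way. A call with a gripper value outside its range is refused whole. "gripper" is the closure in counts, from 0 (fully open) to 255 (shut), set as the call begins (left out, the last holds). The fingers move at their own pace and stop on an object; the grip force is fixed at half the most. Time passes only in rows, so rows that do not move let the fingers close. It gives the time, the measured TCP pose, the force and the opening at its end, in the units of the state.
- sense(): the state, without advancing time (a new reading comes with each control period).
- optics.capture(name): name is "side" or "top" or "wrist"; returns a dict with "frame" (420x560x3 uint8, red, green, blue), "camera_matrix" (3x3 intrinsics, pixels), "eye" and "rotation" of the camera in the world. Camera axes: x right, y down, z forward; pixel columns grow to the right and rows downward; lengths in m; the calibration is good to about 2 mm. A picture is of the moment at which its call begins. There is no depth.
- r.finish_job(): hands the job in, once; it reports no verdict.
The state is a dict: "time_s": time; "joints": joint angles; "joint_velocities": joint speeds; "effort": joint torques, N m; "tcp_pos": TCP position; "ee_rot": TCP orientation; "wrist_force": force on the tool from outside, world axes, zero at the start; "moment": the same for the moment, N m; "gripper_width": opening from 0.0 (shut) to 1.0 (fully open).
Only numpy, scipy, OpenCV 4.12 (cv2) and the standard library are available. Lean on these libraries where they do the work, as an engineer would, in place of code of your own. Each camera call takes 0.05 s, during which the arm holds its last target.

## Working session

There is one attempt and no reset: what is moved stays moved. The work goes in short steps, Python scripts to look and compute and a tool call to move; the robot and the scene stay as the last step left them, time stands still between calls to the robot, and variables do not carry over. Pictures are saved under pics/ and viewed, and the job is handed in when it is done.

Besides the shell and the picture viewer there is one more tool, called after "Call:" in YAML: its name, and indented under it one key for each argument. servo_tool: Moves the arm, as the interface text tells. Its arguments: {"type":"object","properties":{"deltas":{"type":"array"},"gripper":{"type":"number"}},"required":["deltas"]}

```bash
mkdir -p pics; cat > h.py <<'E'
import numpy as np, cv2
from station import sense, optics, r
def snap(n,f):
    c=optics.capture(n); cv2.imwrite('pics/'+f,c['frame'][:,:,::-1]); return c
E
python3 - <<'E'
from h import *
s=sense(); print(s, r.grasp_offset)
for n in ['side','top','wrist']:
    c=snap(n,n+'0.png'); print(n,c['camera_matrix'].tolist(),np.round(c['eye'],4),np.round(c['rotation'],4).tolist())
E
```

```text
{'time_s': 0.0, 'joints': array([ 9.03897743e+01,  2.20905573e+01,  3.79680499e-01, -2.93487687e-02,
       -6.84089892e+01, -1.48172385e+01]), 'joint_velocities': array([-0.10194157, -0.04125088,  0.08355217,  0.02101586,  0.01721015,
       -0.01296683]), 'effort': array([ 1.49934687e-03, -3.90656340e+01,  1.87398916e+01,  4.21960518e+00,
        1.08804149e-02, -2.02487518e-04]), 'tcp_pos': array([0.15554381, 0.60472205, 0.22146012]), 'ee_rot': array([[ 9.68416755e-01, -2.49336669e-01, -4.62048903e-04],
       [-2.49337085e-01, -9.68414492e-01, -2.09520085e-03],
       [ 7.49555465e-05,  2.14423353e-03, -9.99997698e-01]]), 'wrist_force': array([ 0.19127838,  0.20331938, -0.61229246]), 'moment': array([ 0.0114396 , -0.01332048, -0.02744817]), 'gripper_width': 1.0013639081163557} 0.0187
side [[486.4670821934909, 0.0, 279.3901466616748], [0.0, 486.4670821934909, 206.39567076787196], [0.0, 0.0, 1.0]] [-0.1629 -1.002   0.8583] [[0.8539, -0.2996, 0.4255], [-0.5201, -0.4635, 0.7174], [-0.0177, -0.8339, -0.5517]]
top [[379.1150229184007, 0.0, 278.2292850945821], [0.0, 379.1150229184007, 213.81495180211172], [0.0, 0.0, 1.0]] [ 0.246  -0.0067  1.267 ] [[0.0281, -0.9879, 0.1524], [-0.9996, -0.0271, 0.0082], [-0.004, -0.1525, -0.9883]]
wrist [[358.4104287233992, 0.0, 276.9346604081764], [0.0, 358.4104287233992, 202.31489333085705], [0.0, 0.0, 1.0]] [0.229  0.5863 0.3836] [[-0.2482, -0.931, -0.2676], [-0.9687, 0.2391, 0.0666], [0.002, 0.2757, -0.9612]]
```

View pics/top0.png

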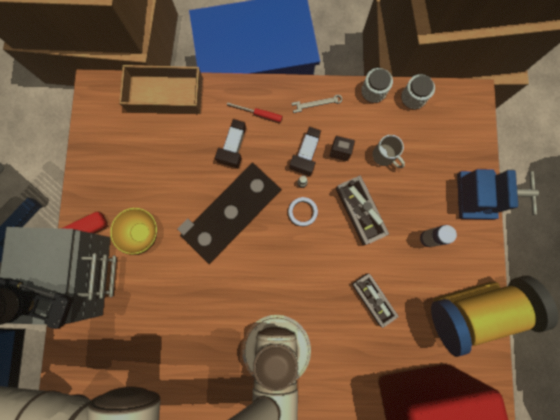

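View pics/side0.png

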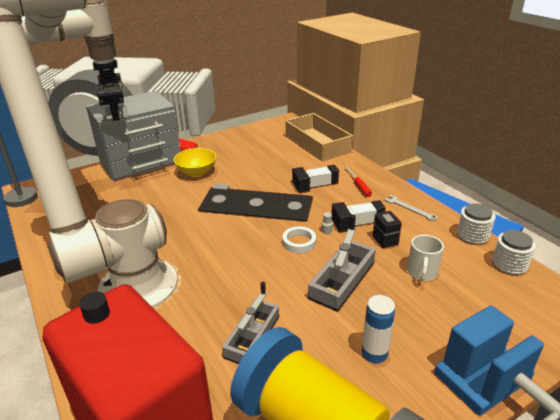

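View pics/wrist0.png

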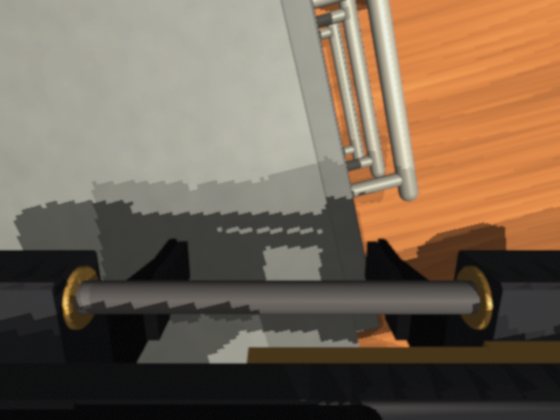

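The top view shows two lanterns at (232,143) and (307,150), and one pack at (343,148). The larger dock is at (362,210) and a smaller look-alike at (375,300). The pad is at (231,212). Next I'll check these in close crops.

```bash
python3 - <<'E'
import cv2
a=cv2.imread('pics/top0.png'); 
c=cv2.resize(a[110:270,170:410],None,fx=3.3,fy=3.3,interpolation=cv2.INTER_CUBIC); cv2.imwrite('pics/top0c.png',c)
a=cv2.imread('pics/side0.png'); 
c=cv2.resize(a[150:310,190:430],None,fx=3.3,fy=3.3,interpolation=cv2.INTER_CUBIC); cv2.imwrite('pics/side0c.png',c)
E
```

```text
(no output)
```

View pics/top0c.png

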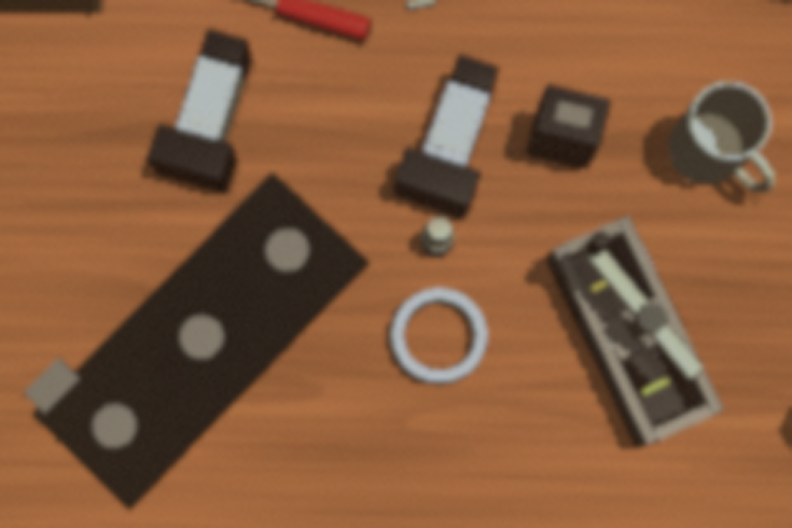

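View pics/side0c.png

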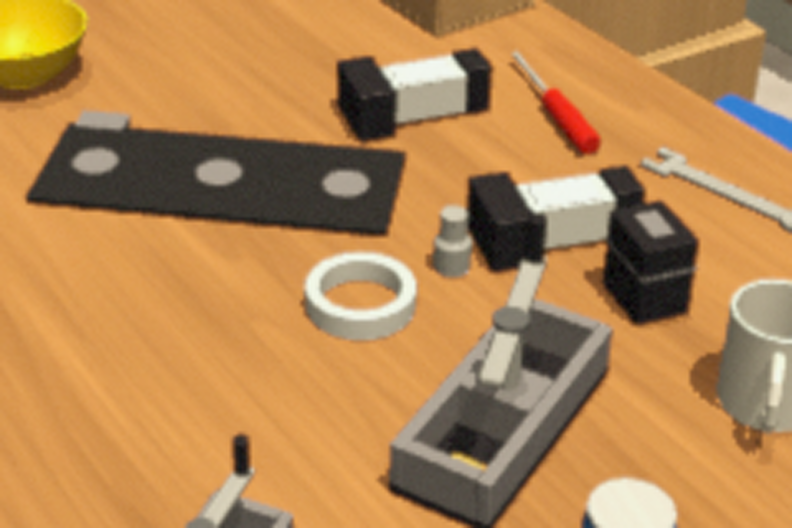

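```bash
cat >> h.py <<'E'
def ray(c,u,v):
    d=np.linalg.inv(c['camera_matrix'])@np.array([u,v,1.]); return np.array(c['eye']),np.array(c['rotation'])@d
def plane(c,u,v,z):
    e,d=ray(c,u,v); return (e+d*(z-e[2])/d[2])
def tri(obs):
    A=np.zeros((3,3));b=np.zeros(3)
    for c,u,v in obs:
        e,d=ray(c,u,v); d=d/np.linalg.norm(d); P=np.eye(3)-np.outer(d,d); A+=P;b+=P@e
    p=np.linalg.solve(A,b); 
    return p,[round(float(np.linalg.norm((np.eye(3)-np.outer(ray(c,u,v)[1],ray(c,u,v)[1])/np.dot(ray(c,u,v)[1],ray(c,u,v)[1]))@(p-ray(c,u,v)[0])))*1000,1) for c,u,v in obs]
def proj(c,p):
    q=np.array(c['rotation']).T@(np.asarray(p)-np.array(c['eye'])); q=np.array(c['camera_matrix'])@q; return q[:2]/q[2]
E
python3 - <<'E'
from h import *
t=optics.capture('top'); s=optics.capture('side')
f=lambda u,v,z:np.round(plane(t,170+u/3.3,110+v/3.3,z),3)[:2]
print('pad',[f(*p,.01) for p in [(273,175),(368,263),(130,508),(35,415)]])
print('discs',[f(*p,.01) for p in [(287,249),(202,337),(114,426)]])
print('dock',[f(*p,.05) for p in [(550,257),(628,218),(720,408),(648,443)]])
print('pivot',f(652,316,.108),'knob',f(600,243,.148))
print('L a',[f(*p,.056) for p in [(160,130),(235,153),(208,33),(248,45)]])
print('L b',[f(*p,.056) for p in [(405,152),(480,180),(460,58),(497,70)]])
print('pack',[f(*p,.08) for p in [(545,88),(608,99),(597,140),(530,125)]])
g=lambda u,v:(s,190+u/3.3,150+v/3.3)
T=lambda u,v:(t,170+u/3.3,110+v/3.3)
print('tri pad corner',tri([g(405,153),T(273,175)]),tri([g(70,125),T(35,415)]))
print('tri pack label',tri([g(655,222),T(573,113)]))
print('pivot',tri([g(512,318),T(652,316)]))
print('socket',tri([g(453,215),T(437,230)]),'tape',tri([g(362,290),T(440,333)]), 'spray',f(0,0,0))
E
```

```text
pad [array([0.613, 0.096]), array([ 0.523, -0.005]), array([0.267, 0.225]), array([0.357, 0.326])]
discs [array([0.535, 0.079]), array([0.441, 0.162]), array([0.348, 0.246])]
dock [array([ 0.525, -0.186]), array([ 0.567, -0.264]), array([ 0.379, -0.352]), array([ 0.343, -0.282])]
pivot [ 0.458 -0.273] knob [ 0.517 -0.217]
L a [array([0.644, 0.208]), array([0.622, 0.131]), array([0.748, 0.164]), array([0.736, 0.123])]
L b [array([ 0.627, -0.039]), array([ 0.6  , -0.115]), array([ 0.728, -0.093]), array([ 0.716, -0.13 ])]
pack [array([ 0.689, -0.176]), array([ 0.679, -0.238]), array([ 0.637, -0.227]), array([ 0.651, -0.161])]
tri pad corner (array([0.61474041, 0.09588201, 0.00763103]), [0.7, 0.7]) (array([0.35796091, 0.32682293, 0.0074211 ]), [0.8, 0.8])
tri pack label (array([ 0.66338052, -0.20309977,  0.08113516]), [0.4, 0.4])
pivot (array([ 0.45639914, -0.27217052,  0.1120884 ]), [0.4, 0.4])
socket (array([ 0.54846296, -0.07300797,  0.05565007]), [0.5, 0.5]) tape (array([ 0.45004993, -0.07953849,  0.01784305]), [0.7, 0.7]) spray [0.802 0.397]
```

Only one pack and two lanterns are present. Candidates, by top-view pixel:
- **Docks:** large (362,210) and small (375,300). I choose the large one.
- **Dark blocks:** pack (343,148), lantern bases (230,158) and (304,165).

The close crop confirms these choices. The bar stands about 18° open, with its knob towards the far lantern. I'll raise the arm and spin it first.

Call:
servo_tool:
  deltas:
    - {"slide": [0,0,-1],"spin": 0}
    - {"slide": [0,0,-1],"spin": 0}
    - {"slide": [0,0,-1],"spin": 0}
    - {"slide": [0,0,-1],"spin": 0}
    - {"slide": [0,0,0],"spin": 1}
    - {"slide": [0,0,0],"spin": 1}
    - {"slide": [0,0,0],"spin": 1}
    - {"slide": [0,0,0],"spin": 1}
    - {"slide": [0,0,0],"spin": 1}
    - {"slide": [0,0,0],"spin": 1}

```text
time_s: 1.25
tcp_pos: [0.1554, 0.6041, 0.324]
ee_rot: [[0.433, -0.902, -0.001], [-0.902, -0.433, -0.005], [0.004, 0.004, -1.0]]
wrist_force: [0.6, -0.8, -0.3]
gripper_width: 1.005
```

Call:
servo_tool:
  deltas:
    - {"slide": [0,0,0],"spin": 1}
    - {"slide": [0,0,0],"spin": 1}
    - {"slide": [0,0,0],"spin": 1}
    - {"slide": [0,0,0],"spin": 1}
    - {"slide": [0,0,0],"spin": 1}
    - {"slide": [0,0,0],"spin": 1}
    - {"slide": [0,0,0],"spin": 1}
    - {"slide": [0,0,0],"spin": 1}
    - {"slide": [0,0,0],"spin": 1}

```text
time_s: 2.15
tcp_pos: [0.155, 0.603, 0.3219]
ee_rot: [[-0.76, -0.65, -0.003], [-0.65, 0.76, -0.01], [0.008, -0.005, -1.0]]
wrist_force: [0.2, 0.1, 0.6]
gripper_width: 1.002
```

```bash
cat >> h.py <<'E'
def to(p=None,yaw=None,show=True):
    s=sense(); R=s['ee_rot']; t=s['tcp_pos']; y=np.degrees(np.arctan2(R[1,1],R[0,1]))
    print('t',round(s['time_s'],2),'tcp',np.round(t,4),'yaw(y)',round(y,2),'j',np.round(s['joints'],1),'F',np.round(s['wrist_force'],1),'w',round(s['gripper_width'],3))
    if p is not None: print('units',np.round(R.T@(np.asarray(p)-t)/0.025,2))
    if yaw is not None:
        d=(y-yaw+90)%180-90; print('spin units',round(d/8,2))
E
python3 -c "
from h import *
to([.517,-.217,.3],133.5)"
```

```text
t 2.15 tcp [0.155  0.603  0.3219] yaw(y) 130.53 j [  90.4   19.5   10.7   -0.2  -81.8 -139.8] F [0.2 0.1 0.6] w 1.002
units [ 10.3  -34.34   1.15]
spin units -0.37
```

Call:
servo_tool:
  deltas:
    - {"slide": [0.3,-1,0],"spin": 0}
    - {"slide": [0.3,-1,0],"spin": 0}
    - {"slide": [0.3,-1,0],"spin": 0}
    - {"slide": [0.3,-1,0],"spin": 0}
    - {"slide": [0.3,-1,0],"spin": 0}
    - {"slide": [0.3,-1,0],"spin": 0}
    - {"slide": [0.3,-1,0],"spin": 0}
    - {"slide": [0.3,-1,0],"spin": 0}
    - {"slide": [0.3,-1,0],"spin": 0}
    - {"slide": [0.3,-1,0],"spin": 0}

```text
time_s: 3.15
tcp_pos: [0.2615, 0.3562, 0.321]
ee_rot: [[-0.759, -0.651, -0.004], [-0.651, 0.759, -0.014], [0.012, -0.008, -1.0]]
wrist_force: [0.3, 0.1, -0.2]
gripper_width: 1.002
```

Call:
servo_tool:
  deltas:
    - {"slide": [0.3,-1,0],"spin": 0}
    - {"slide": [0.3,-1,0],"spin": 0}
    - {"slide": [0.3,-1,0],"spin": 0}
    - {"slide": [0.3,-1,0],"spin": 0}
    - {"slide": [0.3,-1,0],"spin": 0}
    - {"slide": [0.3,-1,0],"spin": 0}
    - {"slide": [0.3,-1,0],"spin": 0}
    - {"slide": [0.3,-1,0],"spin": 0}
    - {"slide": [0.3,-1,0],"spin": 0}
    - {"slide": [0.3,-1,0],"spin": 0}

```text
time_s: 4.15
tcp_pos: [0.369, 0.1058, 0.3245]
ee_rot: [[-0.758, -0.653, -0.002], [-0.653, 0.758, -0.01], [0.008, -0.006, -1.0]]
wrist_force: [0.6, -0.0, -0.6]
gripper_width: 1.0
```

```bash
python3 -c "
from h import *
to([.517,-.217,.3],133.5)"
```

```text
t 4.15 tcp [0.369  0.1058 0.3245] yaw(y) 130.75 j [ 40.9  -6.2 -18.8   0.3 -77.8 -90.2] F [ 0.6 -0.  -0.6] w 1.0
units [  3.93 -13.64   1.09]
spin units -0.34
```

Call:
servo_tool:
  deltas:
    - {"slide": [0.3,-1,0],"spin": 0}
    - {"slide": [0.3,-1,0],"spin": 0}
    - {"slide": [0.3,-1,0],"spin": 0}
    - {"slide": [0.3,-1,0],"spin": 0}
    - {"slide": [0.3,-1,0],"spin": -0.3}
    - {"slide": [0.3,-1,0],"spin": 0}
    - {"slide": [0.3,-1,0],"spin": 0}
    - {"slide": [0.3,-1,0],"spin": 0}
    - {"slide": [0.3,-1,0],"spin": 0}
    - {"slide": [0.3,-1,0],"spin": 0}

```text
time_s: 5.15
tcp_pos: [0.4819, -0.1415, 0.327]
ee_rot: [[-0.729, -0.685, 0.0], [-0.685, 0.729, -0.007], [0.004, -0.005, -1.0]]
wrist_force: [-0.5, 1.1, 0.3]
gripper_width: 0.997
```

```bash
python3 -c "
from h import *
to([.517,-.217,.3],133.5)
c=snap('wrist','w1.png');to()"
```

```text
t 5.15 tcp [ 0.4819 -0.1415  0.327 ] yaw(y) 133.21 j [  2.4   6.4  -5.9   0.4 -77.7 -49.3] F [-0.5  1.1  0.3] w 0.997
units [ 1.04 -3.16  1.1 ]
spin units -0.04
t 5.2 tcp [ 0.4835 -0.1438  0.3265] yaw(y) 133.1 j [  2.2   6.6  -5.7   0.5 -77.7 -49.2] F [ 2.8 -1.5  2.1] w 1.0
```

View pics/w1.png

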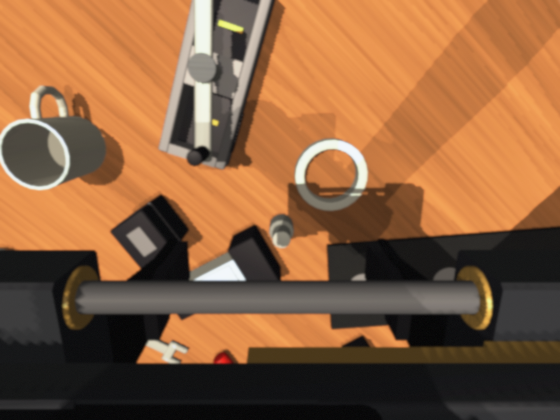

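The wrist view shows the dock at upper left with its pivot at (203,68) and knob at about (200,156). The mug is at (50,150), the pack at (148,235), the socket at (281,230) and the tape at (331,175).

```bash
python3 - <<'E'
from h import *
a=cv2.imread('pics/w1.png'); cv2.imwrite('pics/w1c.png',cv2.resize(a[0:190,110:310],None,fx=3.5,fy=3.1,interpolation=cv2.INTER_CUBIC)[:600])
E
```

```text
(no output)
```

View pics/w1c.png

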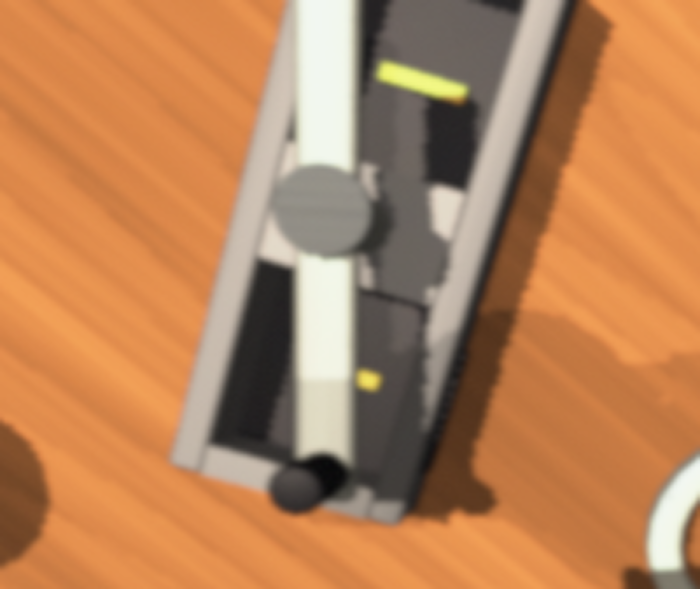

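```bash
python3 - <<'E'
from h import *
c=optics.capture('wrist'); to()
a=cv2.imread('pics/w1.png').astype(int)-c['frame'][:,:,::-1]; print(np.abs(a).mean())
snap('wrist','w2.png')
for n,u,v,z in [('kb',202.9,151.6,.108),('kt',194.3,157.4,.148),('piv',202,67.7,.112),('rim',161.4,149.4,.05),('rim',225.7,168.4,.05)]: print(n,np.round(plane(c,u,v,z),4))
E
```

```text
t 5.25 tcp [ 0.4825 -0.1423  0.3263] yaw(y) 133.03 j [  2.4   6.5  -5.8   0.4 -77.7 -49.4] F [-0.9  0.7 -1. ] w 0.998
5.177791950113379
kb [ 0.5212 -0.2182  0.108 ]
kt [ 0.5214 -0.2181  0.148 ]
piv [ 0.4572 -0.2719  0.112 ]
rim [ 0.5681 -0.2607  0.05  ]
rim [ 0.532  -0.1878  0.05  ]
```

View pics/w2.png

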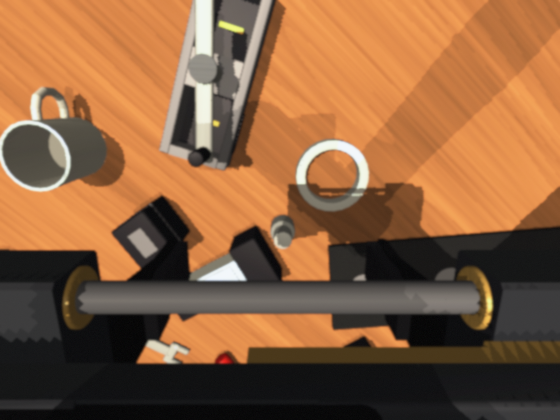

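```bash
python3 -c "
from h import *
to([.521,-.218,.118],130)"
```

```text
t 5.3 tcp [ 0.4818 -0.1413  0.3264] yaw(y) 133.07 j [  2.5   6.4  -5.9   0.4 -77.7 -49.5] F [-0.2  0.4  0.1] w 0.999
units [ 0.91 -3.27  8.35]
spin units 0.38
```

Call:
servo_tool:
  deltas:
    - {"slide": [0.25,-0.85,0.5],"spin": 0.2}
    - {"slide": [0.25,-0.85,0.5],"spin": 0.2}
    - {"slide": [0.2,-0.8,0.5],"spin": 0}
    - {"slide": [0.2,-0.77,0.5],"spin": 0}
    - {"slide": [0,0,1],"spin": 0}
    - {"slide": [0,0,1],"spin": 0}
    - {"slide": [0,0,0],"spin": 0}

```text
time_s: 6.0
tcp_pos: [0.5189, -0.2158, 0.2259]
ee_rot: [[-0.766, -0.643, 0.004], [-0.643, 0.766, -0.005], [0.0, -0.006, -1.0]]
wrist_force: [-0.0, 0.2, -0.3]
gripper_width: 0.999
```

```bash
python3 -c "
from h import *
to([.521,-.218,.118],130)"
```

```text
t 6.0 tcp [ 0.5189 -0.2158  0.2259] yaw(y) 130.04 j [ -5.9  15.6  -8.6   0.3 -65.6 -44.2] F [-0.   0.2 -0.3] w 0.999
units [-0.01 -0.09  4.32]
spin units 0.0
```

Call:
servo_tool:
  deltas:
    - {"slide": [0,-0.1,1],"spin": 0}
    - {"slide": [0,0,1],"spin": 0}
    - {"slide": [0,0,1],"spin": 0}
    - {"slide": [0,0,0.8],"spin": 0}
    - {"slide": [0,0,0.4],"spin": 0}
    - {"slide": [0,0,0],"spin": 0}

```text
time_s: 6.6
tcp_pos: [0.5259, -0.2156, 0.1275]
ee_rot: [[-0.761, -0.649, 0.017], [-0.649, 0.761, -0.009], [-0.007, -0.018, -1.0]]
wrist_force: [-0.0, -0.1, 1.1]
gripper_width: 1.001
```

Call:
servo_tool:
  deltas:
    - {"slide": [0,0,0],"spin": 0}
    - {"slide": [0,0,0],"spin": 0}
    - {"slide": [0,0,0],"spin": 0}
    - {"slide": [0,0,0],"spin": 0}
    - {"slide": [0,0,0],"spin": 0}
    - {"slide": [0,0,0],"spin": 0}
  gripper: 180

```text
time_s: 7.2
tcp_pos: [0.5292, -0.2157, 0.1334]
ee_rot: [[-0.76, -0.65, 0.027], [-0.65, 0.76, -0.011], [-0.013, -0.026, -1.0]]
wrist_force: [0.5, -0.4, 1.2]
gripper_width: 0.541
```

```bash
python3 -c "
from h import *
to([.521,-.218,.118],130);snap('wrist','w3.png')"
```

```text
t 7.2 tcp [ 0.5292 -0.2157  0.1334] yaw(y) 130.55 j [ -5.7  20.6 -15.9   0.6 -51.9 -44.2] F [ 0.5 -0.4  1.2] w 0.541
units [0.31 0.16 0.61]
spin units 0.07
```

View pics/w3.png

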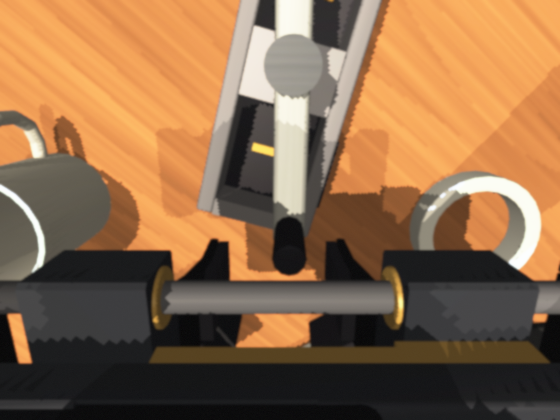

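Call:
servo_tool:
  deltas:
    - {"slide": [0.3,0.1,0.4],"spin": 0}
    - {"slide": [0.1,0.1,0.2],"spin": 0}
    - {"slide": [0,0,0],"spin": 0}
    - {"slide": [0,0,0],"spin": 0}

```text
time_s: 7.65
tcp_pos: [0.5168, -0.219, 0.116]
ee_rot: [[-0.76, -0.65, 0.025], [-0.65, 0.76, -0.011], [-0.012, -0.025, -1.0]]
wrist_force: [0.3, -0.7, 0.8]
gripper_width: 0.301
```

```bash
python3 -c "
from h import *
to([.521,-.218,.12],130)"
```

```text
t 7.65 tcp [ 0.5168 -0.219   0.116 ] yaw(y) 130.52 j [ -6.1  20.9 -18.4   0.6 -49.2 -43.7] F [ 0.3 -0.7  0.8] w 0.301
units [-0.15 -0.08 -0.16]
spin units 0.07
```

Call:
servo_tool:
  deltas:
    - {"slide": [-0.1,0.45,-0.1],"spin": -0.8}
    - {"slide": [0.03,0.47,0],"spin": -1}
    - {"slide": [0.03,0.47,0],"spin": -1}
    - {"slide": [0.03,0.47,0],"spin": -1}

```text
time_s: 8.05
tcp_pos: [0.484, -0.1919, 0.1179]
ee_rot: [[-0.308, -0.951, 0.031], [-0.951, 0.307, -0.014], [0.004, -0.034, -0.999]]
wrist_force: [0.7, -1.3, -0.9]
gripper_width: 0.293
```

```bash
cat >> h.py <<'E'
def arc():
    s=sense(); v=s['tcp_pos'][:2]-np.array([.4565,-.272]); print('arc r',round(np.hypot(*v),4),'ang',round(np.degrees(np.arctan2(v[1],v[0])),1))
E
python3 -c "
from h import *
to();arc();snap('wrist','w4.png')"
```

```text
t 8.05 tcp [ 0.484  -0.1919  0.1179] yaw(y) 162.09 j [ -3.3  17.1 -24.2   1.  -46.9 -15.3] F [ 0.7 -1.3 -0.9] w 0.293
arc r 0.0847 ang 71.0
```

View pics/w4.png

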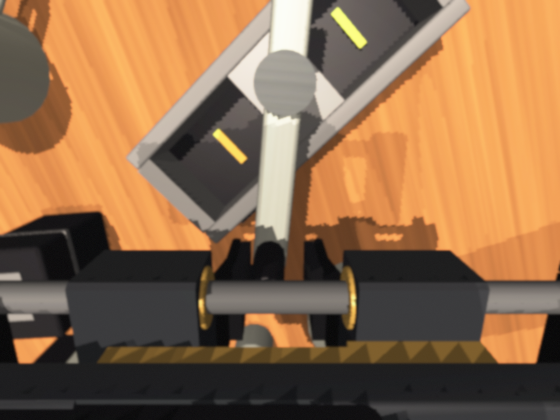

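Call:
servo_tool:
  deltas:
    - {"slide": [0.03,0.47,0],"spin": -1}
    - {"slide": [0.03,0.47,0],"spin": -1}
    - {"slide": [0.03,0.47,0],"spin": -1}
    - {"slide": [0.03,0.47,0],"spin": -1}
    - {"slide": [0.03,0.47,0],"spin": -1}
    - {"slide": [0,0,0],"spin": 0}

```text
time_s: 8.7
tcp_pos: [0.4301, -0.1933, 0.1184]
ee_rot: [[0.393, -0.919, 0.044], [-0.919, -0.393, -0.014], [0.03, -0.035, -0.999]]
wrist_force: [-0.4, -0.3, 0.2]
gripper_width: 0.294
```

```bash
python3 -c "
from h import *
to();arc()"
```

```text
t 8.7 tcp [ 0.4301 -0.1933  0.1184] yaw(y) -156.82 j [ -3.9  12.3 -31.1   0.9 -44.   26.4] F [-0.4 -0.3  0.2] w 0.294
arc r 0.083 ang 108.6
```

Call:
servo_tool:
  deltas:
    - {"slide": [0.0,0.35,0],"spin": 0}
    - {"slide": [0.0,0.25,0],"spin": 0}
    - {"slide": [0,0,0],"spin": 0}

```text
time_s: 9.0
tcp_pos: [0.4176, -0.1995, 0.1184]
ee_rot: [[0.384, -0.922, 0.047], [-0.923, -0.385, -0.015], [0.031, -0.037, -0.999]]
wrist_force: [-0.8, 0.8, 0.6]
gripper_width: 0.291
```

```bash
python3 -c "
from h import *
to();arc();snap('wrist','w5.png');snap('top','t5.png')"
```

```text
t 9.0 tcp [ 0.4176 -0.1995  0.1184] yaw(y) -157.31 j [ -4.9  11.4 -32.3   0.9 -43.6  26.9] F [-0.8  0.8  0.6] w 0.291
arc r 0.0823 ang 118.2
```

View pics/w5.png

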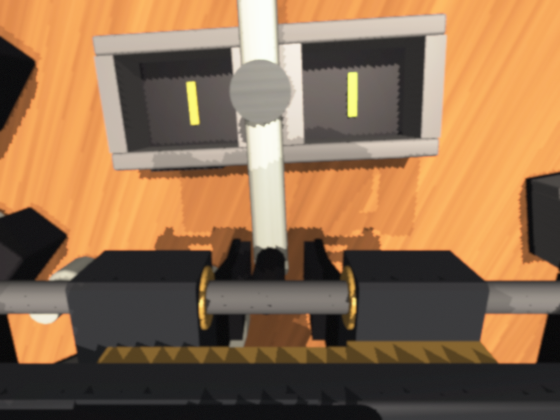

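```bash
python3 - <<'E'
from h import *
c=optics.capture('wrist')
P=np.array([plane(c,u,v,.05)[:2] for u,v in [(96,38),(445,16),(438,155),(115,168)]]); print(np.round(P,4),P.mean(0),np.degrees(np.arctan2(*(P[0]-P[1]+P[3]-P[2])[::-1])))
print([np.round(plane(c,u,v,.012)[:2],4) for u,v in [(193,103),(352,94)]])
to([.4176,-.1995,.25])
E
```

```text
[[ 0.5664 -0.2606]
 [ 0.3782 -0.3511]
 [ 0.3425 -0.2785]
 [ 0.5328 -0.188 ]] [ 0.45497258 -0.26953903] 25.544535244590072
[array([ 0.5081, -0.2445]), array([ 0.4039, -0.295 ])]
t 9.15 tcp [ 0.4179 -0.1994  0.1183] yaw(y) -157.23 j [ -4.9  11.5 -32.3   0.9 -43.6  27. ] F [-0.3  0.1  0. ] w 0.296
units [ 0.17 -0.18 -5.26]
```

Call:
servo_tool:
  deltas:
    - {"slide": [0,0,0],"spin": 0}
    - {"slide": [0,0,-1],"spin": 0}
    - {"slide": [0,0,-1],"spin": 0}
    - {"slide": [0,0,-1],"spin": 0}
    - {"slide": [0,0,-1],"spin": 0}
    - {"slide": [0,0,-1],"spin": 0}
  gripper: 150

```text
time_s: 9.75
tcp_pos: [0.4091, -0.1972, 0.2425]
ee_rot: [[0.383, -0.923, 0.031], [-0.923, -0.384, -0.013], [0.024, -0.024, -0.999]]
wrist_force: [1.3, 0.1, 0.6]
gripper_width: 0.411
```

```bash
python3 - <<'E'
from h import *
to(); c=snap('wrist','w6.png'); snap('top','t6.png'); print(np.round(sense()['ee_rot'][:,2],3))
E
```

```text
t 9.75 tcp [ 0.4091 -0.1972  0.2425] yaw(y) -157.41 j [ -4.7   3.1 -21.8   0.7 -63.3  27. ] F [1.3 0.1 0.6] w 0.411
[ 0.039 -0.015 -0.999]
```

View pics/w6.png

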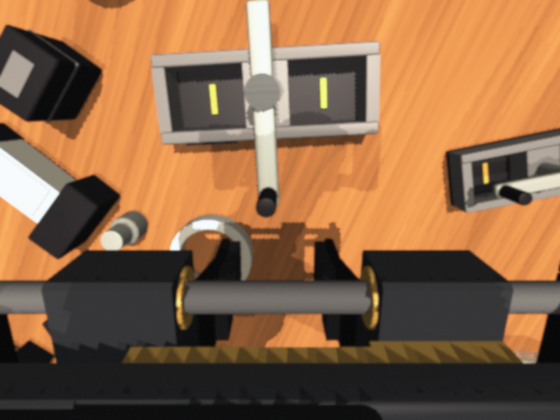

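View pics/t6.png

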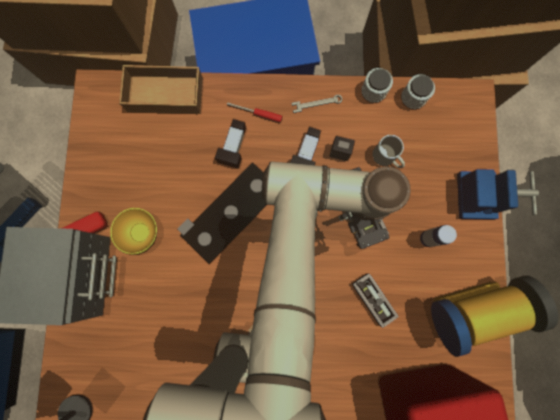

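The bar is open at about 88° (knob at (266,203), pivot at (262,91)). Next I'll move near the pack for a close measurement.

```bash
python3 - <<'E'
from h import *
to([.66,-.11,.28],171)
E
```

```text
t 9.85 tcp [ 0.4115 -0.1978  0.2454] yaw(y) -157.37 j [ -4.7   3.  -21.6   0.8 -63.2  27. ] F [-0.3 -0.8  0.6] w 0.412
units [  0.62 -10.56  -1.05]
spin units 3.95
```

Call:
servo_tool:
  deltas:
    - {"slide": [0.06,-1,-0.1],"spin": 0}
    - {"slide": [0.06,-1,-0.1],"spin": 0}
    - {"slide": [0.06,-1,-0.1],"spin": 0}
    - {"slide": [0.06,-1,-0.1],"spin": 0}
    - {"slide": [0.06,-1,-0.1],"spin": 0}
    - {"slide": [0.06,-1,-0.1],"spin": 0}
    - {"slide": [0.06,-1,-0.1],"spin": 0}
    - {"slide": [0.06,-1,-0.1],"spin": 0}
    - {"slide": [0.06,-1,-0.1],"spin": 0}
    - {"slide": [0.06,-1,-0.1],"spin": 0}
  gripper: 0

```text
time_s: 10.85
tcp_pos: [0.65, -0.1125, 0.2691]
ee_rot: [[0.378, -0.926, 0.023], [-0.926, -0.378, -0.013], [0.021, -0.017, -1.0]]
wrist_force: [-0.5, 0.0, 0.5]
gripper_width: 0.995
```

Call:
servo_tool:
  deltas:
    - {"slide": [0,0,0],"spin": 1}
    - {"slide": [0,0,0],"spin": 1}
    - {"slide": [0,0,0],"spin": 1}
    - {"slide": [0,0,0],"spin": 1}
    - {"slide": [0,0,0],"spin": 0}

```text
time_s: 11.35
tcp_pos: [0.6521, -0.1103, 0.2595]
ee_rot: [[-0.19, -0.982, 0.011], [-0.982, 0.19, -0.012], [0.01, -0.013, -1.0]]
wrist_force: [0.0, 0.1, 0.5]
gripper_width: 0.996
```

```bash
python3 - <<'E'
from h import *
to([.66,-.11,.28],171);c=snap('wrist','w7.png');print(np.round(sense()['ee_rot'][:,2],3))
import pickle;pickle.dump(c,open('w7.pkl','wb'))
E
```

```text
t 11.35 tcp [ 0.6521 -0.1103  0.2595] yaw(y) 169.04 j [  4.7  24.1   8.6   0.8 -74.  -15.9] F [0.  0.1 0.5] w 0.996
units [-0.06 -0.32 -0.82]
spin units -0.25
[ 0.01  -0.012 -1.   ]
```

View pics/w7.png

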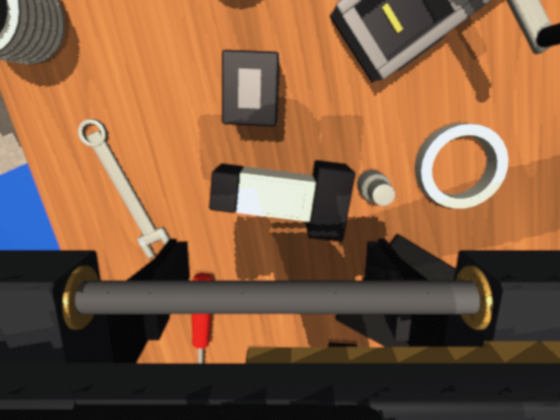

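```bash
python3 - <<'E'
from h import *
a=cv2.imread('pics/w7.png'); cv2.imwrite('pics/w7c.png',cv2.resize(a[35:250,195:395],None,fx=2.75,fy=2.75,interpolation=cv2.INTER_CUBIC))
E
```

View pics/w7c.png

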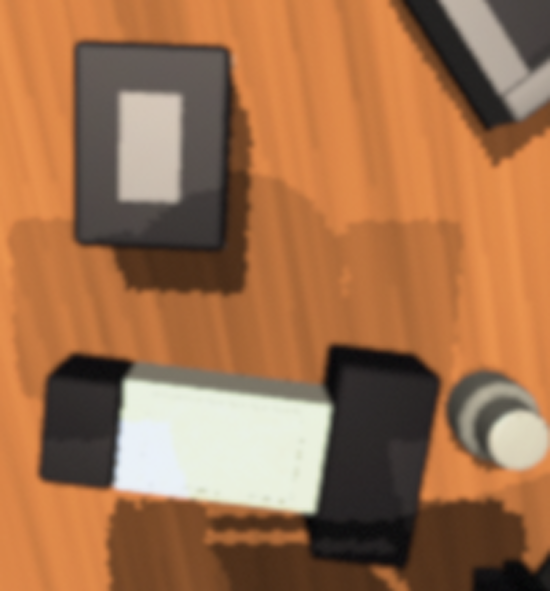

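```bash
python3 - <<'E'
from h import *
import pickle; c=pickle.load(open('w7.pkl','rb'))
f=lambda p,z:plane(c,195+p[0]/2.75,35+p[1]/2.75,z)[:2]
P=np.array([f(p,.08) for p in [(76,42),(229,47),(224,248),(76,242)]])
d=P[0]-P[3]+P[1]-P[2]
print(np.round(P,4),P.mean(0),'y yaw',np.degrees(np.arctan2(d[1],d[0])),f((150,147),.08), np.linalg.norm(P[0]-P[3]),np.linalg.norm(P[0]-P[1]))
# lantern: white column top face
Q=np.array([f(p,.049) for p in [(125,378),(332,403),(316,514),(113,488)]]); d=Q[0]-Q[1]+Q[3]-Q[2]
print(np.round(Q,4),Q.mean(0),'axis yaw',np.degrees(np.arctan2(d[1],d[0])))
t=optics.capture('top');print(tri([(c,195+150/2.75,35+147/2.75),(t,343.6,144.4)]))
E
```

```text
[[ 0.6792 -0.2371]
 [ 0.631  -0.2262]
 [ 0.6446 -0.1641]
 [ 0.6937 -0.1755]] [ 0.66212478 -0.20069133] y yaw -102.79144657470752 [ 0.66249331 -0.20087247] 0.06322502662901361 0.04945804857230725
[[ 0.692  -0.1215]
 [ 0.6155 -0.097 ]
 [ 0.629  -0.0536]
 [ 0.7063 -0.0792]] [ 0.66071826 -0.0878001 ] axis yaw -18.039254248342463
(array([ 0.66163597, -0.20140286,  0.08649206]), [0.9, 0.9])
```

```bash
python3 - <<'E'
from h import *
to([.662,-.201,.15],167.2)
E
```

```text
t 11.45 tcp [ 0.6521 -0.1103  0.2598] yaw(y) 169.21 j [  4.7  24.1   8.7   0.8 -74.  -15.7] F [-1.   0.2 -0. ] w 1.002
units [ 3.44 -1.01  4.44]
spin units 0.25
```

Call:
servo_tool:
  deltas:
    - {"slide": [0.9,-0.25,0.5],"spin": 0.25}
    - {"slide": [0.9,-0.25,0.5],"spin": 0}
    - {"slide": [0.9,-0.25,0.5],"spin": 0}
    - {"slide": [0.75,-0.25,0.8],"spin": 0}
    - {"slide": [0,0,0.8],"spin": 0}
    - {"slide": [0,0,0.8],"spin": 0}
    - {"slide": [0,0,0.5],"spin": 0}
    - {"slide": [0,0,0],"spin": 0}

```text
time_s: 12.25
tcp_pos: [0.6605, -0.2049, 0.1465]
ee_rot: [[-0.203, -0.979, 0.012], [-0.979, 0.203, -0.013], [0.01, -0.014, -1.0]]
wrist_force: [0.0, -0.2, -0.4]
gripper_width: 1.0
```

```bash
python3 - <<'E'
from h import *
to([.662,-.201,.046],167.2); print(np.round(sense()['ee_rot'][:,2],3)); snap('wrist','w8.png')
E
```

```text
t 12.25 tcp [ 0.6605 -0.2049  0.1465] yaw(y) 168.28 j [ -3.6  31.1   3.9   0.8 -62.   -8.5] F [ 0.  -0.2 -0.4] w 1.0
units [-0.2   0.03  4.02]
spin units 0.14
[ 0.012 -0.013 -1.   ]
```

View pics/w8.png

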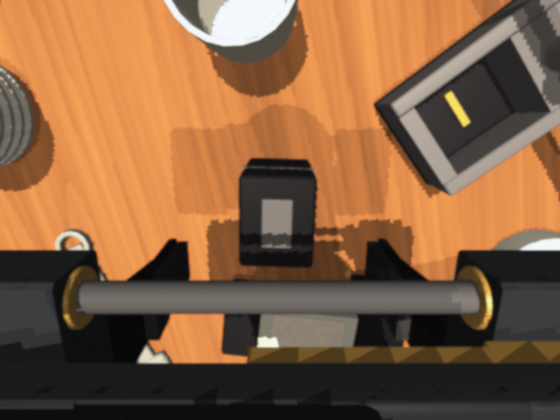

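```bash
python3 - <<'E'
from h import *
c=optics.capture('wrist'); print(plane(c,277,223,.08)); to([.662,-.201,.046],167.2)
E
```

```text
[ 0.66303116 -0.2010141   0.08      ]
t 12.35 tcp [ 0.6618 -0.205   0.149 ] yaw(y) 168.29 j [ -3.6  31.    4.    0.8 -62.1  -8.5] F [0.5 0.5 1.5] w 0.997
units [-0.2   0.1   4.12]
spin units 0.14
```

Call:
servo_tool:
  deltas:
    - {"slide": [-0.15,0,0.8],"spin": 0.1}
    - {"slide": [-0.05,0,0.8],"spin": 0}
    - {"slide": [0,0,0.8],"spin": 0}
    - {"slide": [0,0,0.8],"spin": 0}
    - {"slide": [0,0,0.6],"spin": 0}
    - {"slide": [0,0,0.2],"spin": 0}

```text
time_s: 12.95
tcp_pos: [0.6736, -0.2012, 0.0583]
ee_rot: [[-0.21, -0.977, 0.039], [-0.978, 0.21, -0.018], [0.009, -0.042, -0.999]]
wrist_force: [0.3, -0.3, -0.0]
gripper_width: 1.005
```

```bash
python3 - <<'E'
from h import *
to([.662,-.201,.046],167.2); print(np.round(sense()['ee_rot'][:,2],3))
E
```

```text
t 12.95 tcp [ 0.6736 -0.2012  0.0583] yaw(y) 167.89 j [ -3.1  36.1  -1.    1.2 -50.6  -9.8] F [ 0.3 -0.3 -0. ] w 1.005
units [0.09 0.47 0.47]
spin units 0.09
[ 0.039 -0.018 -0.999]
```

Call:
servo_tool:
  deltas:
    - {"slide": [0.05,0.5,0.1],"spin": 0}
    - {"slide": [0,0.1,0.3],"spin": 0}
    - {"slide": [0,0,0.05],"spin": 0}

```text
time_s: 13.25
tcp_pos: [0.6611, -0.1995, 0.0481]
ee_rot: [[-0.208, -0.977, 0.043], [-0.978, 0.208, -0.019], [0.01, -0.046, -0.999]]
wrist_force: [0.5, 0.2, 0.2]
gripper_width: 1.002
```

```bash
python3 - <<'E'
from h import *
to([.662,-.201,.046],167.2); print(np.round(sense()['ee_rot'][:,2],3))
E
```

```text
t 13.25 tcp [ 0.6611 -0.1995  0.0481] yaw(y) 168.0 j [ -3.   35.6  -3.9   1.3 -48.   -9.9] F [0.5 0.2 0.2] w 1.002
units [ 0.05 -0.04  0.08]
spin units 0.1
[ 0.043 -0.019 -0.999]
```

Call:
servo_tool:
  deltas:
    - {"slide": [0,0,0],"spin": 0.1}
    - {"slide": [0,0,0],"spin": 0}
    - {"slide": [0,0,0],"spin": 0}
    - {"slide": [0,0,0],"spin": 0}
    - {"slide": [0,0,0],"spin": 0}
    - {"slide": [0,0,0],"spin": 0}
    - {"slide": [0,0,0],"spin": 0}
    - {"slide": [0,0,0],"spin": 0}
  gripper: 255

```text
time_s: 14.05
tcp_pos: [0.6637, -0.1998, 0.0503]
ee_rot: [[-0.222, -0.974, 0.048], [-0.975, 0.222, -0.02], [0.009, -0.051, -0.999]]
wrist_force: [0.1, -0.7, 0.1]
gripper_width: 0.6
```

Call:
servo_tool:
  deltas:
    - {"slide": [0,0,-0.4],"spin": 0}
    - {"slide": [0,0,-0.8],"spin": 0}
    - {"slide": [0,0,-0.8],"spin": 0}
    - {"slide": [0,0,-0.8],"spin": 0}
    - {"slide": [0,0,-0.6],"spin": 0}
    - {"slide": [0,0,0],"spin": 0}

```text
time_s: 14.65
tcp_pos: [0.6531, -0.1965, 0.1304]
ee_rot: [[-0.226, -0.974, 0.029], [-0.974, 0.225, -0.014], [0.007, -0.031, -0.999]]
wrist_force: [0.9, -0.5, -4.7]
gripper_width: 0.598
```

```bash
python3 - <<'E'
from h import *
to([.508,-.2455,.146],115.5); print(np.round(sense()['ee_rot'][:,2],3)); snap('side','s9.png');snap('wrist','w9.png')
E
```

```text
t 14.65 tcp [ 0.6531 -0.1965  0.1304] yaw(y) 166.97 j [ -2.9  30.6   0.3   0.9 -58.1 -10.6] F [ 0.9 -0.5 -4.7] w 0.598
units [ 3.23  5.19 -0.77]
spin units 6.43
[ 0.029 -0.014 -0.999]
```

View pics/s9.png

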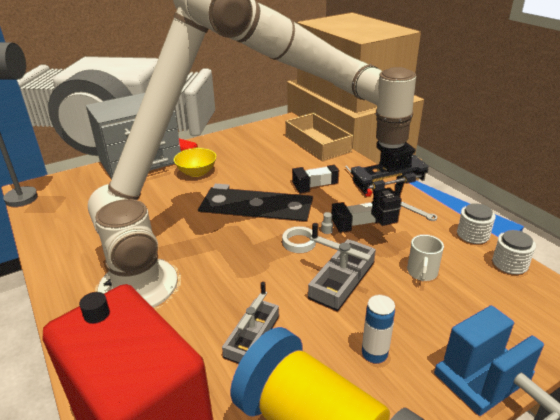

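Call:
servo_tool:
  deltas:
    - {"slide": [0,0,-0.4],"spin": 0.9}
    - {"slide": [0,0,-0.4],"spin": 0.9}
    - {"slide": [0,0,0],"spin": 0.9}
    - {"slide": [0,0,0],"spin": 0.9}
    - {"slide": [0,0,0],"spin": 0.9}
    - {"slide": [0,0,0],"spin": 0.9}
    - {"slide": [0,0,0],"spin": 0.9}
    - {"slide": [0,0,0],"spin": 0.1}
    - {"slide": [0,0,0],"spin": 0}

```text
time_s: 15.65
tcp_pos: [0.641, -0.1934, 0.129]
ee_rot: [[-0.917, -0.4, -0.008], [-0.4, 0.917, -0.005], [0.009, -0.001, -1.0]]
wrist_force: [1.1, -1.3, -5.4]
gripper_width: 0.602
```

```bash
python3 - <<'E'
from h import *
to([.508,-.2455,.146],115.5); print(np.round(sense()['ee_rot'][:,2],3))
E
```

```text
t 15.65 tcp [ 0.641  -0.1934  0.129 ] yaw(y) 113.56 j [ -2.8  30.6   0.4   0.3 -60.2 -63.8] F [ 1.1 -1.3 -5.4] w 0.602
units [ 5.72  0.22 -0.63]
spin units -0.24
[-0.008 -0.005 -1.   ]
```

Call:
servo_tool:
  deltas:
    - {"slide": [0.8,0.05,-0.3],"spin": -0.24}
    - {"slide": [0.8,0.05,-0.2],"spin": 0}
    - {"slide": [0.8,0.05,-0.2],"spin": 0}
    - {"slide": [0.8,0.05,-0.2],"spin": 0}
    - {"slide": [0.8,0.05,-0.1],"spin": 0}
    - {"slide": [0.8,0,-0.1],"spin": 0}
    - {"slide": [0.5,0,-0.1],"spin": 0}
    - {"slide": [0,0,-0.1],"spin": 0}

```text
time_s: 16.45
tcp_pos: [0.5125, -0.2454, 0.1582]
ee_rot: [[-0.894, -0.448, -0.017], [-0.448, 0.894, -0.002], [0.016, 0.006, -1.0]]
wrist_force: [0.4, -0.4, -6.2]
gripper_width: 0.603
```

```bash
python3 - <<'E'
from h import *
to([.508,-.2455,.146],115.5); print(np.round(sense()['ee_rot'][:,2],3));snap('wrist','w10.png')
E
```

```text
t 16.45 tcp [ 0.5125 -0.2454  0.1582] yaw(y) 116.59 j [ -9.1  20.1 -12.5   0.3 -58.3 -54.5] F [ 0.4 -0.4 -6.2] w 0.603
units [0.15 0.07 0.49]
spin units 0.14
[-0.017 -0.002 -1.   ]
```

View pics/w10.png

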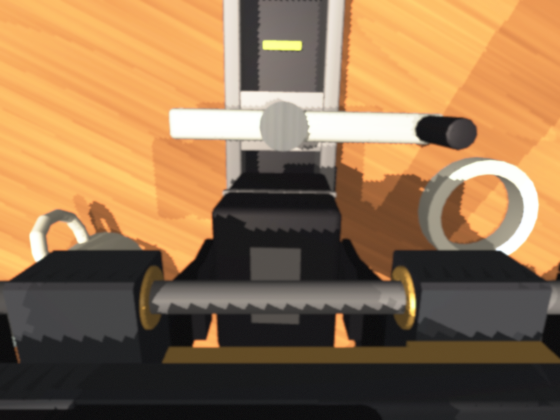

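```bash
python3 - <<'E'
from h import *
a=cv2.imread('pics/w10.png'); cv2.imwrite('pics/w10c.png',cv2.resize(a[150:350,180:380],None,fx=2.9,fy=2.9,interpolation=cv2.INTER_CUBIC))
c=optics.capture('wrist'); s=sense()
for u,v,dz in [(277,232,.03),(277,214,.03),(275,248,.03),(225,190,-.05)]:
    p=plane(c,u,v,s['tcp_pos'][2]+dz); print(u,v,np.round(s['ee_rot'].T@(p-s['tcp_pos'])*1000,1))
to([.509,-.245,.1],115.5)
E
```

```text
277 232 [ 26.2   0.3 -29.6]
277 214 [ 33.6   0.3 -29.5]
275 248 [ 19.4  -0.5 -29.7]
225 190 [ 23.3 -31.4  50.2]
t 16.55 tcp [ 0.5147 -0.2451  0.1587] yaw(y) 116.63 j [ -9.   20.1 -12.3   0.3 -58.3 -54.5] F [ 0.7  0.5 -4.7] w 0.602
units [0.17 0.1  2.35]
spin units 0.14
```

View pics/w10c.png

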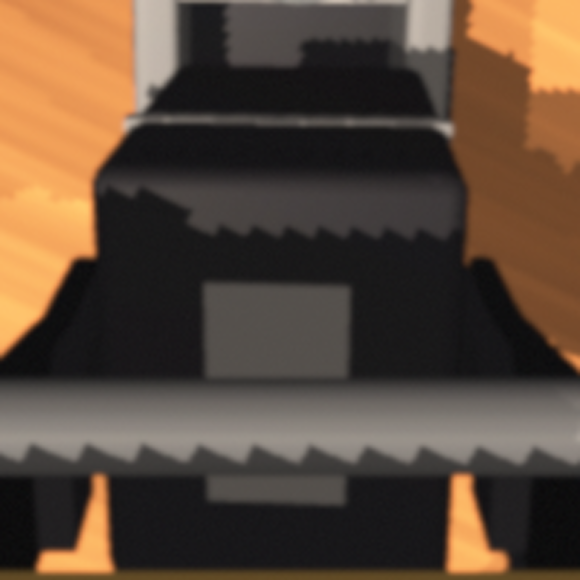

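```bash
python3 - <<'E'
from h import *
c=optics.capture('wrist'); s=sense()
for u,v,dz in [(277,210.3,.0297),(275,247.6,.0297),(275,323.4,.0297),(277,173.5,-.0503),(241.,173.5,-.0503),(323.5,173.5,-.0503)]:
    p=plane(c,u,v,s['tcp_pos'][2]+dz); print(u,v,np.round(s['ee_rot'].T@(p-s['tcp_pos'])*1000,1))
E
```

```text
277 210.3 [ 34.5   0.  -29.2]
275 247.6 [ 18.9  -0.8 -29.4]
275 323.4 [-15.7  -0.8 -29.9]
277 173.5 [32.8 -0.  50.8]
241.0 173.5 [ 32.8 -21.8  50.7]
323.5 173.5 [32.8 28.1 50.9]
```

Call:
servo_tool:
  deltas:
    - {"slide": [0.2,0.05,0.6],"spin": 0.14}
    - {"slide": [0,0.0,0.6],"spin": 0}
    - {"slide": [0,0,0.4],"spin": 0}
    - {"slide": [0,0,0],"spin": 0}

```text
time_s: 17.0
tcp_pos: [0.5136, -0.245, 0.1172]
ee_rot: [[-0.901, -0.434, -0.011], [-0.434, 0.901, -0.003], [0.011, 0.001, -1.0]]
wrist_force: [-0.5, 0.0, -4.9]
gripper_width: 0.6
```

```bash
python3 - <<'E'
from h import *
to([.5093,-.246,.1],115.5); print(np.round(sense()['ee_rot'][:,2],3));snap('wrist','w11.png');snap('side','s11.png')
a=cv2.imread('pics/w11.png'); cv2.imwrite('pics/w11c.png',cv2.resize(a[50:350,130:430],None,fx=2,fy=2,interpolation=cv2.INTER_CUBIC))
E
```

```text
t 17.0 tcp [ 0.5136 -0.245   0.1172] yaw(y) 115.73 j [ -9.   22.5 -15.6   0.4 -52.5 -55.5] F [-0.5  0.  -4.9] w 0.6
units [0.16 0.04 0.69]
spin units 0.03
[-0.011 -0.003 -1.   ]
```

View pics/w11c.png

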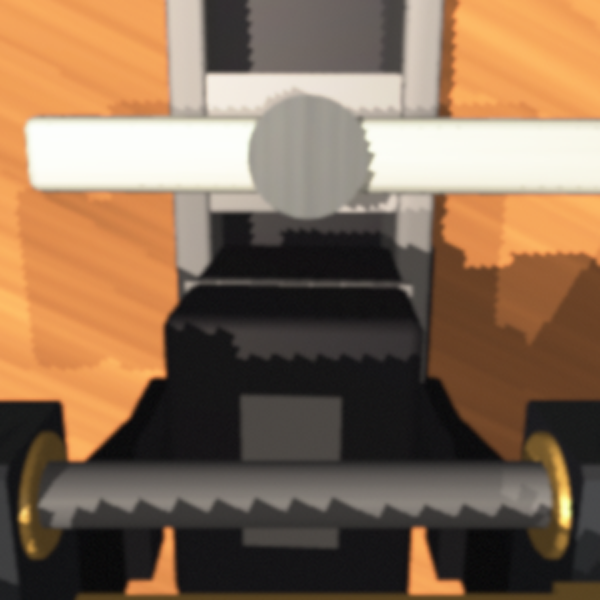

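Call:
servo_tool:
  deltas:
    - {"slide": [0.16,0.06,0.2],"spin": 0}
    - {"slide": [0.0,0,0.3],"spin": 0}
    - {"slide": [0,0,0.0],"spin": 0}

```text
time_s: 17.4
tcp_pos: [0.5115, -0.2461, 0.107]
ee_rot: [[-0.9, -0.435, -0.004], [-0.435, 0.9, -0.006], [0.006, -0.003, -1.0]]
wrist_force: [-0.5, -0.3, -5.3]
gripper_width: 0.6
```

```bash
python3 - <<'E'
from h import *
to([.5093,-.246,.1],115.5); print(np.round(sense()['ee_rot'][:,2],3));snap('wrist','w12.png');snap('side','s12.png')
a=cv2.imread('pics/w12.png'); cv2.imwrite('pics/w12c.png',cv2.resize(a[50:350,130:430],None,fx=2,fy=2,interpolation=cv2.INTER_CUBIC))
a=cv2.imread('pics/s12.png'); cv2.imwrite('pics/s12c.png',cv2.resize(a[180:320,280:440],None,fx=4,fy=4,interpolation=cv2.INTER_CUBIC))
E
```

```text
t 17.4 tcp [ 0.5115 -0.2461  0.107 ] yaw(y) 115.8 j [ -9.1  22.8 -16.8   0.5 -50.6 -55.4] F [-0.5 -0.3 -5.3] w 0.6
units [0.08 0.04 0.28]
spin units 0.04
[-0.004 -0.006 -1.   ]
```

View pics/w12c.png

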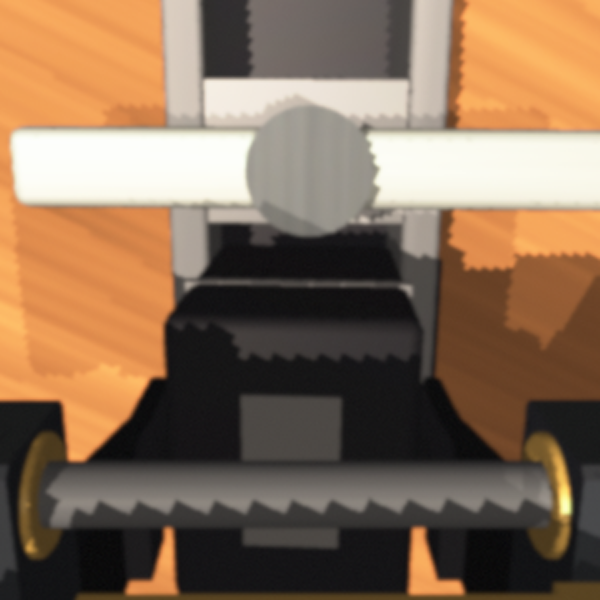

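View pics/s12c.png

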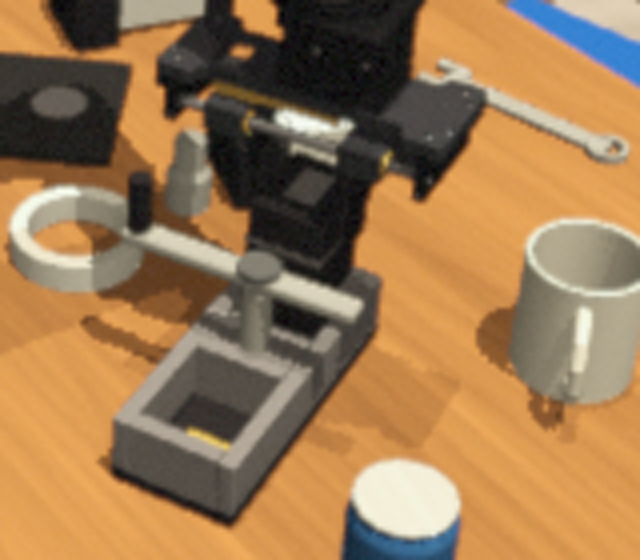

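Call:
servo_tool:
  deltas:
    - {"slide": [0.08,0.05,0.2],"spin": 0}
    - {"slide": [0.0,0,0.3],"spin": 0}
    - {"slide": [0,0,0.2],"spin": 0}

```text
time_s: 17.8
tcp_pos: [0.5106, -0.2465, 0.0907]
ee_rot: [[-0.9, -0.436, 0.001], [-0.436, 0.9, -0.007], [0.002, -0.007, -1.0]]
wrist_force: [-0.6, -0.2, -5.3]
gripper_width: 0.6
```

```bash
python3 - <<'E'
from h import *
to([.5093,-.246,.06],115.5); print(np.round(sense()['ee_rot'][:,2],3));print(sense()['moment'])
E
```

```text
t 17.8 tcp [ 0.5106 -0.2465  0.0907] yaw(y) 115.82 j [ -9.2  23.8 -18.1   0.5 -48.  -55.4] F [-0.6 -0.2 -5.3] w 0.6
units [0.03 0.05 1.23]
spin units 0.04
[ 0.001 -0.007 -1.   ]
[ 0.09947256 -0.07023061  0.02651819]
```

No contact, and the bottom of the pack is about 10 mm into the pocket. I'll continue down.

Call:
servo_tool:
  deltas:
    - {"slide": [0.03,0.04,0.3],"spin": 0}
    - {"slide": [0.0,0,0.3],"spin": 0}
    - {"slide": [0.02,0,0.3],"spin": 0}

```text
time_s: 18.1
tcp_pos: [0.5091, -0.2464, 0.0662]
ee_rot: [[-0.9, -0.436, 0.001], [-0.436, 0.9, -0.007], [0.002, -0.007, -1.0]]
wrist_force: [0.4, 0.1, -4.6]
gripper_width: 0.601
```

```bash
python3 - <<'E'
from h import *
to([.5093,-.246,.06],115.5); print(np.round(sense()['ee_rot'][:,2],3));print(sense()['moment'])
E
```

```text
t 18.1 tcp [ 0.5091 -0.2464  0.0662] yaw(y) 115.83 j [ -9.2  25.4 -19.7   0.6 -44.7 -55.4] F [ 0.4  0.1 -4.6] w 0.601
units [-0.01  0.01  0.25]
spin units 0.04
[ 0.001 -0.007 -1.   ]
[ 0.14408145 -0.13232291 -0.02786106]
```

Call:
servo_tool:
  deltas:
    - {"slide": [0,0,0.12],"spin": 0}
    - {"slide": [0,0,0.1],"spin": 0}
    - {"slide": [0,0,0],"spin": 0}

```text
time_s: 18.4
tcp_pos: [0.508, -0.2451, 0.06]
ee_rot: [[-0.9, -0.436, -0.003], [-0.436, 0.9, -0.005], [0.005, -0.003, -1.0]]
wrist_force: [-3.0, 3.7, 0.4]
gripper_width: 0.604
```

Call:
servo_tool:
  deltas:
    - {"slide": [0,0,0],"spin": 0}
    - {"slide": [0,0,0],"spin": 0}
    - {"slide": [0,0,0],"spin": 0}
    - {"slide": [0,0,0],"spin": 0}
    - {"slide": [0,0,0],"spin": 0}
    - {"slide": [0,0,0],"spin": 0}
  gripper: 0

```text
time_s: 19.0
tcp_pos: [0.5126, -0.2468, 0.064]
ee_rot: [[-0.899, -0.438, 0.007], [-0.438, 0.899, -0.01], [-0.002, -0.012, -1.0]]
wrist_force: [0.4, 0.4, 0.2]
gripper_width: 0.978
```

Call:
servo_tool:
  deltas:
    - {"slide": [0,0,-0.5],"spin": 0}
    - {"slide": [0,0,-1],"spin": 0}
    - {"slide": [0,0,-1],"spin": 0}
    - {"slide": [0,0,-1],"spin": 0}
    - {"slide": [0,0,-1],"spin": 0}
    - {"slide": [0,0,0],"spin": 0}

```text
time_s: 19.6
tcp_pos: [0.5118, -0.2465, 0.1848]
ee_rot: [[-0.899, -0.438, 0.008], [-0.438, 0.899, -0.012], [-0.002, -0.014, -1.0]]
wrist_force: [0.7, -1.5, 0.4]
gripper_width: 1.001
```

```bash
python3 - <<'E'
from h import *
to(); print(np.round(sense()['ee_rot'][:,2],3));c=snap('wrist','w13.png');snap('side','s13.png')
a=cv2.imread('pics/s13.png'); cv2.imwrite('pics/s13c.png',cv2.resize(a[180:320,280:440],None,fx=4,fy=4,interpolation=cv2.INTER_CUBIC))
import pickle;pickle.dump(c,open('w13.pkl','wb'))
E
```

```text
t 19.6 tcp [ 0.5118 -0.2465  0.1848] yaw(y) 115.99 j [ -9.   17.9 -11.7   0.7 -59.8 -55.3] F [ 0.7 -1.5  0.4] w 1.001
[ 0.008 -0.012 -1.   ]
```

View pics/w13.png

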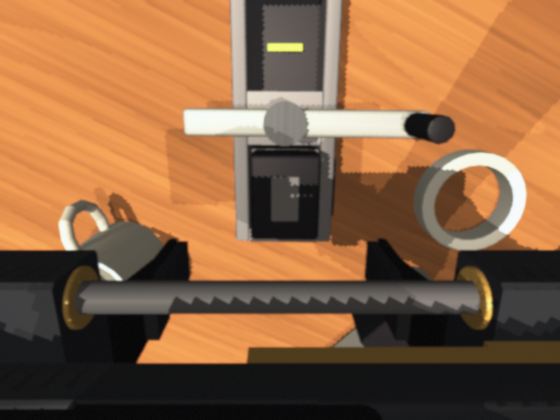

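View pics/s13c.png

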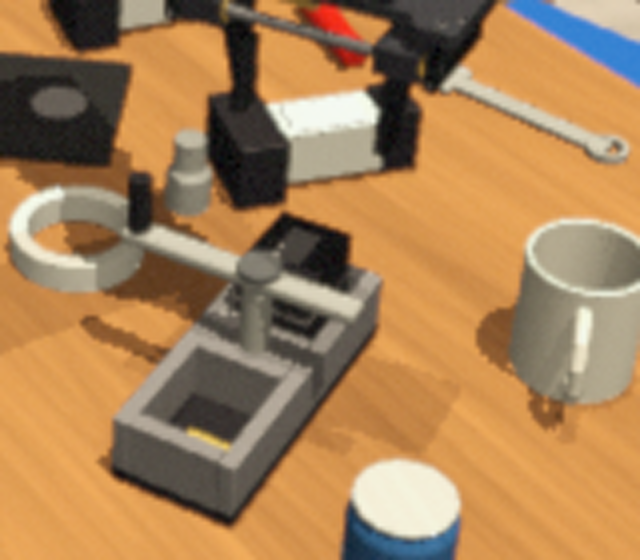

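```bash
python3 - <<'E'
from h import *
import pickle; c=pickle.load(open('w13.pkl','rb')); s=optics.capture('side')
print(tri([(c,285.5,200),(s,280+304/4,180+247/4)]))
print(plane(c,285.5,200,.09))
to([.425,-.194,.25],25+180)
a=cv2.imread('pics/w13.png'); cv2.imwrite('pics/w13c.png',cv2.resize(a[80:260,200:360],None,fx=3.3,fy=3.3,interpolation=cv2.INTER_CUBIC))
E
```

```text
(array([ 0.51030514, -0.24456087,  0.08566877]), [3.2, 3.2])
[ 0.50661305 -0.24332905  0.09      ]
t 19.75 tcp [ 0.5091 -0.2455  0.1799] yaw(y) 115.93 j [ -9.1  18.1 -12.1   0.5 -59.7 -55.3] F [-0.6  0.8 -0.1] w 1.001
units [ 2.14  3.3  -2.82]
spin units -11.13
```

View pics/w13c.png

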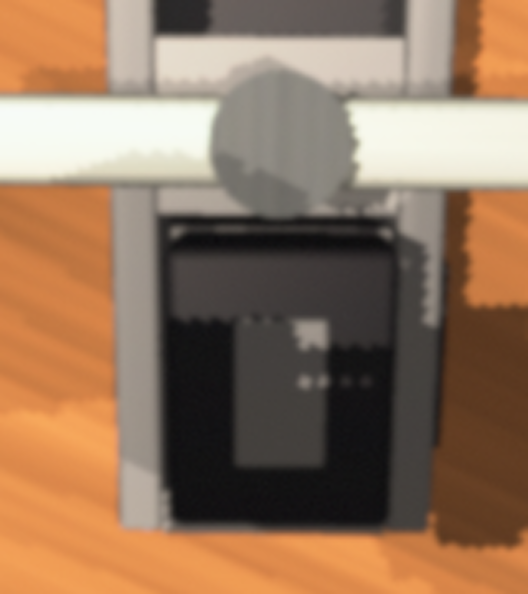

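Call:
servo_tool:
  deltas:
    - {"slide": [0,0,-0.5],"spin": -1}
    - {"slide": [0,0,0],"spin": -1}
    - {"slide": [0,0,0],"spin": -1}
    - {"slide": [0,0,0],"spin": -1}
    - {"slide": [0,0,0],"spin": -1}
    - {"slide": [0,0,0],"spin": -1}
    - {"slide": [0,0,0],"spin": -1}
    - {"slide": [0,0,0],"spin": -1}
    - {"slide": [0,0,0],"spin": -1}
    - {"slide": [0,0,0],"spin": -1}
  gripper: 100

```text
time_s: 20.75
tcp_pos: [0.5003, -0.2431, 0.1786]
ee_rot: [[0.327, -0.945, -0.031], [-0.945, -0.327, -0.0], [-0.01, 0.029, -1.0]]
wrist_force: [0.4, 1.3, -0.0]
gripper_width: 0.605
```

```bash
python3 - <<'E'
from h import *
import pickle; c=pickle.load(open('w13.pkl','rb')); print(plane(c,440,128,.148),plane(c,415,125,.108))
to([.422,-.194,.18],204);snap('wrist','w14.png');
E
```

```text
[ 0.41889382 -0.19422068  0.148     ] [ 0.41962033 -0.19294289  0.108     ]
t 20.75 tcp [ 0.5003 -0.2431  0.1786] yaw(y) -160.89 j [ -9.1  18.3 -12.1   0.3 -61.4  28. ] F [ 0.4  1.3 -0. ] w 0.605
units [-2.88  2.32  0.04]
spin units -0.61
```

Call:
servo_tool:
  deltas:
    - {"slide": [-0.75,0.6,-0.1],"spin": -0.6}
    - {"slide": [-0.75,0.6,-0.1],"spin": 0}
    - {"slide": [-0.75,0.6,0],"spin": 0}
    - {"slide": [-0.6,0.5,0],"spin": 0}
    - {"slide": [0,0,0],"spin": 0}

```text
time_s: 21.3
tcp_pos: [0.4138, -0.1979, 0.1802]
ee_rot: [[0.399, -0.916, -0.045], [-0.917, -0.399, 0.002], [-0.02, 0.04, -0.999]]
wrist_force: [0.0, -1.3, -0.1]
gripper_width: 0.609
```

```bash
python3 - <<'E'
from h import *
to([.4195,-.1937,.118],205);snap('wrist','w14.png');
E
```

```text
t 21.3 tcp [ 0.4138 -0.1979  0.1802] yaw(y) -156.45 j [ -5.1   9.3 -24.1   0.1 -59.2  28.6] F [ 0.  -1.3 -0.1] w 0.609
units [-0.01 -0.38  2.48]
spin units -0.18
```

View pics/w14.png

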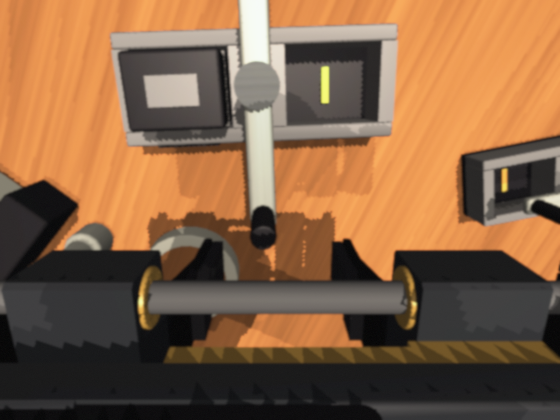

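Call:
servo_tool:
  deltas:
    - {"slide": [0,-0.4,0.3],"spin": -0.18}
    - {"slide": [0,0,0.8],"spin": 0}
    - {"slide": [0,0,0.8],"spin": 0}
    - {"slide": [0,0,0.5],"spin": 0}
    - {"slide": [0,0,0],"spin": 0}

```text
time_s: 21.85
tcp_pos: [0.4279, -0.1947, 0.1148]
ee_rot: [[0.423, -0.905, -0.043], [-0.906, -0.423, 0.001], [-0.019, 0.038, -0.999]]
wrist_force: [-0.5, -0.1, 0.1]
gripper_width: 0.604
```

Call:
servo_tool:
  deltas:
    - {"slide": [0,0,0],"spin": 0}
    - {"slide": [0,0,0],"spin": 0}
    - {"slide": [0,0,0],"spin": 0}
    - {"slide": [0,0,0],"spin": 0}
  gripper: 180

```text
time_s: 22.25
tcp_pos: [0.43, -0.195, 0.1146]
ee_rot: [[0.423, -0.905, -0.044], [-0.906, -0.423, 0.001], [-0.019, 0.039, -0.999]]
wrist_force: [-2.1, 0.0, -0.9]
gripper_width: 0.349
```

```bash
python3 - <<'E'
from h import *
to([.4195,-.1937,.118],205);arc();snap('wrist','w15.png');
E
```

```text
t 22.25 tcp [ 0.43   -0.195   0.1146] yaw(y) -154.94 j [ -4.5  15.1 -27.6   0.2 -49.9  29.4] F [-2.1  0.  -0.9] w 0.349
units [-0.23  0.36 -0.12]
spin units 0.01
arc r 0.0814 ang 109.0
```

View pics/w15.png

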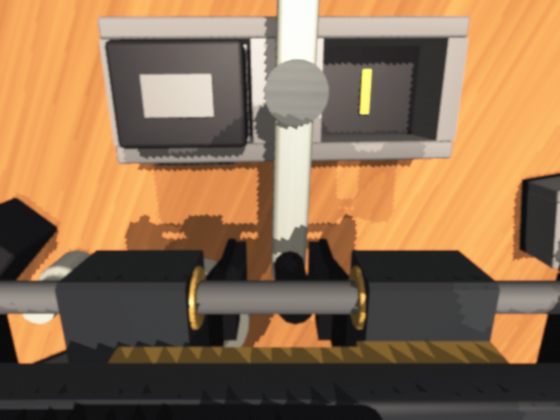

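Call:
servo_tool:
  deltas:
    - {"slide": [-0.1,-0.4,-0.1],"spin": 0.6}
    - {"slide": [0.03,-0.47,0],"spin": 1}
    - {"slide": [0.03,-0.47,0],"spin": 1}
    - {"slide": [0.03,-0.47,0],"spin": 1}
    - {"slide": [0.03,-0.47,0],"spin": 1}

```text
time_s: 22.8
tcp_pos: [0.4818, -0.1861, 0.1166]
ee_rot: [[-0.229, -0.972, -0.048], [-0.973, 0.229, -0.001], [0.012, 0.046, -0.999]]
wrist_force: [-1.9, -0.2, -0.0]
gripper_width: 0.295
```

```bash
python3 - <<'E'
from h import *
to();arc()
E
```

```text
t 22.8 tcp [ 0.4818 -0.1861  0.1166] yaw(y) 166.76 j [ -3.   18.9 -21.4   0.2 -52.4 -10.4] F [-1.9 -0.2 -0. ] w 0.295
arc r 0.0895 ang 73.6
```

Call:
servo_tool:
  deltas:
    - {"slide": [0.15,-0.47,0],"spin": 1}
    - {"slide": [0.08,-0.47,0],"spin": 1}
    - {"slide": [0.05,-0.47,0],"spin": 1}
    - {"slide": [0.03,-0.47,0],"spin": 1}

```text
time_s: 23.2
tcp_pos: [0.5206, -0.213, 0.1159]
ee_rot: [[-0.725, -0.687, -0.05], [-0.688, 0.726, 0.001], [0.036, 0.035, -0.999]]
wrist_force: [-2.5, -0.5, 0.4]
gripper_width: 0.291
```

```bash
python3 - <<'E'
from h import *
to();arc();snap('wrist','w16.png')
E
```

```text
t 23.2 tcp [ 0.5206 -0.213   0.1159] yaw(y) 133.4 j [ -5.6  23.  -14.9   0.3 -55.  -41.1] F [-2.5 -0.5  0.4] w 0.291
arc r 0.0871 ang 42.6
```

View pics/w16.png

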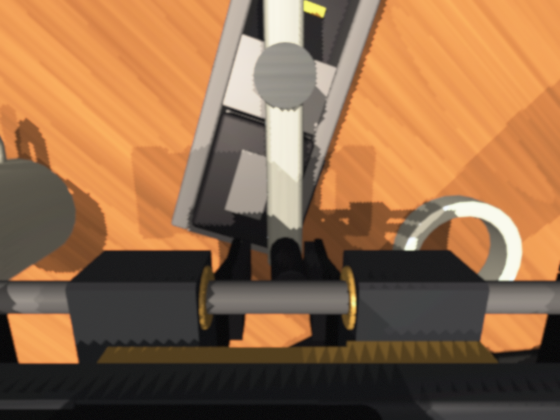

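Call:
servo_tool:
  deltas:
    - {"slide": [0.06,-0.47,0],"spin": 1}
    - {"slide": [0.06,-0.47,0],"spin": 1}
    - {"slide": [0.03,-0.35,0],"spin": 0.8}
    - {"slide": [0,-0.1,0],"spin": 0}

```text
time_s: 23.65
tcp_pos: [0.5344, -0.2373, 0.1156]
ee_rot: [[-0.937, -0.345, -0.057], [-0.346, 0.938, 0.014], [0.049, 0.033, -0.998]]
wrist_force: [-0.2, 8.6, 2.2]
gripper_width: 0.299
```

```bash
python3 - <<'E'
from h import *
to();arc();snap('wrist','w17.png')
E
```

```text
t 23.65 tcp [ 0.5344 -0.2373  0.1156] yaw(y) 110.19 j [ -8.3  25.3 -10.9  -0.4 -57.2 -61.3] F [-0.2  8.6  2.2] w 0.299
arc r 0.0853 ang 24.0
```

View pics/w17.png

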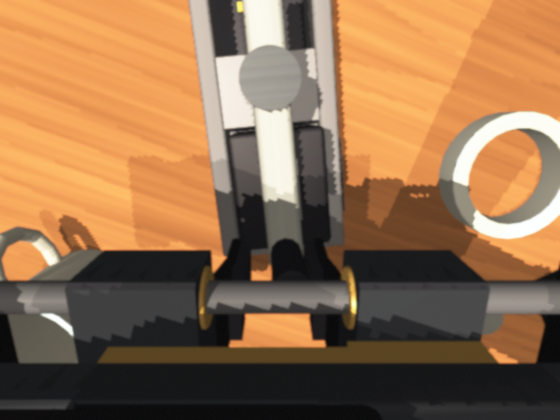

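The bar is at its stop (8.6 N reaction) and in line with the dock. I'll hold, back off and lift.

Call:
servo_tool:
  deltas:
    - {"slide": [0,0,0],"spin": 0}
    - {"slide": [0,0,0],"spin": 0}
    - {"slide": [0,0.12,0],"spin": 0}
    - {"slide": [0,0,0],"spin": 0}
  gripper: 150

```text
time_s: 24.1
tcp_pos: [0.5343, -0.2335, 0.1171]
ee_rot: [[-0.934, -0.353, -0.053], [-0.354, 0.935, 0.013], [0.045, 0.031, -0.999]]
wrist_force: [0.1, 0.2, -0.7]
gripper_width: 0.406
```

Call:
servo_tool:
  deltas:
    - {"slide": [0,0,-0.5],"spin": 0}
    - {"slide": [0,0,-1],"spin": 0}
    - {"slide": [0,0,-1],"spin": 0}
    - {"slide": [0,0,-1],"spin": 0}
    - {"slide": [0,0,-1],"spin": 0}
    - {"slide": [0,0,-1],"spin": 0}
    - {"slide": [0,0,0],"spin": 0}
  gripper: 0

```text
time_s: 24.8
tcp_pos: [0.542, -0.2374, 0.2654]
ee_rot: [[-0.934, -0.355, -0.049], [-0.356, 0.935, 0.009], [0.043, 0.026, -0.999]]
wrist_force: [-0.1, -0.3, 0.5]
gripper_width: 0.951
```

```bash
python3 - <<'E'
from h import *
to();print(np.round(sense()['ee_rot'][:,2],3));c=snap('wrist','w18.png');snap('side','s18.png')
import pickle;pickle.dump(c,open('w18.pkl','wb'))
E
```

```text
t 24.8 tcp [ 0.542  -0.2374  0.2654] yaw(y) 110.78 j [ -8.1  18.8   1.8  -0.1 -75.8 -61.1] F [-0.1 -0.3  0.5] w 0.951
[-0.049  0.009 -0.999]
```

View pics/w18.png

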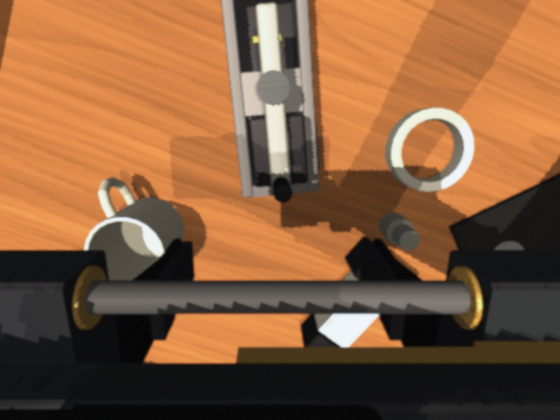

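View pics/s18.png

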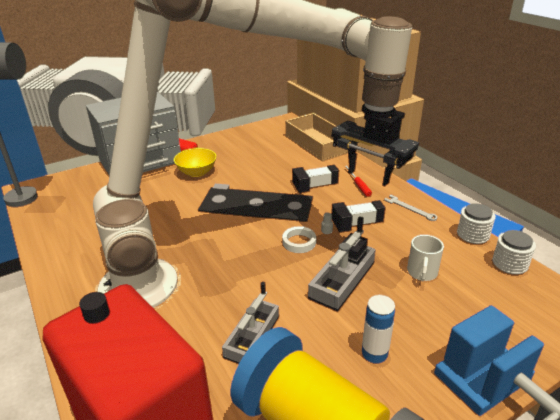

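```bash
python3 - <<'E'
from h import *
import pickle; c=pickle.load(open('w18.pkl','rb'))
k=plane(c,283,191,.148); p=plane(c,273,88,.112); e=plane(c,266,8,.103); print(k,p,e,[np.degrees(np.arctan2(*(k-q)[:2][::-1])) for q in (p,e)])
P=[plane(c,u,v,.05) for u,v in [(243,195),(320,190)]]; d=P[1]-P[0]; print(np.degrees(np.arctan2(d[1],d[0]))-90)
to([.68,-.04,.27],72)
E
```

```text
[ 0.53021004 -0.23329992  0.148     ] [ 0.45638391 -0.2692132   0.112     ] [ 0.39844301 -0.29717543  0.103     ] [np.float64(25.940955378357426), np.float64(25.862294792002686)]
24.326898524053433
t 24.9 tcp [ 0.5402 -0.2364  0.2614] yaw(y) 110.73 j [ -8.1  18.9   1.4  -0.3 -75.8 -61.1] F [-0.7  0.3 -0. ] w 0.982
units [-7.99  5.38 -0.56]
spin units 4.84
```

Call:
servo_tool:
  deltas:
    - {"slide": [0,0,-0.3],"spin": 1}
    - {"slide": [0,0,0],"spin": 1}
    - {"slide": [0,0,0],"spin": 1}
    - {"slide": [0,0,0],"spin": 1}
    - {"slide": [0,0,0],"spin": 0.85}
    - {"slide": [0,0,0],"spin": 0}

```text
time_s: 25.5
tcp_pos: [0.5363, -0.2356, 0.2615]
ee_rot: [[-0.939, 0.335, -0.071], [0.335, 0.942, 0.017], [0.072, -0.007, -0.997]]
wrist_force: [-0.1, 0.5, -1.0]
gripper_width: 1.001
```

```bash
python3 - <<'E'
from h import *
to([.75,-.10,.28],72)
E
```

```text
t 25.5 tcp [ 0.5363 -0.2356  0.2615] yaw(y) 70.41 j [  -8.1   19.     1.6   -0.4  -76.7 -101.4] F [-0.1  0.5 -1. ] w 1.001
units [-6.16  7.97 -1.25]
spin units -0.2
```

Call:
servo_tool:
  deltas:
    - {"slide": [-0.77,1,-0.1],"spin": 0}
    - {"slide": [-0.77,1,-0.1],"spin": 0}
    - {"slide": [-0.77,1,-0.1],"spin": -0.2}
    - {"slide": [-0.77,1,-0.1],"spin": 0}
    - {"slide": [-0.77,1,-0.1],"spin": 0}
    - {"slide": [-0.77,1,-0.1],"spin": 0}
    - {"slide": [-0.77,1,-0.1],"spin": 0}
    - {"slide": [-0.77,1,-0.1],"spin": 0}
    - {"slide": [0,0,0],"spin": 0}

```text
time_s: 26.4
tcp_pos: [0.7483, -0.0883, 0.257]
ee_rot: [[-0.954, 0.285, -0.09], [0.284, 0.959, 0.019], [0.092, -0.007, -0.996]]
wrist_force: [-1.0, 0.1, -1.0]
gripper_width: 0.998
```

```bash
python3 - <<'E'
from h import *
import pickle
to([.75,-.10,.28],72);print(np.round(sense()['ee_rot'][:,2],3));c=snap('wrist','w19.png');pickle.dump(c,open('w19.pkl','wb'))
E
```

```text
t 26.4 tcp [ 0.7483 -0.0883  0.257 ] yaw(y) 73.45 j [   4.9   37.7   32.2   -1.5  -89.5 -111.4] F [-1.   0.1 -1. ] w 0.998
units [-0.11 -0.43 -0.93]
spin units 0.18
[-0.09   0.019 -0.996]
```

View pics/w19.png

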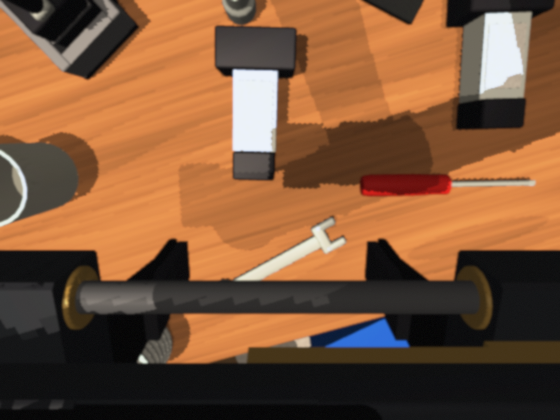

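```bash
python3 - <<'E'
from h import *
import pickle; c=pickle.load(open('w19.pkl','rb'))
f=lambda u,v,z:plane(c,u,v,z)[:2]
Q=np.array([f(u,v,.049) for u,v in [(233,71),(277,71),(273.5,152.5),(234,152.5)]])
d=Q[3]-Q[0]+Q[2]-Q[1];print(np.round(Q,4),Q.mean(0),np.degrees(np.arctan2(d[1],d[0])), np.linalg.norm(d)/2)
a=d/np.linalg.norm(d)
print('grip',Q.mean(0)+a*.038, 'head end',np.mean([f(233,153,.056),f(272,153,.056)],0),f(253,179,.05))
A=np.array([f(u,v,.049) for u,v in [(478,22),(530,13),(524,100),(459,97)]]);print(np.round(A,4))
to([*(Q.mean(0)+a*.038),.1],np.degrees(np.arctan2(d[1],d[0]))+90)
E
```

```text
[[ 0.6182 -0.0969]
 [ 0.6307 -0.0548]
 [ 0.7071 -0.0812]
 [ 0.6954 -0.1206]] [ 0.66283176 -0.08837509] -18.067942949544353 0.08079660572631175
grip [ 0.69895796 -0.10016058] head end [ 0.70116447 -0.10170246] [ 0.727433   -0.10974939]
[[0.6429 0.1453]
 [0.6492 0.1948]
 [0.7284 0.1762]
 [0.7069 0.1141]]
t 26.45 tcp [ 0.747  -0.0895  0.2573] yaw(y) 73.37 j [   4.8   37.6   32.    -1.5  -89.5 -111.4] F [ 0.1  0.2 -1.2] w 1.003
units [ 1.13 -0.91  6.43]
spin units 0.18
```

Call:
servo_tool:
  deltas:
    - {"slide": [0.3,-0.45,0.7],"spin": 0.18}
    - {"slide": [0.3,-0.45,0.7],"spin": 0}
    - {"slide": [0.2,0,0.8],"spin": 0}
    - {"slide": [0.2,0,0.8],"spin": 0}
    - {"slide": [0.2,0,0.8],"spin": 0}
    - {"slide": [0,0,0],"spin": 0}

```text
time_s: 27.05
tcp_pos: [0.6959, -0.1049, 0.161]
ee_rot: [[-0.948, 0.304, -0.097], [0.303, 0.953, 0.018], [0.098, -0.012, -0.995]]
wrist_force: [-0.0, -0.1, -0.4]
gripper_width: 0.998
```

```bash
python3 - <<'E'
from h import *
to([.698,-.1,.05],72);print(np.round(sense()['ee_rot'][:,2],3))
E
```

```text
t 27.05 tcp [ 0.6959 -0.1049  0.161 ] yaw(y) 72.31 j [   3.9   35.1   13.8   -1.5  -74.2 -111.1] F [-0.  -0.1 -0.4] w 0.998
units [-0.46  0.27  4.42]
spin units 0.04
[-0.097  0.018 -0.995]
```

Call:
servo_tool:
  deltas:
    - {"slide": [-0.1,0.2,0.8],"spin": 0}
    - {"slide": [-0.1,0.07,0.8],"spin": 0}
    - {"slide": [-0.1,0,0.8],"spin": 0}
    - {"slide": [-0.1,0,0.8],"spin": 0}
    - {"slide": [0,0,0],"spin": 0}

```text
time_s: 27.55
tcp_pos: [0.701, -0.1043, 0.085]
ee_rot: [[-0.95, 0.3, -0.089], [0.3, 0.954, 0.016], [0.09, -0.012, -0.996]]
wrist_force: [-0.7, 0.5, 0.4]
gripper_width: 1.002
```

```bash
python3 - <<'E'
from h import *
to([.698,-.1,.012],72);print(np.round(sense()['ee_rot'][:,2],3));snap('wrist','w20.png')
E
```

```text
t 27.55 tcp [ 0.701  -0.1043  0.085 ] yaw(y) 72.55 j [   4.    38.7    9.3   -1.4  -65.6 -110.9] F [-0.7  0.5  0.4] w 1.002
units [-0.1   0.16  2.92]
spin units 0.07
[-0.089  0.016 -0.996]
```

View pics/w20.png

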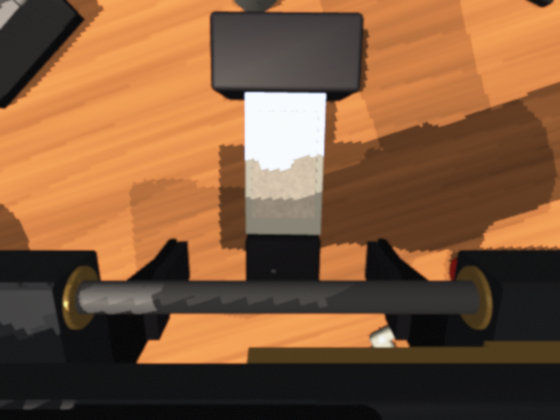

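Call:
servo_tool:
  deltas:
    - {"slide": [-0.05,0.12,0.7],"spin": 0}
    - {"slide": [-0.05,0.04,0.7],"spin": 0}
    - {"slide": [0,0,0.7],"spin": 0}
    - {"slide": [0,0,0.5],"spin": 0}
    - {"slide": [0,0,0.2],"spin": 0}

```text
time_s: 28.1
tcp_pos: [0.7075, -0.1027, 0.028]
ee_rot: [[-0.953, 0.296, -0.066], [0.296, 0.955, 0.012], [0.066, -0.008, -0.998]]
wrist_force: [-0.3, -0.5, 0.5]
gripper_width: 1.0
```

```bash
python3 - <<'E'
from h import *
to([.698,-.1,.012],72);print(np.round(sense()['ee_rot'][:,2],3))
E
```

```text
t 28.1 tcp [ 0.7075 -0.1027  0.028 ] yaw(y) 72.77 j [   4.2   41.8    6.2   -1.1  -58.1 -110.8] F [-0.3 -0.5  0.5] w 1.0
units [ 0.35 -0.    0.67]
spin units 0.1
[-0.066  0.012 -0.998]
```

Call:
servo_tool:
  deltas:
    - {"slide": [0.25,0,0.35],"spin": 0.05}
    - {"slide": [0.15,0,0.25],"spin": 0}
    - {"slide": [0,0,0.1],"spin": 0}

```text
time_s: 28.4
tcp_pos: [0.6974, -0.0996, 0.0126]
ee_rot: [[-0.951, 0.303, -0.062], [0.303, 0.953, 0.012], [0.062, -0.008, -0.998]]
wrist_force: [0.1, 0.1, 0.6]
gripper_width: 1.0
```

```bash
python3 - <<'E'
from h import *
to([.698,-.1,.012],72);print(np.round(sense()['ee_rot'][:,2],3))
E
```

```text
t 28.4 tcp [ 0.6974 -0.0996  0.0126] yaw(y) 72.36 j [   4.6   41.8    3.6   -1.2  -55.3 -111.5] F [0.1 0.1 0.6] w 1.0
units [-0.03 -0.01  0.02]
spin units 0.04
[-0.062  0.012 -0.998]
```

Positioned. Close, then lift.

Call:
servo_tool:
  deltas:
    - {"slide": [0,0,0],"spin": 0}
    - {"slide": [0,0,0],"spin": 0}
    - {"slide": [0,0,0],"spin": 0}
    - {"slide": [0,0,0],"spin": 0}
    - {"slide": [0,0,0],"spin": 0}
    - {"slide": [0,0,0],"spin": 0}
    - {"slide": [0,0,0],"spin": 0}
    - {"slide": [0,0,0],"spin": 0}
    - {"slide": [0,0,0],"spin": 0}
  gripper: 255

```text
time_s: 29.3
tcp_pos: [0.6986, -0.0996, 0.0142]
ee_rot: [[-0.951, 0.303, -0.059], [0.303, 0.953, 0.012], [0.06, -0.007, -0.998]]
wrist_force: [0.1, -0.4, -0.2]
gripper_width: 0.503
```

Call:
servo_tool:
  deltas:
    - {"slide": [0,0,-0.3],"spin": 0}
    - {"slide": [0,0,-0.5],"spin": 0}
    - {"slide": [0,0,-0.5],"spin": 0}
    - {"slide": [0,0,-0.5],"spin": 0}
    - {"slide": [0,0,-0.5],"spin": 0}
    - {"slide": [0,0,-0.2],"spin": 0}

```text
time_s: 29.9
tcp_pos: [0.7014, -0.1002, 0.0788]
ee_rot: [[-0.951, 0.304, -0.062], [0.303, 0.953, 0.013], [0.063, -0.007, -0.998]]
wrist_force: [-0.2, -0.6, -3.9]
gripper_width: 0.501
```

```bash
python3 - <<'E'
from h import *
to();print(np.round(sense()['ee_rot'][:,2],3));snap('wrist','w21.png');snap('side','s21.png')
a=cv2.imread('pics/s21.png'); cv2.imwrite('pics/s21c.png',cv2.resize(a[100:280,270:450],None,fx=3,fy=3,interpolation=cv2.INTER_CUBIC))
E
```

```text
t 29.9 tcp [ 0.7014 -0.1002  0.0788] yaw(y) 72.33 j [   4.5   38.3    7.3   -1.1  -62.5 -111.6] F [-0.2 -0.6 -3.9] w 0.501
[-0.062  0.013 -0.998]
```

View pics/s21c.png

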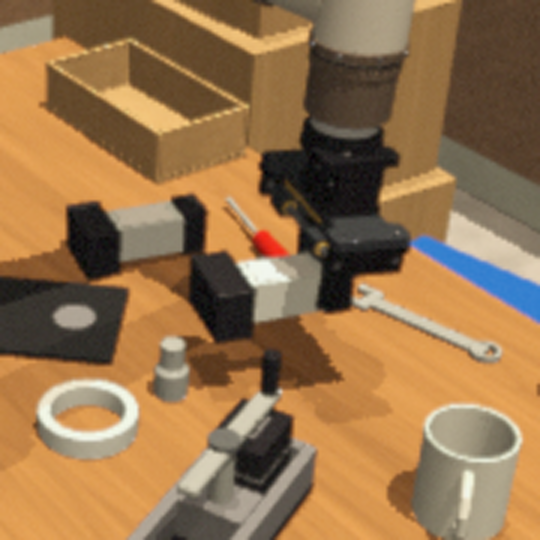

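The wrist force shows the full weight and the lantern came up level, so the pads hold it in rotation too. I'll raise it, then ease the grip in small counts so it can swing upright about the jaw axis.

Call:
servo_tool:
  deltas:
    - {"slide": [0,0,-0.7],"spin": 0}
    - {"slide": [0,0,-1],"spin": 0}
    - {"slide": [0,0,-0.5],"spin": 0}
    - {"slide": [0,0,0],"spin": 0}

```text
time_s: 30.4
tcp_pos: [0.7025, -0.1004, 0.1311]
ee_rot: [[-0.95, 0.305, -0.069], [0.304, 0.952, 0.014], [0.07, -0.007, -0.998]]
wrist_force: [0.9, 0.2, -5.1]
gripper_width: 0.501
```

Call:
servo_tool:
  deltas:
    - {"slide": [0,0,0],"spin": 0}
    - {"slide": [0,0,0],"spin": 0}
    - {"slide": [0,0,0],"spin": 0}
  gripper: 170

```text
time_s: 30.7
tcp_pos: [0.7007, -0.1, 0.1276]
ee_rot: [[-0.949, 0.305, -0.074], [0.305, 0.952, 0.016], [0.075, -0.008, -0.997]]
wrist_force: [-0.1, 0.0, -4.3]
gripper_width: 0.504
```

```bash
python3 - <<'E'
from h import *
to();print(np.round(sense()['ee_rot'][:,2],3), sense()['moment']);snap('side','s22.png')
a=cv2.imread('pics/s22.png'); cv2.imwrite('pics/s22c.png',cv2.resize(a[100:280,270:450],None,fx=3,fy=3,interpolation=cv2.INTER_CUBIC))
E
```

```text
t 30.7 tcp [ 0.7007 -0.1     0.1276] yaw(y) 72.22 j [   4.4   36.2   10.9   -1.3  -68.9 -111.7] F [-0.1  0.  -4.3] w 0.504
[-0.074  0.016 -0.997] [-0.06635721 -0.78083665 -0.0103522 ]
```

View pics/s22c.png

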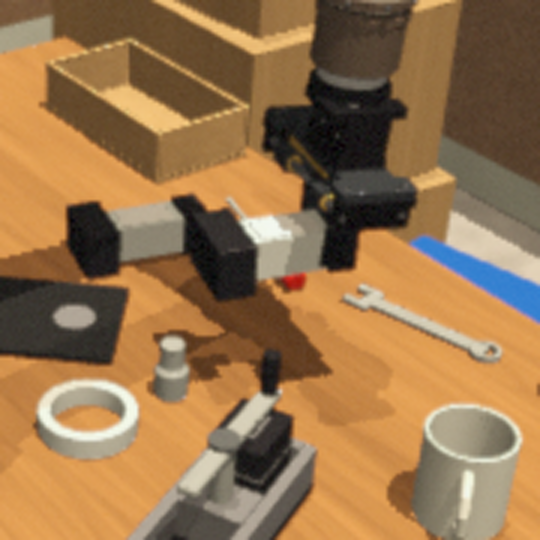

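Call:
servo_tool:
  deltas:
    - {"slide": [0,0,-0.1],"spin": 0}
    - {"slide": [0,0,0],"spin": 0}
  gripper: 145

```text
time_s: 30.95
tcp_pos: [0.7003, -0.1001, 0.1287]
ee_rot: [[-0.949, 0.305, -0.076], [0.305, 0.952, 0.015], [0.078, -0.009, -0.997]]
wrist_force: [0.3, 0.4, -4.8]
gripper_width: 0.498
```

Call:
servo_tool:
  deltas:
    - {"slide": [0,0,-0.1],"spin": 0}
    - {"slide": [0,0,0],"spin": 0}
  gripper: 138

```text
time_s: 31.15
tcp_pos: [0.7004, -0.1001, 0.1311]
ee_rot: [[-0.949, 0.305, -0.077], [0.305, 0.952, 0.015], [0.078, -0.009, -0.997]]
wrist_force: [1.4, -0.0, -4.5]
gripper_width: 0.503
```

```bash
cat >>h.py <<'E'
def side(f,box=(100,280,270,450),k=3):
    c=snap('side',f); a=c['frame'][:,:,::-1]; y0,y1,x0,x1=box
    cv2.imwrite('pics/'+f,cv2.resize(a[y0:y1,x0:x1],None,fx=k,fy=k,interpolation=cv2.INTER_CUBIC)); return c
E
python3 - <<'E'
from h import *
to();print(sense()['moment']);side('s23.png')
E
```

```text
t 31.15 tcp [ 0.7004 -0.1001  0.1311] yaw(y) 72.22 j [   4.4   36.1   11.2   -1.3  -69.5 -111.7] F [ 1.4 -0.  -4.5] w 0.503
[-0.12790103 -0.80221614 -0.00804159]
```

View pics/s23.png

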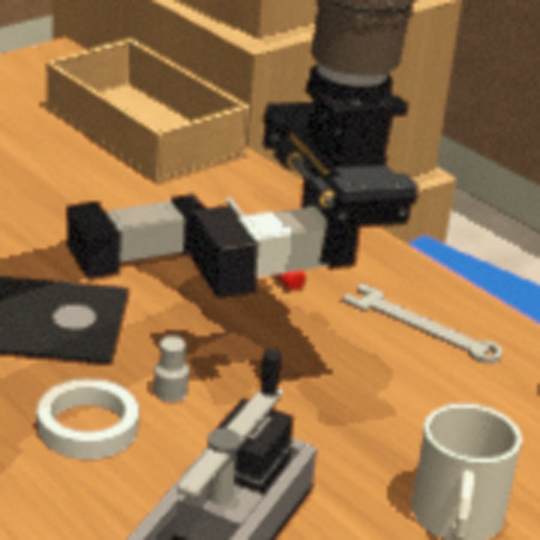

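Call:
servo_tool:
  deltas:
    - {"slide": [0,0,0],"spin": 0}
    - {"slide": [0,0,0],"spin": 0}
  gripper: 134

```text
time_s: 31.4
tcp_pos: [0.7002, -0.1, 0.1308]
ee_rot: [[-0.949, 0.305, -0.077], [0.305, 0.952, 0.016], [0.078, -0.009, -0.997]]
wrist_force: [-0.3, 0.2, -5.5]
gripper_width: 0.502
```

Call:
servo_tool:
  deltas:
    - {"slide": [0,0,0],"spin": 0}
  gripper: 132

```text
time_s: 31.5
tcp_pos: [0.7002, -0.1, 0.1309]
ee_rot: [[-0.949, 0.305, -0.077], [0.305, 0.952, 0.016], [0.078, -0.009, -0.997]]
wrist_force: [0.2, -0.0, -4.4]
gripper_width: 0.505
```

```bash
python3 - <<'E'
from h import *
to();print(sense()['moment']);side('s24.png')
E
```

```text
t 31.5 tcp [ 0.7002 -0.1     0.1309] yaw(y) 72.21 j [   4.4   36.1   11.2   -1.3  -69.5 -111.7] F [ 0.2 -0.  -4.4] w 0.505
[-0.13882829 -0.75862618 -0.01616132]
```

View pics/s24.png

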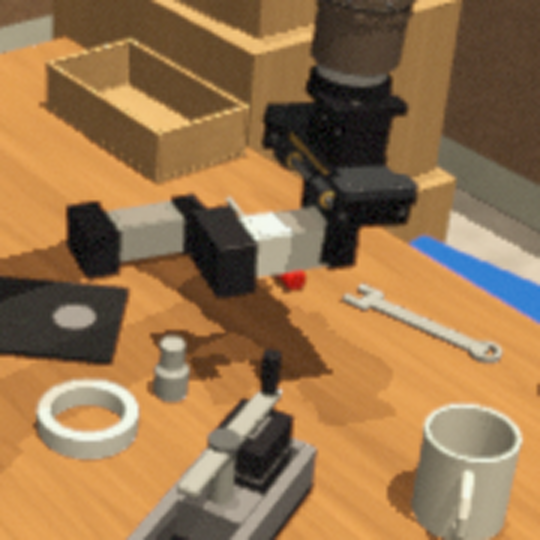

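Call:
servo_tool:
  deltas:
    - {"slide": [0,0,0],"spin": 0}
  gripper: 130

```text
time_s: 31.65
tcp_pos: [0.7002, -0.1, 0.1309]
ee_rot: [[-0.949, 0.305, -0.077], [0.305, 0.952, 0.016], [0.078, -0.009, -0.997]]
wrist_force: [0.4, 0.2, -4.7]
gripper_width: 0.502
```

```bash
python3 - <<'E'
from h import *
to();print(sense()['moment']);side('s25.png')
E
```

```text
t 31.65 tcp [ 0.7002 -0.1     0.1309] yaw(y) 72.21 j [   4.4   36.1   11.2   -1.3  -69.5 -111.7] F [ 0.4  0.2 -4.7] w 0.502
[-0.12506522 -0.71937789 -0.00157563]
```

View pics/s25.png

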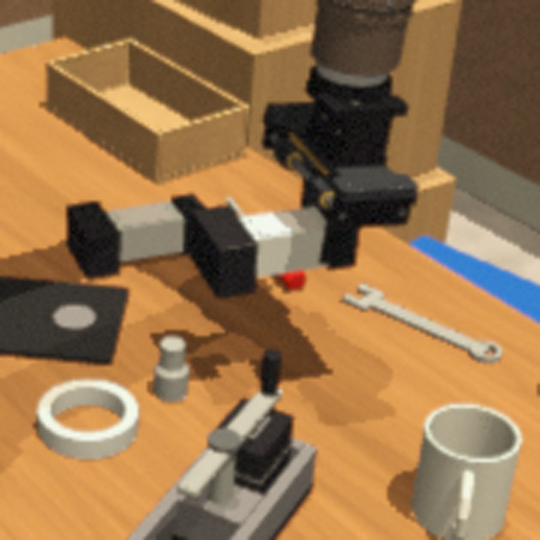

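Call:
servo_tool:
  deltas:
    - {"slide": [0,0,0],"spin": 0}
  gripper: 128

```text
time_s: 31.8
tcp_pos: [0.7002, -0.1, 0.1309]
ee_rot: [[-0.949, 0.305, -0.077], [0.305, 0.952, 0.016], [0.078, -0.009, -0.997]]
wrist_force: [-0.3, -0.1, -4.0]
gripper_width: 0.501
```

```bash
python3 - <<'E'
from h import *
to();print(sense()['moment']);side('s26.png')
E
```

```text
t 31.8 tcp [ 0.7002 -0.1     0.1309] yaw(y) 72.22 j [   4.4   36.1   11.2   -1.3  -69.5 -111.7] F [-0.3 -0.1 -4. ] w 0.501
[-0.19560252 -0.81543894 -0.0076379 ]
```

View pics/s26.png

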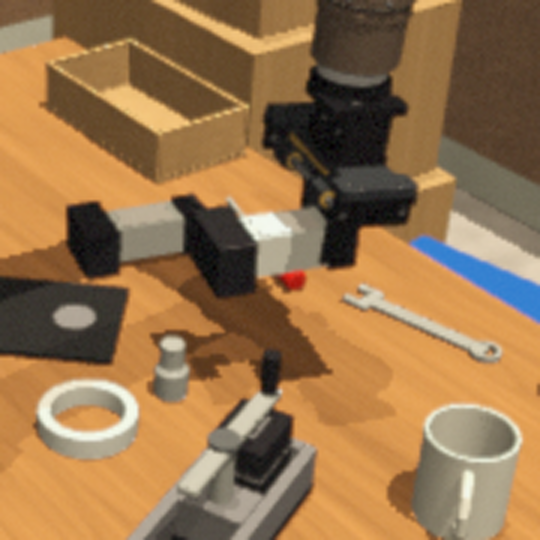

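Call:
servo_tool:
  deltas:
    - {"slide": [0,0,0],"spin": 0}
  gripper: 126

```text
time_s: 31.95
tcp_pos: [0.7002, -0.1001, 0.1314]
ee_rot: [[-0.949, 0.305, -0.077], [0.305, 0.952, 0.015], [0.078, -0.009, -0.997]]
wrist_force: [-0.0, 0.3, 0.1]
gripper_width: 0.501
```

```bash
python3 - <<'E'
from h import *
to();print(sense()['moment']);side('s27.png')
E
```

```text
t 31.95 tcp [ 0.7002 -0.1001  0.1314] yaw(y) 72.22 j [   4.4   36.1   11.2   -1.3  -69.5 -111.7] F [-0.   0.3  0.1] w 0.501
[-0.01637083 -0.28019983 -0.04220858]
```

View pics/s27.png

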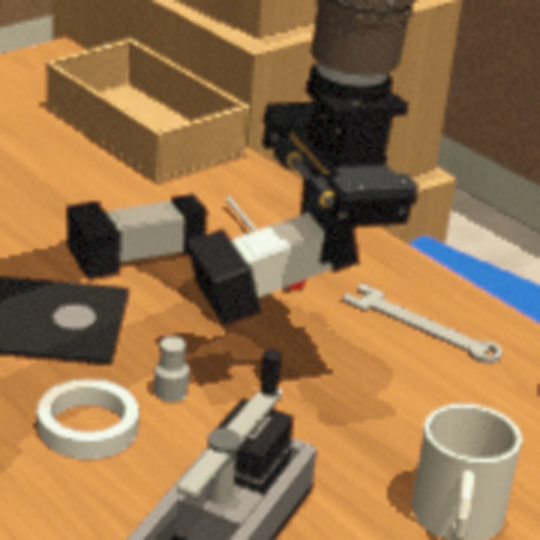

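It is slipping and rotating, so I'll catch it by closing again.

Call:
servo_tool:
  deltas:
    - {"slide": [0,0,0],"spin": 0}
  gripper: 150

```text
time_s: 32.1
tcp_pos: [0.7, -0.1003, 0.1323]
ee_rot: [[-0.949, 0.305, -0.077], [0.305, 0.952, 0.015], [0.078, -0.009, -0.997]]
wrist_force: [-1.2, -0.5, -2.3]
gripper_width: 0.473
```

```bash
python3 - <<'E'
from h import *
to();print(sense()['moment']);side('s28.png')
E
```

```text
t 32.1 tcp [ 0.7    -0.1003  0.1323] yaw(y) 72.24 j [   4.4   36.    11.3   -1.3  -69.6 -111.7] F [-1.2 -0.5 -2.3] w 0.473
[ 0.04456439 -0.03262441 -0.03641372]
```

View pics/s28.png

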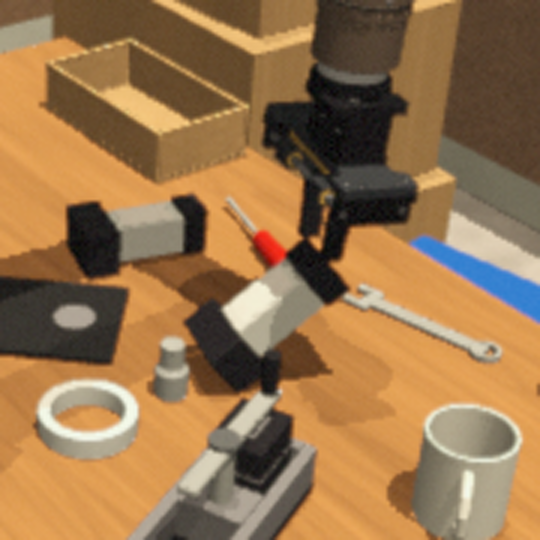

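It slipped out of the fingers in mid-swing. I'll open up and see where it lands.

Call:
servo_tool:
  deltas:
    - {"slide": [0,0,-0.5],"spin": 0}
    - {"slide": [0,0,-1],"spin": 0}
    - {"slide": [0,0,-1],"spin": 0}
    - {"slide": [0,0,-1],"spin": 0}
    - {"slide": [0,0,0],"spin": 0}
    - {"slide": [0,0,0],"spin": 0}
  gripper: 0

```text
time_s: 32.75
tcp_pos: [0.7091, -0.1027, 0.2307]
ee_rot: [[-0.95, 0.304, -0.069], [0.304, 0.952, 0.012], [0.069, -0.01, -0.998]]
wrist_force: [-0.5, 1.2, -1.0]
gripper_width: 0.917
```

```bash
python3 - <<'E'
from h import *
import pickle
to();side('s29.png');c=snap('wrist','w29.png');pickle.dump(c,open('w29.pkl','wb'))
E
```

```text
t 32.75 tcp [ 0.7091 -0.1027  0.2307] yaw(y) 72.27 j [   4.2   33.2   20.4   -1.   -81.  -111.8] F [-0.5  1.2 -1. ] w 0.917
```

View pics/s29.png

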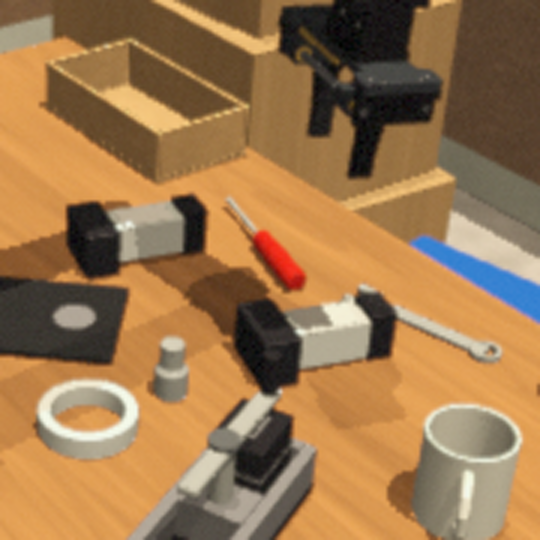

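View pics/w29.png

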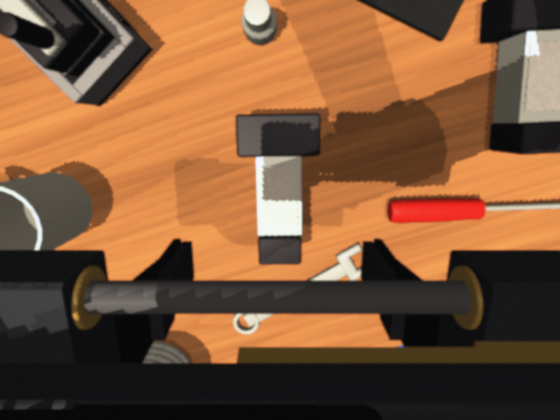

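```bash
python3 - <<'E'
from h import *
import pickle; c=pickle.load(open('w29.pkl','rb'))
f=lambda u,v,z:plane(c,u,v,z)[:2]
Q=np.array([f(u,v,.049) for u,v in [(256.5,157),(302,156),(301,236),(257,237)]])
d=Q[3]-Q[0]+Q[2]-Q[1];print(np.round(Q,4),Q.mean(0),np.degrees(np.arctan2(d[1],d[0])), np.linalg.norm(d)/2, np.linalg.norm(Q[0]-Q[1]))
a=d/np.linalg.norm(d); g=Q.mean(0)+a*.05
print('grip',g, f(280,262,.056))
to([*g,.1],np.degrees(np.arctan2(d[1],d[0]))+90)
E
```

```text
[[ 0.6704 -0.1131]
 [ 0.6828 -0.0707]
 [ 0.76   -0.0951]
 [ 0.7476 -0.1381]] [ 0.71521222 -0.10424885] -17.75712995712158 0.08103141013969677 0.044129676900667866
grip [ 0.76283011 -0.119498  ] [ 0.77771369 -0.12306884]
t 32.85 tcp [ 0.709  -0.1029  0.2304] yaw(y) 72.28 j [   4.2   33.3   20.3   -0.9  -81.  -111.8] F [ 0.3  0.8 -0.1] w 0.972
units [-2.61  0.08  5.05]
spin units 0.0
```

Call:
servo_tool:
  deltas:
    - {"slide": [-0.8,0.02,0.3],"spin": 0}
    - {"slide": [-0.8,0.02,0.6],"spin": 0}
    - {"slide": [-0.8,0.02,0.8],"spin": 0}
    - {"slide": [0,0,0.8],"spin": 0}
    - {"slide": [0,0,0.8],"spin": 0}
    - {"slide": [0,0,0.5],"spin": 0}
    - {"slide": [0,0,0],"spin": 0}

```text
time_s: 33.55
tcp_pos: [0.7591, -0.1193, 0.1225]
ee_rot: [[-0.949, 0.304, -0.078], [0.304, 0.953, 0.011], [0.077, -0.013, -0.997]]
wrist_force: [-0.2, 0.4, -0.2]
gripper_width: 0.996
```

```bash
python3 - <<'E'
from h import *
to([.763,-.1195,.012],72.2);print(np.round(sense()['ee_rot'][:,2],3))
E
```

```text
t 33.55 tcp [ 0.7591 -0.1193  0.1225] yaw(y) 72.29 j [   2.7   42.5   22.1   -0.9  -74.  -110.2] F [-0.2  0.4 -0.2] w 0.996
units [-0.49  0.1   4.39]
spin units 0.01
[-0.078  0.011 -0.997]
```

Call:
servo_tool:
  deltas:
    - {"slide": [-0.1,0.05,0.8],"spin": 0}
    - {"slide": [-0.1,0.05,0.8],"spin": 0}
    - {"slide": [-0.1,0,0.8],"spin": 0}
    - {"slide": [-0.1,0,0.8],"spin": 0}
    - {"slide": [0,0,0.6],"spin": 0}
    - {"slide": [0,0,0.2],"spin": 0}

```text
time_s: 34.15
tcp_pos: [0.7655, -0.1193, 0.0258]
ee_rot: [[-0.951, 0.302, -0.067], [0.302, 0.953, 0.008], [0.066, -0.013, -0.998]]
wrist_force: [0.1, 0.4, -0.4]
gripper_width: 0.999
```

```bash
python3 - <<'E'
from h import *
to([.763,-.1195,.012],72.2);print(np.round(sense()['ee_rot'][:,2],3))
E
```

```text
t 34.15 tcp [ 0.7655 -0.1193  0.0258] yaw(y) 72.4 j [   2.8   47.3   17.3   -0.7  -63.9 -110.1] F [ 0.1  0.4 -0.4] w 0.999
units [ 0.06 -0.03  0.56]
spin units 0.03
[-0.067  0.008 -0.998]
```

Call:
servo_tool:
  deltas:
    - {"slide": [0.1,0,0.4],"spin": 0}
    - {"slide": [0.05,0,0.2],"spin": 0}
    - {"slide": [0,0,0],"spin": 0}

```text
time_s: 34.45
tcp_pos: [0.7613, -0.118, 0.0116]
ee_rot: [[-0.951, 0.302, -0.065], [0.302, 0.953, 0.008], [0.064, -0.012, -0.998]]
wrist_force: [-0.8, 0.2, -0.1]
gripper_width: 1.002
```

Call:
servo_tool:
  deltas:
    - {"slide": [0,0,0],"spin": 0}
    - {"slide": [0,0,0],"spin": 0}
    - {"slide": [0,0,0],"spin": 0}
    - {"slide": [0,0,0],"spin": 0}
    - {"slide": [0,0,0],"spin": 0}
    - {"slide": [0,0,0],"spin": 0}
    - {"slide": [0,0,0],"spin": 0}
    - {"slide": [0,0,0],"spin": 0}
  gripper: 150

```text
time_s: 35.25
tcp_pos: [0.7631, -0.1183, 0.0151]
ee_rot: [[-0.952, 0.301, -0.06], [0.301, 0.954, 0.007], [0.059, -0.011, -0.998]]
wrist_force: [-0.8, -0.1, 0.9]
gripper_width: 0.502
```

```bash
python3 - <<'E'
from h import *
to([.763,-.1195,.012],72.2);print(np.round(sense()['ee_rot'][:,2],3));print(sense()['moment'])
E
```

```text
t 35.25 tcp [ 0.7631 -0.1183  0.0151] yaw(y) 72.47 j [   2.9   47.4   15.9   -0.7  -61.9 -110.1] F [-0.8 -0.1  0.9] w 0.502
units [-0.02 -0.04  0.12]
spin units 0.03
[-0.06   0.007 -0.998]
[ 0.11851093 -0.35093056  0.0843612 ]
```

Call:
servo_tool:
  deltas:
    - {"slide": [0,0,-0.5],"spin": 0}
    - {"slide": [0,0,-0.8],"spin": 0}
    - {"slide": [0,0,-0.8],"spin": 0}
    - {"slide": [0,0,-0.8],"spin": 0}
    - {"slide": [0,0,-0.8],"spin": 0}
    - {"slide": [0,0,-0.6],"spin": 0}
    - {"slide": [0,0,0],"spin": 0}

```text
time_s: 35.95
tcp_pos: [0.7683, -0.1179, 0.1208]
ee_rot: [[-0.95, 0.304, -0.066], [0.304, 0.953, 0.011], [0.066, -0.01, -0.998]]
wrist_force: [0.9, 0.8, -3.4]
gripper_width: 0.503
```

Call:
servo_tool:
  deltas:
    - {"slide": [0,0,0],"spin": 0}
    - {"slide": [0,0,0],"spin": 0}
  gripper: 128

```text
time_s: 36.15
tcp_pos: [0.7675, -0.1174, 0.1189]
ee_rot: [[-0.95, 0.305, -0.068], [0.305, 0.952, 0.012], [0.069, -0.009, -0.998]]
wrist_force: [0.3, -0.0, -4.7]
gripper_width: 0.504
```

Call:
servo_tool:
  deltas:
    - {"slide": [0,0,0],"spin": 0}
  gripper: 127.4

```text
time_s: 36.25
tcp_pos: [0.7667, -0.1173, 0.1176]
ee_rot: [[-0.95, 0.305, -0.07], [0.305, 0.952, 0.013], [0.071, -0.009, -0.997]]
wrist_force: [-0.3, 0.6, -3.6]
gripper_width: 0.504
```

```bash
python3 - <<'E'
from h import *
to();print(sense()['moment']);side('s30.png')
E
```

```text
t 36.25 tcp [ 0.7667 -0.1173  0.1176] yaw(y) 72.25 j [   2.8   43.2   22.9   -1.   -73.7 -110.3] F [-0.3  0.6 -3.6] w 0.504
[-0.15779097 -0.54381152  0.0298481 ]
```

View pics/s30.png

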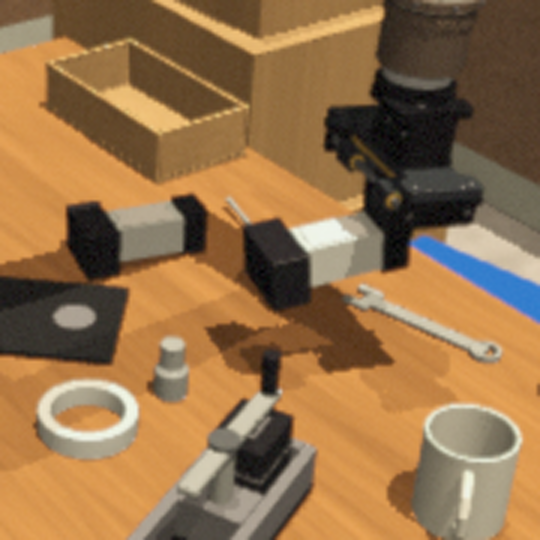

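Call:
servo_tool:
  deltas:
    - {"slide": [0,0,-0.1],"spin": 0}
  gripper: 127

```text
time_s: 36.4
tcp_pos: [0.7655, -0.1171, 0.1186]
ee_rot: [[-0.949, 0.305, -0.075], [0.305, 0.952, 0.013], [0.076, -0.01, -0.997]]
wrist_force: [-1.7, 1.3, -4.6]
gripper_width: 0.504
```

Call:
servo_tool:
  deltas:
    - {"slide": [0,0,-0.05],"spin": 0}
  gripper: 126.7

```text
time_s: 36.5
tcp_pos: [0.7661, -0.1172, 0.1203]
ee_rot: [[-0.95, 0.304, -0.074], [0.304, 0.952, 0.013], [0.074, -0.011, -0.997]]
wrist_force: [1.8, 0.3, -2.2]
gripper_width: 0.503
```

```bash
python3 - <<'E'
from h import *
to();print(sense()['moment']);side('s31.png')
E
```

```text
t 36.5 tcp [ 0.7661 -0.1172  0.1203] yaw(y) 72.28 j [   2.8   43.2   23.2   -1.   -74.2 -110.3] F [ 1.8  0.3 -2.2] w 0.503
[ 0.02179776 -0.61545113  0.00933763]
```

View pics/s31.png

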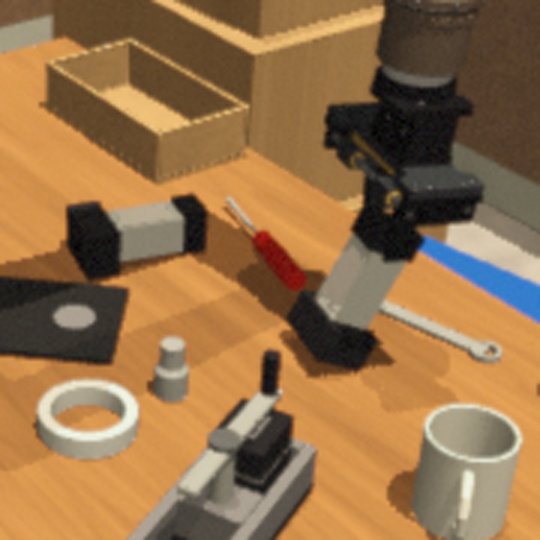

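It is swinging down while still held, now about 60°. I'll give it a moment more and then clamp.

Call:
servo_tool:
  deltas:
    - {"slide": [0,0,0],"spin": 0}
  gripper: 127

```text
time_s: 36.65
tcp_pos: [0.7659, -0.1171, 0.1205]
ee_rot: [[-0.95, 0.305, -0.074], [0.305, 0.952, 0.013], [0.075, -0.01, -0.997]]
wrist_force: [0.9, 0.1, -3.0]
gripper_width: 0.505
```

```bash
python3 - <<'E'
from h import *
to();print(sense()['moment']);side('s32.png')
E
```

```text
t 36.65 tcp [ 0.7659 -0.1171  0.1205] yaw(y) 72.26 j [   2.8   43.1   23.2   -1.   -74.2 -110.3] F [ 0.9  0.1 -3. ] w 0.505
[-0.03995555 -0.35975932  0.03732291]
```

View pics/s32.png

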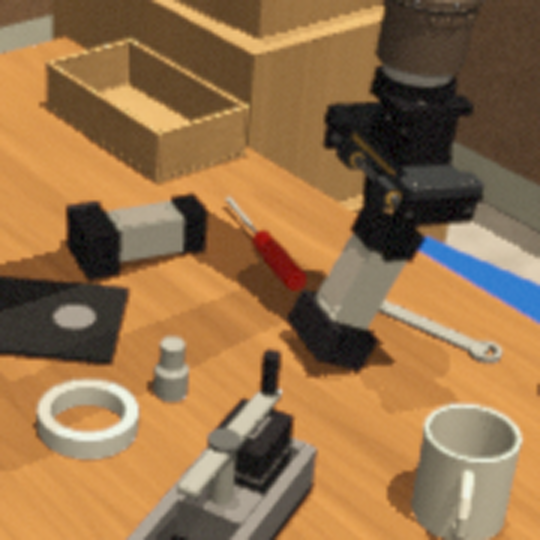

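Call:
servo_tool:
  deltas:
    - {"slide": [0,0,0],"spin": 0}
    - {"slide": [0,0,0],"spin": 0}
    - {"slide": [0,0,-0.5],"spin": 0}
    - {"slide": [0,0,-0.6],"spin": 0}
    - {"slide": [0,0,0],"spin": 0}
    - {"slide": [0,0,0],"spin": 0}
  gripper: 140

```text
time_s: 37.3
tcp_pos: [0.7677, -0.1176, 0.1485]
ee_rot: [[-0.949, 0.305, -0.076], [0.305, 0.952, 0.013], [0.076, -0.011, -0.997]]
wrist_force: [-0.7, -0.9, -5.5]
gripper_width: 0.503
```

```bash
python3 - <<'E'
from h import *
to();print(sense()['moment']);side('s33.png')
E
```

```text
t 37.3 tcp [ 0.7677 -0.1176  0.1485] yaw(y) 72.23 j [   2.8   42.4   25.7   -1.   -77.6 -110.3] F [-0.7 -0.9 -5.5] w 0.503
[-0.05661937 -0.51576221 -0.00334961]
```

View pics/s33.png

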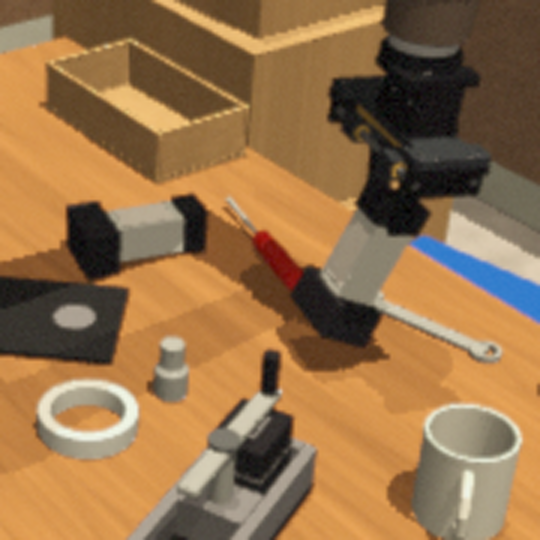

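Call:
servo_tool:
  deltas:
    - {"slide": [0,0,0],"spin": 0}
  gripper: 127

```text
time_s: 37.45
tcp_pos: [0.7677, -0.1176, 0.1485]
ee_rot: [[-0.949, 0.305, -0.076], [0.305, 0.952, 0.013], [0.076, -0.011, -0.997]]
wrist_force: [-0.4, -0.4, -3.2]
gripper_width: 0.506
```

Call:
servo_tool:
  deltas:
    - {"slide": [0,0,0],"spin": 0}
  gripper: 126.7

```text
time_s: 37.55
tcp_pos: [0.7671, -0.1176, 0.1478]
ee_rot: [[-0.949, 0.305, -0.078], [0.305, 0.952, 0.013], [0.078, -0.011, -0.997]]
wrist_force: [0.1, -0.0, -4.2]
gripper_width: 0.506
```

```bash
python3 - <<'E'
from h import *
to();print(sense()['moment']);side('s34.png')
E
```

```text
t 37.55 tcp [ 0.7671 -0.1176  0.1478] yaw(y) 72.23 j [   2.8   42.4   25.7   -1.   -77.7 -110.3] F [ 0.1 -0.  -4.2] w 0.506
[-0.00951114 -0.35543166 -0.02598741]
```

View pics/s34.png

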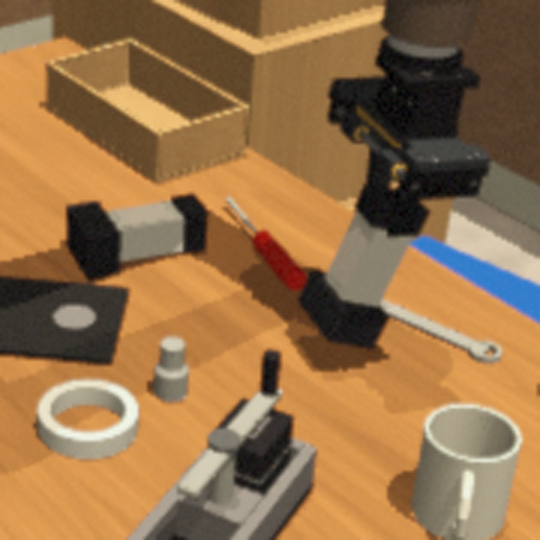

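Slipping gently. I'll hold at 126.7 one more row, then clamp.

Call:
servo_tool:
  deltas:
    - {"slide": [0,0,-0.05],"spin": 0}
  gripper: 126.5

```text
time_s: 37.7
tcp_pos: [0.7668, -0.1176, 0.1481]
ee_rot: [[-0.949, 0.305, -0.079], [0.305, 0.952, 0.013], [0.08, -0.012, -0.997]]
wrist_force: [0.2, -0.6, -4.5]
gripper_width: 0.499
```

```bash
python3 - <<'E'
from h import *
to();print(sense()['moment']);side('s35.png')
E
```

```text
t 37.7 tcp [ 0.7668 -0.1176  0.1481] yaw(y) 72.23 j [   2.8   42.4   25.7   -1.   -77.8 -110.3] F [ 0.2 -0.6 -4.5] w 0.499
[-0.04965737 -0.545733   -0.03043601]
```

View pics/s35.png

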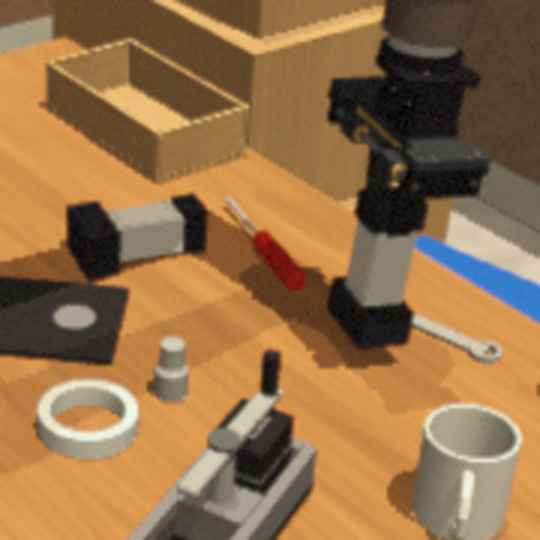

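Nearly upright, about 80° or more. Clamp.

Call:
servo_tool:
  deltas:
    - {"slide": [0,0,0],"spin": 0}
    - {"slide": [0,0,-0.1],"spin": 0}
    - {"slide": [0,0,-0.1],"spin": 0}
  gripper: 145

```text
time_s: 38.05
tcp_pos: [0.767, -0.1176, 0.1529]
ee_rot: [[-0.949, 0.305, -0.081], [0.305, 0.952, 0.013], [0.081, -0.012, -0.997]]
wrist_force: [0.7, -0.2, -3.7]
gripper_width: 0.5
```

```bash
python3 - <<'E'
from h import *
to([.535,.079,.2]);print(sense()['moment']);side('s36.png')
E
```

```text
t 38.05 tcp [ 0.767  -0.1176  0.1529] yaw(y) 72.23 j [   2.8   42.3   26.2   -1.   -78.5 -110.3] F [ 0.7 -0.2 -3.7] w 0.5
units [11.36  4.63 -1.02]
[ 0.01719567 -0.42680262  0.06335616]
```

View pics/s36.png

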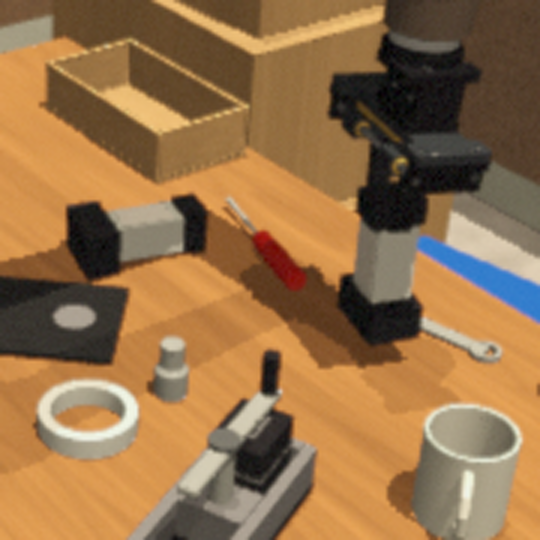

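Call:
servo_tool:
  deltas:
    - {"slide": [0,0,-0.6],"spin": 0}
    - {"slide": [0.5,0.2,-0.5],"spin": 0}
    - {"slide": [0.9,0.38,-0.1],"spin": 0}
    - {"slide": [0.9,0.38,0],"spin": 0}
    - {"slide": [0.9,0.38,0],"spin": 0}
    - {"slide": [0.9,0.38,0],"spin": 0}
    - {"slide": [0.9,0.38,0],"spin": 0}
    - {"slide": [0.9,0.38,0],"spin": 0}
    - {"slide": [0.9,0.38,0],"spin": 0}
    - {"slide": [0.6,0.2,0],"spin": 0}

```text
time_s: 39.1
tcp_pos: [0.6069, 0.0183, 0.2046]
ee_rot: [[-0.949, 0.307, -0.075], [0.306, 0.952, 0.017], [0.077, -0.007, -0.997]]
wrist_force: [0.1, 0.4, -3.2]
gripper_width: 0.502
```

```bash
python3 - <<'E'
from h import *
to([.535,.079,.15]);print(np.round(sense()['ee_rot'][:,2],3))
E
```

```text
t 39.1 tcp [0.6069 0.0183 0.2046] yaw(y) 72.14 j [  15.9   23.3    0.4   -2.2  -71.1 -123. ] F [ 0.1  0.4 -3.2] w 0.502
units [3.31 1.44 2.43]
[-0.075  0.017 -0.997]
```

Call:
servo_tool:
  deltas:
    - {"slide": [0.8,0.36,0],"spin": 0}
    - {"slide": [0.8,0.36,0],"spin": 0}
    - {"slide": [0.8,0.36,0.2],"spin": 0}
    - {"slide": [0.7,0.3,0.5],"spin": 0}
    - {"slide": [0,0,0.5],"spin": 0}
    - {"slide": [0,0,0.5],"spin": 0}
    - {"slide": [0,0,0],"spin": 0}

```text
time_s: 39.8
tcp_pos: [0.5311, 0.0813, 0.1758]
ee_rot: [[-0.951, 0.301, -0.064], [0.3, 0.954, 0.022], [0.068, 0.002, -0.998]]
wrist_force: [-0.7, 0.4, -4.2]
gripper_width: 0.504
```

```bash
python3 - <<'E'
from h import *
to([.535,.079,.13]);print(np.round(sense()['ee_rot'][:,2],3));side('s37.png',(120,270,180,360),4); snap('top','t37.png'); snap('wrist','w37.png')
E
```

```text
t 39.8 tcp [0.5311 0.0813 0.1758] yaw(y) 72.47 j [  24.4   17.6  -12.3   -3.   -63.  -130.5] F [-0.7  0.4 -4.2] w 0.504
units [-0.3  -0.05  1.82]
[-0.064  0.022 -0.998]
```

View pics/s37.png

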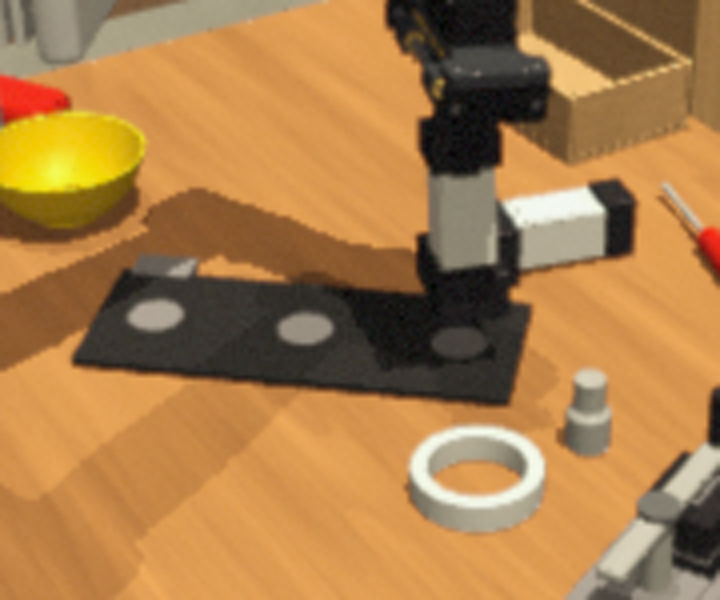

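View pics/w37.png

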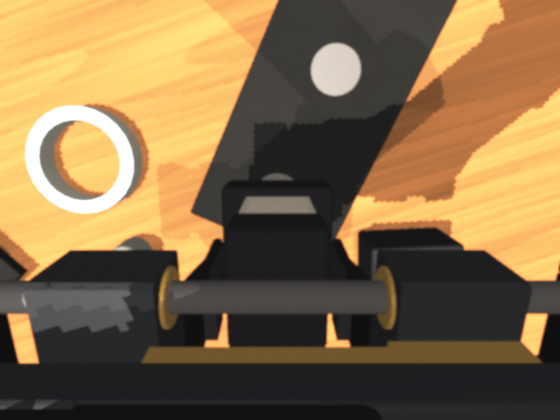

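Call:
servo_tool:
  deltas:
    - {"slide": [-0.1,0,0.5],"spin": 0}
    - {"slide": [0,0,0.5],"spin": 0}
    - {"slide": [0,0,0.4],"spin": 0}
    - {"slide": [0,0,0],"spin": 0}

```text
time_s: 40.35
tcp_pos: [0.5361, 0.0809, 0.141]
ee_rot: [[-0.951, 0.303, -0.056], [0.303, 0.953, 0.024], [0.061, 0.006, -0.998]]
wrist_force: [-0.1, -0.4, -3.9]
gripper_width: 0.507
```

```bash
python3 - <<'E'
from h import *
to([.535,.079,.12]);print(np.round(sense()['ee_rot'][:,2],3));side('s38.png',(120,270,180,360),4)
E
```

```text
t 40.35 tcp [0.5361 0.0809 0.141 ] yaw(y) 72.33 j [  24.2   19.8  -14.6   -3.1  -58.  -130.1] F [-0.1 -0.4 -3.9] w 0.507
units [-0.03 -0.09  0.84]
[-0.056  0.024 -0.998]
```

View pics/s38.png

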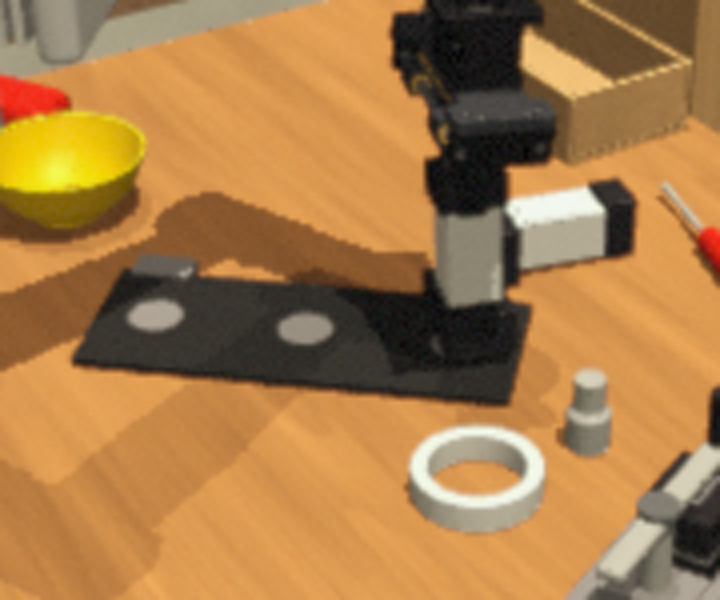

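Call:
servo_tool:
  deltas:
    - {"slide": [0,0,0.25],"spin": 0}
    - {"slide": [0,0,0.2],"spin": 0}
    - {"slide": [0,0,0],"spin": 0}

```text
time_s: 40.7
tcp_pos: [0.5387, 0.0814, 0.1326]
ee_rot: [[-0.952, 0.302, -0.049], [0.301, 0.953, 0.024], [0.054, 0.008, -0.998]]
wrist_force: [-1.1, 0.4, -4.1]
gripper_width: 0.504
```

Call:
servo_tool:
  deltas:
    - {"slide": [0,0,0.15],"spin": 0}
    - {"slide": [0,0,0.1],"spin": 0}

```text
time_s: 40.9
tcp_pos: [0.5416, 0.0814, 0.1318]
ee_rot: [[-0.953, 0.299, -0.041], [0.298, 0.954, 0.023], [0.046, 0.009, -0.999]]
wrist_force: [-5.0, 0.9, 8.7]
gripper_width: 0.5
```

```bash
python3 - <<'E'
from h import *
to([.535,.079,.12]);print(np.round(sense()['ee_rot'][:,2],3));side('s39.png',(120,270,180,360),4)
E
```

```text
t 40.9 tcp [0.5416 0.0814 0.1318] yaw(y) 72.6 j [  24.2   20.5  -15.2   -2.6  -56.  -130.1] F [-5.   0.9  8.7] w 0.5
units [ 0.2  -0.17  0.48]
[-0.041  0.023 -0.999]
```

View pics/s39.png

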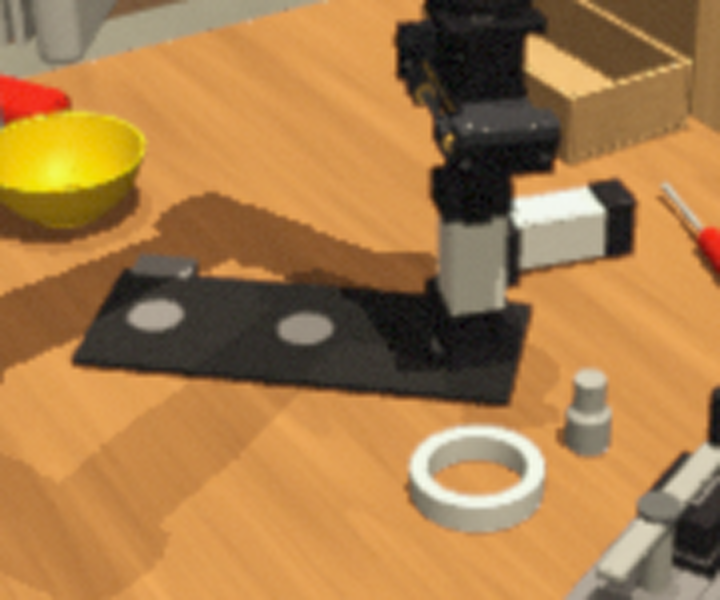

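Call:
servo_tool:
  deltas:
    - {"slide": [0,0,-0.08],"spin": 0}
    - {"slide": [0,0,0],"spin": 0}
  gripper: 126

```text
time_s: 41.15
tcp_pos: [0.5419, 0.0817, 0.1344]
ee_rot: [[-0.953, 0.299, -0.039], [0.298, 0.954, 0.024], [0.045, 0.011, -0.999]]
wrist_force: [-1.2, 0.4, -0.5]
gripper_width: 0.505
```

Call:
servo_tool:
  deltas:
    - {"slide": [0,0,0],"spin": 0}
    - {"slide": [0,0,0],"spin": 0}
    - {"slide": [0,0,0],"spin": 0}
    - {"slide": [0,0,0],"spin": 0}
    - {"slide": [0,0,0],"spin": 0}
  gripper: 110

```text
time_s: 41.65
tcp_pos: [0.5439, 0.0822, 0.1358]
ee_rot: [[-0.954, 0.298, -0.034], [0.297, 0.954, 0.025], [0.04, 0.014, -0.999]]
wrist_force: [0.1, 0.6, 0.5]
gripper_width: 0.568
```

```bash
python3 - <<'E'
from h import *
to([.535,.079,.12]);side('s40.png',(120,270,180,360),4)
E
```

```text
t 41.65 tcp [0.5439 0.0822 0.1358] yaw(y) 72.65 j [  24.2   20.2  -14.9   -2.6  -56.1 -130.1] F [0.1 0.6 0.5] w 0.568
units [ 0.28 -0.24  0.64]
```

View pics/s40.png

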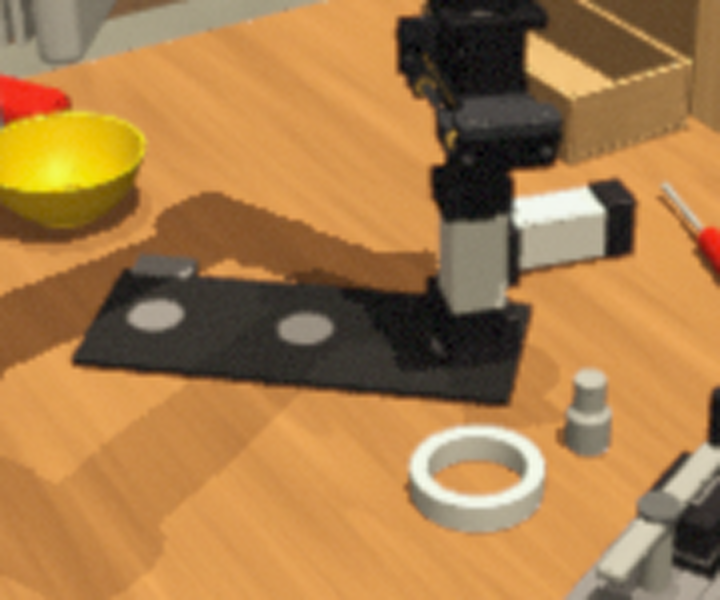

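Call:
servo_tool:
  deltas:
    - {"slide": [0,0,0],"spin": 0}
    - {"slide": [0,0,0],"spin": 0}
    - {"slide": [0,0,0],"spin": 0}
    - {"slide": [0,0,0],"spin": 0}
    - {"slide": [0,0,-0.5],"spin": 0}
    - {"slide": [0,0,-1],"spin": 0}
    - {"slide": [0,0,-1],"spin": 0}
    - {"slide": [0,0,-1],"spin": 0}
    - {"slide": [0,0,-1],"spin": 0}
  gripper: 0

```text
time_s: 42.6
tcp_pos: [0.5461, 0.0784, 0.2515]
ee_rot: [[-0.954, 0.298, -0.042], [0.298, 0.954, 0.022], [0.046, 0.008, -0.999]]
wrist_force: [0.9, 0.1, 0.1]
gripper_width: 1.001
```

```bash
python3 - <<'E'
from h import *
import pickle
to([.80,.10,.27],76);side('s41.png',(120,270,180,360),4); c=snap('wrist','w41.png');pickle.dump(c,open('w41.pkl','wb'))
E
```

```text
t 42.6 tcp [0.5461 0.0784 0.2515] yaw(y) 72.64 j [  23.8   14.9   -4.9   -2.2  -71.9 -130.4] F [0.9 0.1 0.1] w 1.001
units [-9.39  3.86 -1.15]
spin units -0.42
```

View pics/w41.png

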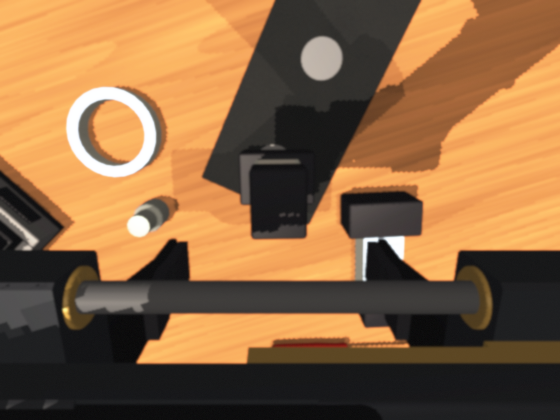

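View pics/s41.png

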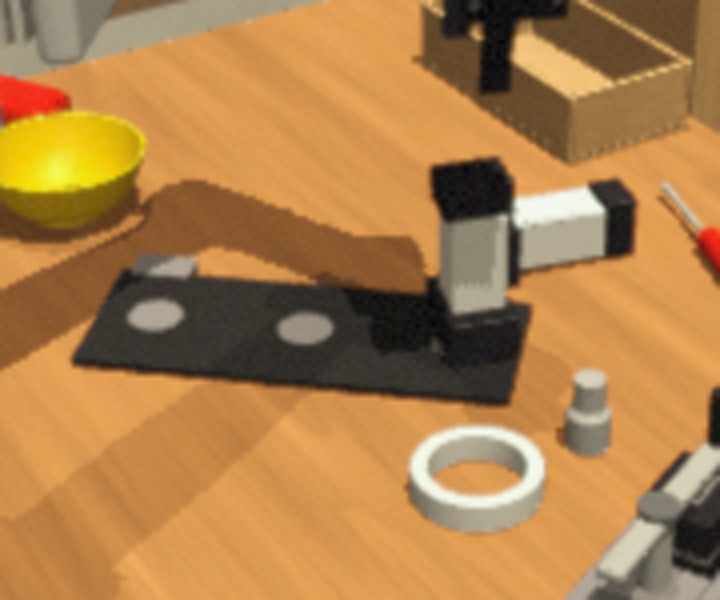

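```bash
python3 - <<'E'
from h import *
import pickle; c=pickle.load(open('w41.pkl','rb'))
h=plane(c,279,202,.16)[:2]; 
P=[plane(c,u,v,z)[:2] for u,v,z in [(251,167,.16),(305,167,.16),(306,237,.16),(252,238,.16),(239,202,.05)]]
print(h,np.round(P,4),np.mean(P[:4],0))
a=np.radians(138);y=np.array([np.cos(a),np.sin(a)]);x=np.array([y[1],-y[0]])
h=np.mean(P[:4],0); d=h-[.441,.162];print('pad x,y',d@x,d@y)
E
```

```text
[0.54493858 0.08286867] [[0.5135 0.0711]
 [0.5254 0.1089]
 [0.5777 0.0945]
 [0.566  0.0546]
 [0.5587 0.0361]] [0.54565406 0.08228043]
pad x,y 0.010784049527054293 -0.13111592602575434
```

Call:
servo_tool:
  deltas:
    - {"slide": [-0.9,0.38,-0.05],"spin": -0.2}
    - {"slide": [-0.9,0.38,-0.05],"spin": -0.2}
    - {"slide": [-0.9,0.38,-0.05],"spin": 0}
    - {"slide": [-0.9,0.38,-0.05],"spin": 0}
    - {"slide": [-0.9,0.38,-0.05],"spin": 0}
    - {"slide": [-0.9,0.38,-0.05],"spin": 0}
    - {"slide": [-0.9,0.38,-0.05],"spin": 0}
    - {"slide": [-0.9,0.38,-0.05],"spin": 0}
    - {"slide": [-0.9,0.38,-0.05],"spin": 0}
    - {"slide": [-0.4,0,0],"spin": 0}

```text
time_s: 43.7
tcp_pos: [0.7807, 0.109, 0.2624]
ee_rot: [[-0.97, 0.241, -0.034], [0.24, 0.97, 0.026], [0.039, 0.017, -0.999]]
wrist_force: [0.7, 0.2, -0.8]
gripper_width: 1.0
```

```bash
python3 - <<'E'
from h import *
import pickle
to([.80,.10,.27],76); print(np.round(sense()['ee_rot'][:,2],3));c=snap('wrist','w42.png');pickle.dump(c,open('w42.pkl','wb'))
E
```

```text
t 43.7 tcp [0.7807 0.109  0.2624] yaw(y) 76.06 j [  18.8   39.6   36.7   -2.   -88.5 -122.7] F [ 0.7  0.2 -0.8] w 1.0
units [-0.82 -0.16 -0.34]
spin units 0.01
[-0.034  0.026 -0.999]
```

View pics/w42.png

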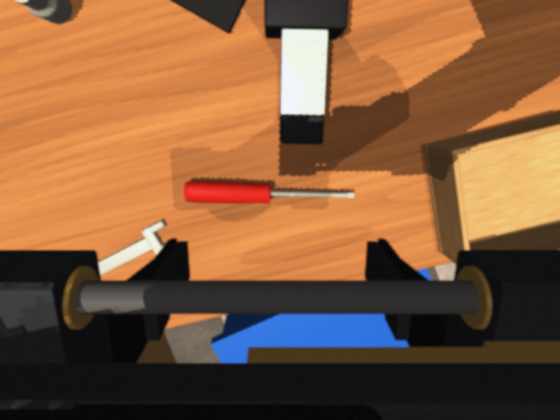

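```bash
python3 - <<'E'
from h import *
import pickle; c=pickle.load(open('w42.pkl','rb'))
f=lambda u,v,z:plane(c,u,v,z)[:2]
Q=np.array([f(u,v,.049) for u,v in [(282.5,30),(328,30),(325,115.5),(281.5,115)]])
d=Q[3]-Q[0]+Q[2]-Q[1];print(np.round(Q,4),Q.mean(0),np.degrees(np.arctan2(d[1],d[0])), np.linalg.norm(d)/2, np.linalg.norm(Q[0]-Q[1]))
a=d/np.linalg.norm(d); g=Q.mean(0)+a*.05
print('grip',g, f(302,142,.05))
to([*g,.1],np.degrees(np.arctan2(d[1],d[0]))+90)
E
```

```text
[[0.6385 0.1535]
 [0.649  0.1966]
 [0.7275 0.1769]
 [0.7163 0.1336]] [0.68282967 0.16515335] -14.25245172579691 0.08061543666130677 0.04433684045976829
grip [0.73129069 0.15284362] [0.74796424 0.14781935]
t 43.75 tcp [0.7813 0.108  0.2616] yaw(y) 76.0 j [  18.8   39.7   36.8   -2.   -88.4 -122.7] F [ 0.4 -0.3 -0.8] w 0.998
units [2.12 1.15 6.57]
spin units 0.03
```

Call:
servo_tool:
  deltas:
    - {"slide": [0.7,0.4,0.5],"spin": 0}
    - {"slide": [0.7,0.4,0.6],"spin": 0}
    - {"slide": [0.5,0.35,0.8],"spin": 0}
    - {"slide": [0.1,0,0.8],"spin": 0}
    - {"slide": [0,0,0.8],"spin": 0}
    - {"slide": [0,0,0.8],"spin": 0}
    - {"slide": [0,0,0],"spin": 0}

```text
time_s: 44.45
tcp_pos: [0.7313, 0.151, 0.1525]
ee_rot: [[-0.969, 0.244, -0.038], [0.243, 0.97, 0.024], [0.042, 0.015, -0.999]]
wrist_force: [-0.5, 0.0, -0.6]
gripper_width: 0.996
```

```bash
python3 - <<'E'
from h import *
to([.731,.153,.011],75.75); print(np.round(sense()['ee_rot'][:,2],3))
E
```

```text
t 44.45 tcp [0.7313 0.151  0.1525] yaw(y) 75.9 j [  23.1   37.6   17.8   -2.3  -71.6 -126.5] F [-0.5  0.  -0.6] w 0.996
units [-0.21 -0.01  5.66]
spin units 0.02
[-0.038  0.024 -0.999]
```

Call:
servo_tool:
  deltas:
    - {"slide": [0,0,0.8],"spin": 0}
    - {"slide": [0,0,0.8],"spin": 0}
    - {"slide": [0.05,0,0.8],"spin": 0}
    - {"slide": [0.05,0,0.8],"spin": 0}
    - {"slide": [0.05,0,0.7],"spin": 0}
    - {"slide": [0,0,0.5],"spin": 0}
    - {"slide": [0,0,0],"spin": 0}

```text
time_s: 45.15
tcp_pos: [0.7268, 0.1545, 0.0495]
ee_rot: [[-0.97, 0.243, -0.026], [0.242, 0.97, 0.026], [0.031, 0.019, -0.999]]
wrist_force: [0.6, -0.1, 0.1]
gripper_width: 0.999
```

```bash
python3 - <<'E'
from h import *
to([.731,.153,.011],75.75); print(np.round(sense()['ee_rot'][:,2],3));snap('wrist','w43.png')
E
```

```text
t 45.15 tcp [0.7268 0.1545 0.0495] yaw(y) 75.96 j [  23.6   41.7   10.1   -2.3  -59.2 -126.4] F [ 0.6 -0.1  0.1] w 0.999
units [-0.22 -0.05  1.53]
spin units 0.03
[-0.026  0.026 -0.999]
```

View pics/w43.png

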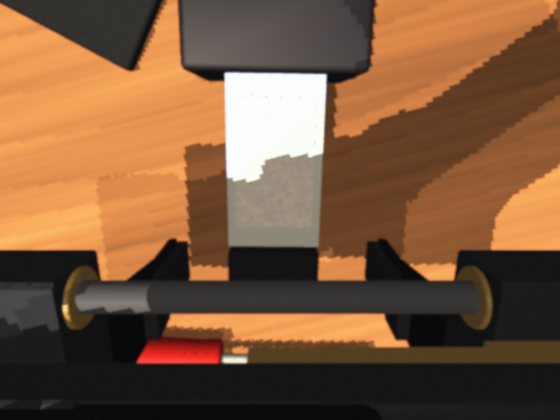

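Call:
servo_tool:
  deltas:
    - {"slide": [-0.1,-0.05,0.6],"spin": 0}
    - {"slide": [-0.1,0,0.5],"spin": 0}
    - {"slide": [0,0,0.4],"spin": 0}
    - {"slide": [0,0,0.1],"spin": 0}

```text
time_s: 45.6
tcp_pos: [0.7341, 0.1536, 0.0115]
ee_rot: [[-0.97, 0.242, -0.017], [0.242, 0.97, 0.028], [0.023, 0.023, -0.999]]
wrist_force: [-0.8, -0.3, -0.9]
gripper_width: 0.998
```

```bash
python3 - <<'E'
from h import *
to([.731,.153,.011],75.75); print(np.round(sense()['ee_rot'][:,2],3))
E
```

```text
t 45.6 tcp [0.7341 0.1536 0.0115] yaw(y) 75.98 j [  23.3   44.3    9.3   -2.3  -55.3 -126. ] F [-0.8 -0.3 -0.9] w 0.998
units [ 0.12 -0.05  0.02]
spin units 0.03
[-0.017  0.028 -0.999]
```

Call:
servo_tool:
  deltas:
    - {"slide": [0.05,0,0],"spin": 0}
    - {"slide": [0,0,0],"spin": 0}
    - {"slide": [0,0,0],"spin": 0}
    - {"slide": [0,0,0],"spin": 0}
    - {"slide": [0,0,0],"spin": 0}
    - {"slide": [0,0,0],"spin": 0}
    - {"slide": [0,0,0],"spin": 0}
    - {"slide": [0,0,0],"spin": 0}
  gripper: 150

```text
time_s: 46.4
tcp_pos: [0.7333, 0.1536, 0.0123]
ee_rot: [[-0.97, 0.241, -0.016], [0.241, 0.97, 0.027], [0.022, 0.023, -0.999]]
wrist_force: [-0.2, 0.3, -0.3]
gripper_width: 0.511
```

Call:
servo_tool:
  deltas:
    - {"slide": [0,0,-0.5],"spin": 0}
    - {"slide": [0,0,-0.8],"spin": 0}
    - {"slide": [0,0,-0.8],"spin": 0}
    - {"slide": [0,0,-0.8],"spin": 0}
    - {"slide": [0,0,-0.8],"spin": 0}
    - {"slide": [0,0,-0.8],"spin": 0}
    - {"slide": [0,0,-0.7],"spin": 0}
    - {"slide": [0,0,-0.2],"spin": 0}
    - {"slide": [0,0,0],"spin": 0}

```text
time_s: 47.3
tcp_pos: [0.7323, 0.1505, 0.1458]
ee_rot: [[-0.969, 0.245, -0.026], [0.244, 0.969, 0.03], [0.033, 0.023, -0.999]]
wrist_force: [-0.3, 0.3, -4.0]
gripper_width: 0.507
```

Call:
servo_tool:
  deltas:
    - {"slide": [0,0,0],"spin": 0}
    - {"slide": [0,0,0],"spin": 0}
  gripper: 128

```text
time_s: 47.5
tcp_pos: [0.7311, 0.1505, 0.1434]
ee_rot: [[-0.969, 0.246, -0.029], [0.245, 0.969, 0.03], [0.036, 0.021, -0.999]]
wrist_force: [-0.0, 1.0, -5.5]
gripper_width: 0.505
```

Call:
servo_tool:
  deltas:
    - {"slide": [0,0,0],"spin": 0}
  gripper: 127

```text
time_s: 47.6
tcp_pos: [0.7305, 0.1504, 0.1423]
ee_rot: [[-0.969, 0.246, -0.032], [0.245, 0.969, 0.029], [0.038, 0.02, -0.999]]
wrist_force: [0.2, -0.2, -2.4]
gripper_width: 0.504
```

```bash
python3 - <<'E'
from h import *
to();side('s50.png',(60,240,240,420),3);print(sense()['moment'])
E
```

```text
t 47.6 tcp [0.7305 0.1504 0.1423] yaw(y) 75.78 j [  23.1   37.7   16.5   -2.4  -69.8 -126.4] F [ 0.2 -0.2 -2.4] w 0.504
[0.02666775 0.01250179 0.04294595]
```

View pics/s50.png

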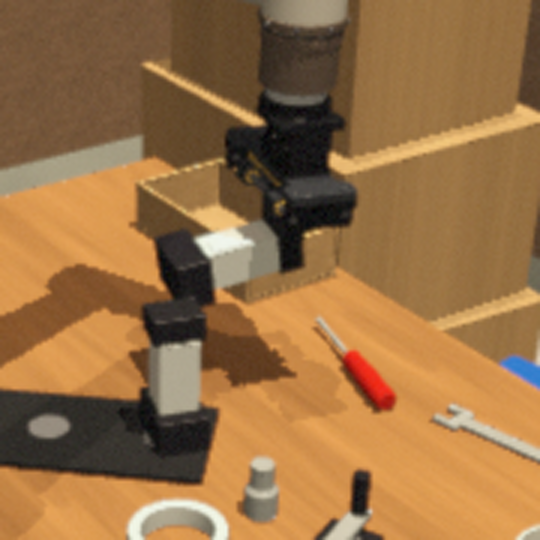

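Call:
servo_tool:
  deltas:
    - {"slide": [0,0,-0.05],"spin": 0}
  gripper: 127

```text
time_s: 47.75
tcp_pos: [0.7286, 0.1503, 0.142]
ee_rot: [[-0.969, 0.246, -0.037], [0.245, 0.969, 0.028], [0.043, 0.018, -0.999]]
wrist_force: [-2.4, 0.4, -7.2]
gripper_width: 0.506
```

```bash
python3 - <<'E'
from h import *
to();side('s51.png',(60,240,240,420),3);print(sense()['moment'])
E
```

```text
t 47.75 tcp [0.7286 0.1503 0.142 ] yaw(y) 75.76 j [  23.1   37.7   16.5   -2.5  -70.1 -126.4] F [-2.4  0.4 -7.2] w 0.506
[-0.16479288 -0.39969205  0.00723711]
```

View pics/s51.png

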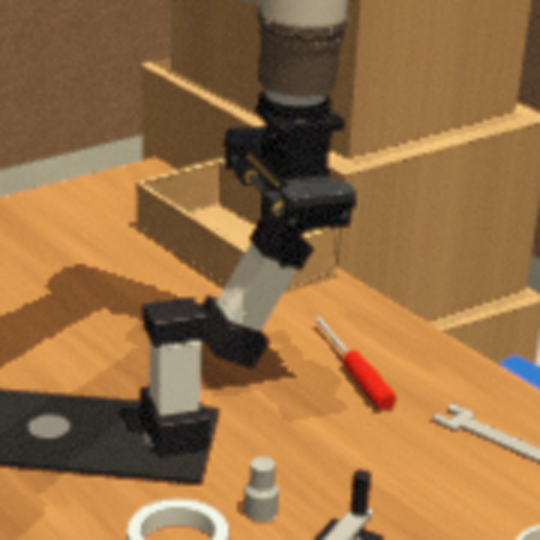

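Call:
servo_tool:
  deltas:
    - {"slide": [0,0,-0.05],"spin": 0}
  gripper: 127

```text
time_s: 47.9
tcp_pos: [0.7291, 0.1502, 0.1419]
ee_rot: [[-0.969, 0.246, -0.037], [0.245, 0.969, 0.028], [0.043, 0.018, -0.999]]
wrist_force: [3.7, -1.2, -4.5]
gripper_width: 0.503
```

```bash
python3 - <<'E'
from h import *
to();side('s52.png',(60,240,240,420),3);print(sense()['moment'])
E
```

```text
t 47.9 tcp [0.7291 0.1502 0.1419] yaw(y) 75.75 j [  23.1   37.8   16.6   -2.5  -70.1 -126.4] F [ 3.7 -1.2 -4.5] w 0.503
[-0.34836165 -1.23545993 -0.01465292]
```

View pics/s52.png

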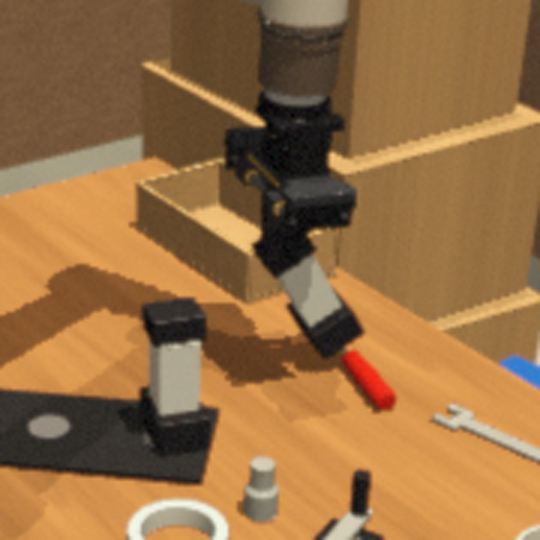

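Call:
servo_tool:
  deltas:
    - {"slide": [0,0,-0.05],"spin": 0}
  gripper: 127.1

```text
time_s: 48.05
tcp_pos: [0.7302, 0.1499, 0.1445]
ee_rot: [[-0.969, 0.246, -0.034], [0.245, 0.969, 0.028], [0.04, 0.019, -0.999]]
wrist_force: [1.0, -0.3, -3.8]
gripper_width: 0.502
```

```bash
python3 - <<'E'
from h import *
to();side('s53.png',(60,240,240,420),3);print(sense()['moment'])
E
```

```text
t 48.05 tcp [0.7302 0.1499 0.1445] yaw(y) 75.75 j [  23.    37.7   16.8   -2.4  -70.3 -126.4] F [ 1.  -0.3 -3.8] w 0.502
[-0.09364324 -0.31232025  0.00767371]
```

View pics/s53.png

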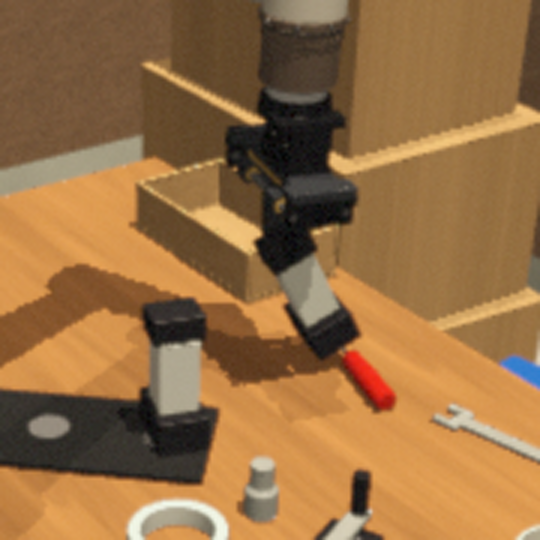

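Call:
servo_tool:
  deltas:
    - {"slide": [0,0,-0.05],"spin": 0}
  gripper: 126.8

```text
time_s: 48.2
tcp_pos: [0.7296, 0.1499, 0.1457]
ee_rot: [[-0.968, 0.246, -0.036], [0.246, 0.969, 0.028], [0.042, 0.018, -0.999]]
wrist_force: [0.1, 0.4, -5.5]
gripper_width: 0.506
```

```bash
python3 - <<'E'
from h import *
to();side('s54.png',(60,240,240,420),3);print(sense()['moment'])
E
```

```text
t 48.2 tcp [0.7296 0.1499 0.1457] yaw(y) 75.73 j [  23.    37.6   16.9   -2.4  -70.5 -126.4] F [ 0.1  0.4 -5.5] w 0.506
[ 0.00650577  0.10181492 -0.02880901]
```

View pics/s54.png

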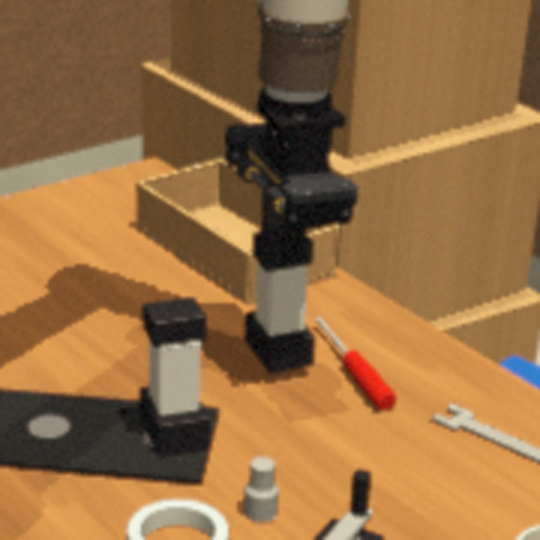

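Upright now. Clamp right away.

Call:
servo_tool:
  deltas:
    - {"slide": [0,0,0],"spin": 0}
    - {"slide": [0,0,-0.05],"spin": 0}
    - {"slide": [0,0,-0.3],"spin": 0}
  gripper: 150

```text
time_s: 48.55
tcp_pos: [0.7289, 0.1496, 0.1538]
ee_rot: [[-0.968, 0.246, -0.039], [0.245, 0.969, 0.027], [0.045, 0.017, -0.999]]
wrist_force: [0.6, -0.6, -5.6]
gripper_width: 0.5
```

```bash
python3 - <<'E'
from h import *
to([.348,.246,.22]);side('s55.png',(60,240,240,420),3);print(sense()['moment'])
E
```

```text
t 48.55 tcp [0.7289 0.1496 0.1538] yaw(y) 75.75 j [  23.    37.3   17.5   -2.4  -71.6 -126.4] F [ 0.6 -0.6 -5.6] w 0.5
units [15.82  0.03 -1.94]
[-0.19254675 -0.47810944  0.02704784]
```

View pics/s55.png

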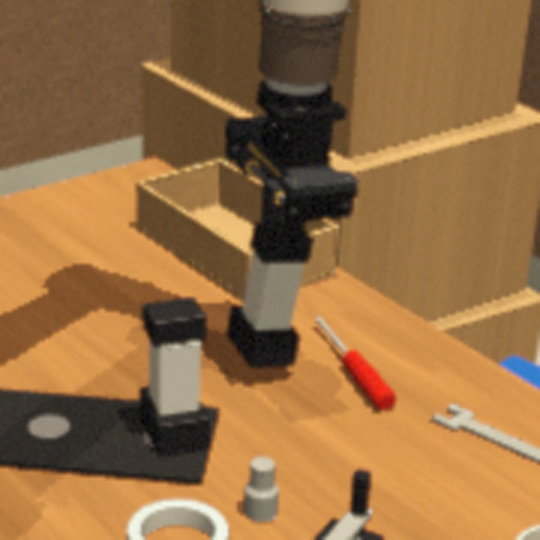

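Call:
servo_tool:
  deltas:
    - {"slide": [0,0,-0.7],"spin": 0}
    - {"slide": [0,0,-0.8],"spin": 0}
    - {"slide": [0,0,-0.8],"spin": 0}
    - {"slide": [0,0,-0.8],"spin": 0}
    - {"slide": [0,0,-0.8],"spin": 0}
    - {"slide": [0.2,0,-0.8],"spin": 0}
    - {"slide": [0.5,0,-0.6],"spin": 0}
    - {"slide": [0.8,0.1,-0.2],"spin": 0}
    - {"slide": [0.9,0.15,0],"spin": 0}
    - {"slide": [0.9,0.15,0],"spin": 0}

```text
time_s: 49.6
tcp_pos: [0.6569, 0.175, 0.3077]
ee_rot: [[-0.968, 0.249, -0.026], [0.248, 0.968, 0.03], [0.033, 0.023, -0.999]]
wrist_force: [-0.2, -0.5, -5.3]
gripper_width: 0.496
```

```bash
python3 - <<'E'
from h import *
to([.404,.195,.28])
E
```

```text
t 49.6 tcp [0.6569 0.175  0.3077] yaw(y) 75.56 j [  27.5   26.    19.5   -2.2  -84.  -131.6] F [-0.2 -0.5 -5.3] w 0.496
units [ 9.96 -1.77  1.39]
```

Call:
servo_tool:
  deltas:
    - {"slide": [0.9,-0.16,0],"spin": 0}
    - {"slide": [0.9,-0.16,0],"spin": 0}
    - {"slide": [0.9,-0.16,0],"spin": 0}
    - {"slide": [0.9,-0.16,0],"spin": 0}
    - {"slide": [0.9,-0.16,0],"spin": 0}
    - {"slide": [0.9,-0.16,0],"spin": 0}
    - {"slide": [0.9,-0.16,0],"spin": 0}
    - {"slide": [0.9,-0.16,0],"spin": 0}
    - {"slide": [0.9,-0.16,0],"spin": 0}
    - {"slide": [0.9,-0.16,0.2],"spin": 0}

```text
time_s: 50.6
tcp_pos: [0.411, 0.1916, 0.3161]
ee_rot: [[-0.969, 0.246, -0.018], [0.245, 0.969, 0.038], [0.027, 0.033, -0.999]]
wrist_force: [-0.6, -0.5, -5.0]
gripper_width: 0.5
```

```bash
python3 - <<'E'
from h import *
to([.404,.195,.2]);print(np.round(sense()['ee_rot'][:,2],3))
E
```

```text
t 50.6 tcp [0.411  0.1916 0.3161] yaw(y) 75.77 j [  44.     1.6  -11.6   -2.4  -76.  -147.6] F [-0.6 -0.5 -5. ] w 0.5
units [ 0.18 -0.09  4.65]
[-0.018  0.038 -0.999]
```

Call:
servo_tool:
  deltas:
    - {"slide": [0.1,-0.1,0.6],"spin": 0}
    - {"slide": [0.1,0,0.8],"spin": 0}
    - {"slide": [0,0,0.8],"spin": 0}
    - {"slide": [0,0,0.8],"spin": 0}
    - {"slide": [0,0,0.8],"spin": 0}
    - {"slide": [0,0,0.8],"spin": 0}
    - {"slide": [0,0,0.4],"spin": 0}
    - {"slide": [0,0,0],"spin": 0}

```text
time_s: 51.4
tcp_pos: [0.3947, 0.1931, 0.1953]
ee_rot: [[-0.971, 0.239, -0.007], [0.238, 0.97, 0.05], [0.019, 0.047, -0.999]]
wrist_force: [0.1, 0.2, -4.9]
gripper_width: 0.505
```

```bash
python3 - <<'E'
from h import *
to([.404,.195,.14]);print(np.round(sense()['ee_rot'][:,2],3));side('s56.png',(80,270,140,360),3.2)
E
```

```text
t 51.4 tcp [0.3947 0.1931 0.1953] yaw(y) 76.15 j [  45.7    4.7  -26.1   -2.7  -57.5 -148. ] F [ 0.1  0.2 -4.9] w 0.505
units [-0.38  0.06  2.21]
[-0.007  0.05  -0.999]
```

View pics/s56.png

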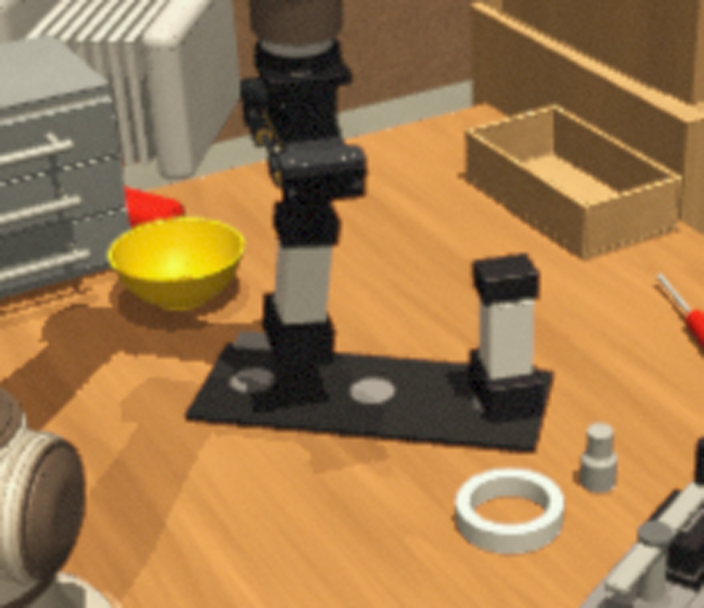

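Call:
servo_tool:
  deltas:
    - {"slide": [-0.4,0,0.3],"spin": 0}
    - {"slide": [-0.4,0,0.4],"spin": 0}
    - {"slide": [0,0,0.4],"spin": 0}
    - {"slide": [0,0,0.3],"spin": 0}
    - {"slide": [0,0,0],"spin": 0}

```text
time_s: 51.95
tcp_pos: [0.4185, 0.1913, 0.1609]
ee_rot: [[-0.971, 0.239, -0.001], [0.239, 0.97, 0.055], [0.014, 0.053, -0.999]]
wrist_force: [1.1, -0.4, -5.4]
gripper_width: 0.498
```

```bash
python3 - <<'E'
from h import *
to([.41,.19,.13]);print(np.round(sense()['ee_rot'][:,2],3));side('s57.png',(80,270,140,360),3.2)
E
```

```text
t 51.95 tcp [0.4185 0.1913 0.1609] yaw(y) 76.15 j [  43.2    8.8  -26.8   -2.9  -52.3 -145.3] F [ 1.1 -0.4 -5.4] w 0.498
units [ 0.3  -0.2   1.23]
[-0.001  0.055 -0.999]
```

View pics/s57.png

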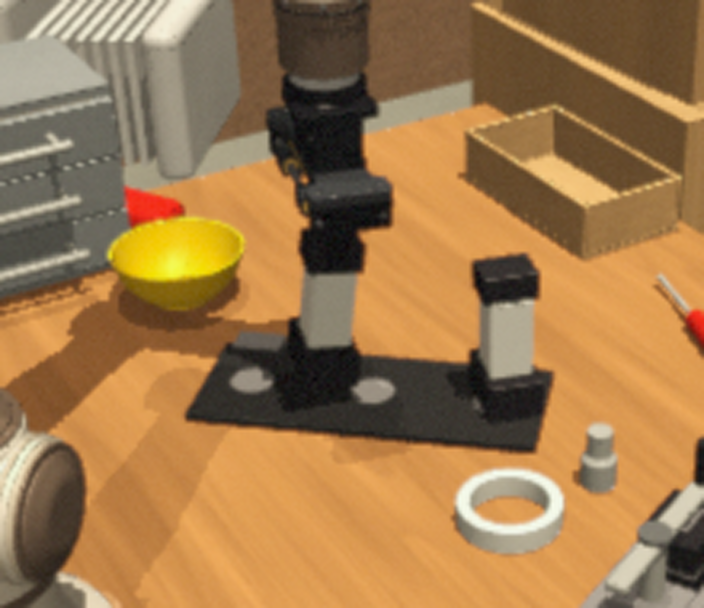

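Small steps down until contact.

Call:
servo_tool:
  deltas:
    - {"slide": [0.15,-0.1,0.25],"spin": 0}
    - {"slide": [0,0,0.25],"spin": 0}
    - {"slide": [0,0,0.2],"spin": 0}

```text
time_s: 52.3
tcp_pos: [0.4158, 0.192, 0.1451]
ee_rot: [[-0.972, 0.237, 0.005], [0.237, 0.97, 0.057], [0.009, 0.057, -0.998]]
wrist_force: [-3.1, -0.5, 20.1]
gripper_width: 0.505
```

Call:
servo_tool:
  deltas:
    - {"slide": [0,0,0.2],"spin": 0}
    - {"slide": [0,0,0.15],"spin": 0}

```text
time_s: 52.5
tcp_pos: [0.4209, 0.1948, 0.144]
ee_rot: [[-0.973, 0.23, 0.017], [0.23, 0.971, 0.059], [-0.003, 0.062, -0.998]]
wrist_force: [-4.1, -2.7, 16.5]
gripper_width: 0.502
```

```bash
python3 - <<'E'
from h import *
to([.41,.19,.13]);print(np.round(sense()['ee_rot'][:,2],3))
E
```

```text
t 52.5 tcp [0.4209 0.1948 0.144 ] yaw(y) 76.7 j [  43.7    9.8  -28.6   -2.4  -48.5 -145.5] F [-4.1 -2.7 16.5] w 0.502
units [ 0.38 -0.32  0.54]
[ 0.017  0.059 -0.998]
```

Call:
servo_tool:
  deltas:
    - {"slide": [0,0,-0.12],"spin": 0}
    - {"slide": [0,0,0],"spin": 0}

```text
time_s: 52.7
tcp_pos: [0.4215, 0.1954, 0.1483]
ee_rot: [[-0.973, 0.229, 0.02], [0.229, 0.971, 0.061], [-0.005, 0.064, -0.998]]
wrist_force: [0.3, 0.5, -5.0]
gripper_width: 0.505
```

Call:
servo_tool:
  deltas:
    - {"slide": [0,0,0],"spin": 0}
    - {"slide": [0,0,0],"spin": 0}
  gripper: 126.5

```text
time_s: 52.9
tcp_pos: [0.4209, 0.1952, 0.1474]
ee_rot: [[-0.973, 0.229, 0.019], [0.23, 0.971, 0.061], [-0.004, 0.064, -0.998]]
wrist_force: [0.1, 0.6, -4.8]
gripper_width: 0.506
```

```bash
python3 - <<'E'
from h import *
to([.41,.19,.13]);side('s58.png',(80,270,140,360),3.2)
E
```

```text
t 52.9 tcp [0.4209 0.1952 0.1474] yaw(y) 76.74 j [  43.8    9.5  -28.4   -2.4  -48.9 -145.5] F [ 0.1  0.6 -4.8] w 0.506
units [ 0.38 -0.35  0.68]
```

View pics/s58.png

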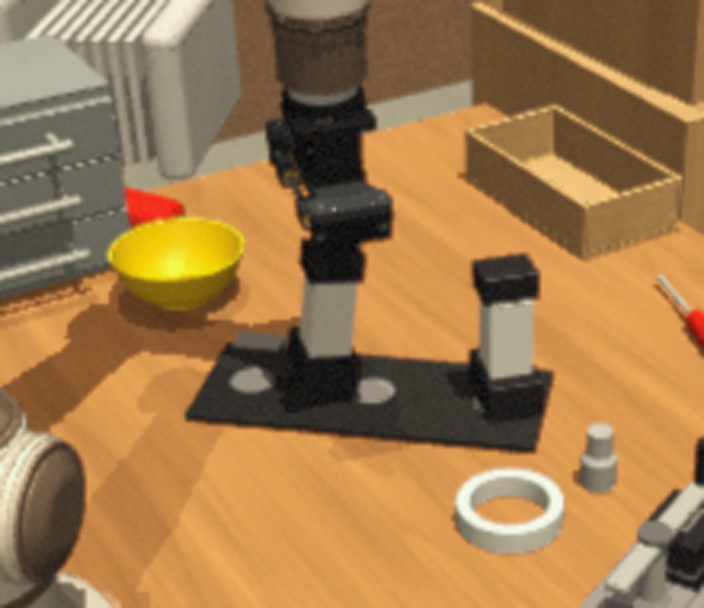

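Call:
servo_tool:
  deltas:
    - {"slide": [0,0,0.06],"spin": 0}
    - {"slide": [0,0,0.02],"spin": 0}
  gripper: 126.2

```text
time_s: 53.15
tcp_pos: [0.4207, 0.1952, 0.1447]
ee_rot: [[-0.973, 0.229, 0.018], [0.23, 0.971, 0.06], [-0.003, 0.063, -0.998]]
wrist_force: [-1.0, 0.8, -1.1]
gripper_width: 0.506
```

Call:
servo_tool:
  deltas:
    - {"slide": [0,0,0],"spin": 0}
    - {"slide": [0,0,0],"spin": 0}
  gripper: 124

```text
time_s: 53.35
tcp_pos: [0.4216, 0.196, 0.1454]
ee_rot: [[-0.973, 0.229, 0.02], [0.229, 0.971, 0.062], [-0.005, 0.065, -0.998]]
wrist_force: [-1.0, 0.4, -1.3]
gripper_width: 0.515
```

```bash
python3 - <<'E'
from h import *
to([.41,.19,.13]);side('s59.png',(80,270,140,360),3.2)
E
```

```text
t 53.35 tcp [0.4216 0.196  0.1454] yaw(y) 76.76 j [  43.8    9.7  -28.5   -2.4  -48.5 -145.5] F [-1.   0.4 -1.3] w 0.515
units [ 0.4  -0.38  0.59]
```

View pics/s59.png

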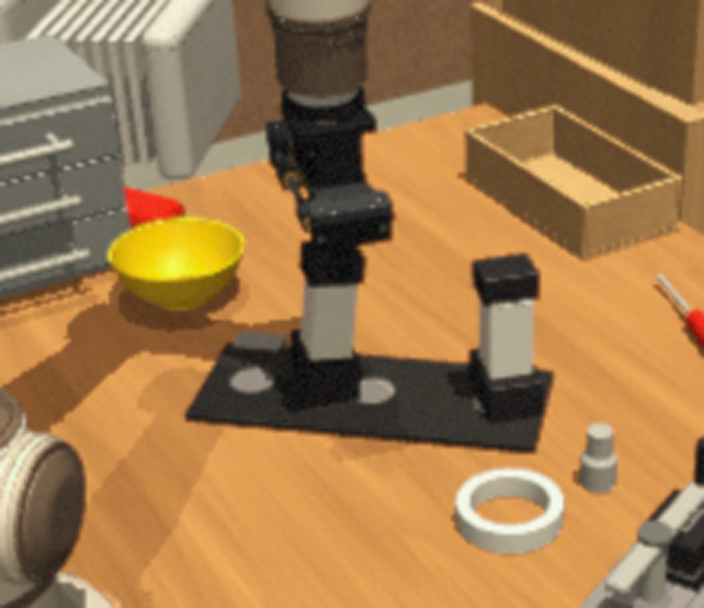

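Call:
servo_tool:
  deltas:
    - {"slide": [0,0,0],"spin": 0}
    - {"slide": [0,0,0],"spin": 0}
    - {"slide": [0,0,0],"spin": 0}
    - {"slide": [0,0,0],"spin": 0}
  gripper: 100

```text
time_s: 53.8
tcp_pos: [0.4237, 0.1978, 0.1475]
ee_rot: [[-0.974, 0.227, 0.025], [0.228, 0.971, 0.066], [-0.009, 0.07, -0.998]]
wrist_force: [-0.7, 0.9, 0.7]
gripper_width: 0.604
```

Call:
servo_tool:
  deltas:
    - {"slide": [0,0,0],"spin": 0}
    - {"slide": [0,0,0],"spin": 0}
    - {"slide": [0,0,0],"spin": 0}
    - {"slide": [0,0,0],"spin": 0}
    - {"slide": [0,0,-0.3],"spin": 0}
    - {"slide": [0,0,-0.6],"spin": 0}
    - {"slide": [0,0,-0.8],"spin": 0}
    - {"slide": [0,0,-1],"spin": 0}
    - {"slide": [0,0,-1],"spin": 0}
    - {"slide": [0,0,-1],"spin": 0}
  gripper: 0

```text
time_s: 54.8
tcp_pos: [0.4186, 0.1873, 0.2675]
ee_rot: [[-0.974, 0.228, 0.017], [0.229, 0.972, 0.058], [-0.004, 0.06, -0.998]]
wrist_force: [0.6, 1.2, 0.4]
gripper_width: 1.005
```

```bash
python3 - <<'E'
from h import *
import pickle
to();side('s60.png',(120,270,180,370),4);c=snap('wrist','w60.png');pickle.dump(c,open('w60.pkl','wb'));snap('top','t60.png')
E
```

```text
t 54.8 tcp [0.4186 0.1873 0.2675] yaw(y) 76.8 j [  43.3    2.4  -18.    -1.9  -66.7 -145.8] F [0.6 1.2 0.4] w 1.005
```

View pics/s60.png

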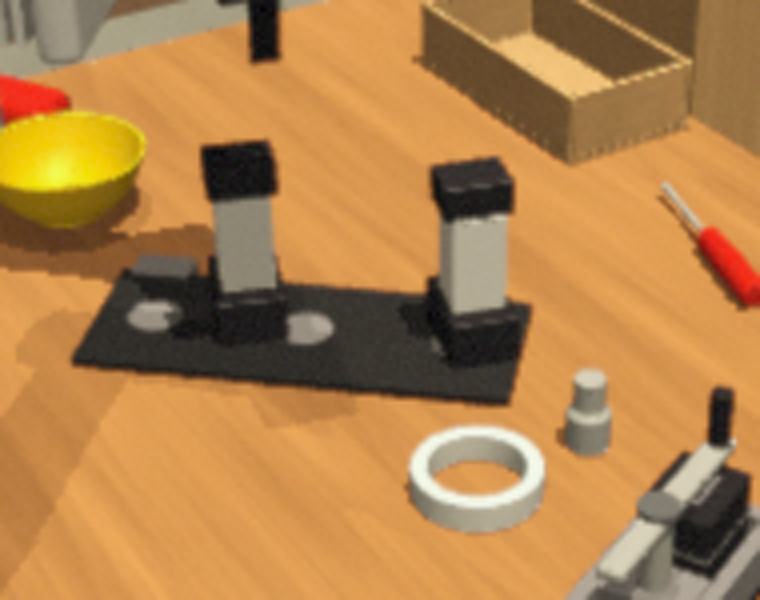

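View pics/w60.png

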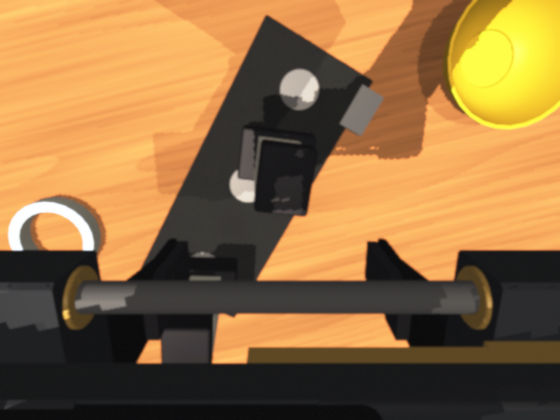

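```bash
python3 - <<'E'
from h import *
import pickle; c=pickle.load(open('w60.pkl','rb'))
h=np.mean([plane(c,u,v,.16)[:2] for u,v in [(262,141),(314,147),(308,214),(256,207)]],0)
a=np.radians(138);y=np.array([np.cos(a),np.sin(a)]);x=np.array([y[1],-y[0]]);d=h-[.441,.162];print(h,'pad x,y',d@x,d@y)
print('pad corners',plane(c,267,16,.01),plane(c,371,80,.01))
A=cv2.imread('pics/w60.png');cv2.imwrite('pics/w60c.png',cv2.resize(A[0:330,140:420],None,fx=1.8,fy=1.8,interpolation=cv2.INTER_CUBIC))
E
```

```text
[0.4095514  0.20541293] pad x,y 0.011218876541281245 0.052419786552244683
pad corners [0.26851846 0.23086768 0.01      ] [0.35792933 0.33135222 0.01      ]
```

View pics/w60c.png

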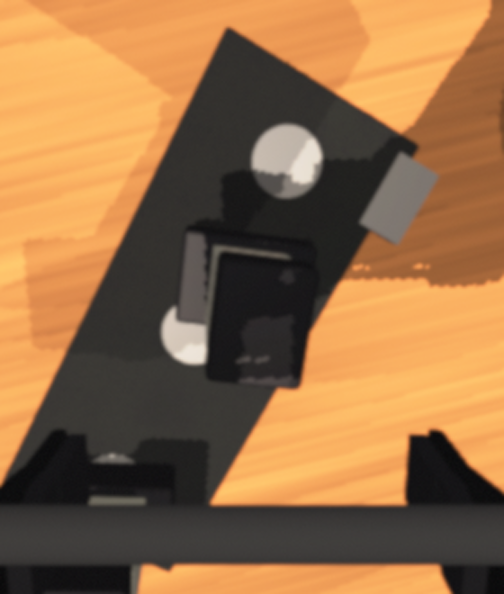

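View pics/t60.png

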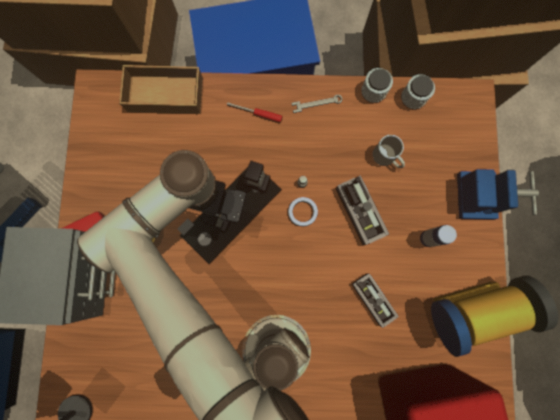

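Call:
servo_tool:
  deltas:
    - {"slide": [0,0,-1],"spin": 0}
    - {"slide": [0,0,-1],"spin": 0}
    - {"slide": [0,0.8,-1],"spin": 0}
    - {"slide": [0,0.9,-0.5],"spin": 0}
    - {"slide": [0,0.9,0],"spin": 0}
    - {"slide": [0,0.9,0],"spin": 0}
    - {"slide": [0,0.9,0],"spin": 0}
    - {"slide": [0,0,0],"spin": 0}

```text
time_s: 55.75
tcp_pos: [0.44, 0.2904, 0.3585]
ee_rot: [[-0.973, 0.231, 0.008], [0.231, 0.971, 0.053], [0.004, 0.053, -0.999]]
wrist_force: [-0.8, 0.4, -1.4]
gripper_width: 1.001
```

```bash
python3 - <<'E'
from h import *
to();side('s61.png',(120,290,180,400),3.4)
t=snap('top','t61.png'); s=optics.capture('side')
# project expected upright boxes for check
import numpy as np
img=s['frame'][:,:,::-1].copy()
def box(cx,cy,yaw,dx,dy,z0,z1,col):
    a=np.radians(yaw);X=np.array([np.cos(a),np.sin(a)]);Y=np.array([-X[1],X[0]])
    for z in (z0,z1):
        P=[proj(s,[*(np.array([cx,cy])+i*dx/2*X+j*dy/2*Y),z]) for i,j in [(1,1),(1,-1),(-1,-1),(-1,1)]]
        cv2.polylines(img,[np.round(np.array(P)*8).astype(int)],True,col,1,cv2.LINE_AA,3)
for (cx,cy,yw) in [(.5457,.0823,-18),(.4095,.2054,-14)]:
    box(cx,cy,yw,56,80,0,0,(0,0,0)) if 0 else None
    box(cx,cy,yw,.056,.08,.01,.05,(0,255,0)); box(cx,cy,yw,.056,.044,.13,.16,(0,0,255))
cv2.imwrite('pics/s61b.png',cv2.resize(img[120:290,180:400],None,fx=3.4,fy=3.4,interpolation=cv2.INTER_CUBIC))
E
```

```text
t 55.75 tcp [0.44   0.2904 0.3585] yaw(y) 76.63 j [  50.1    7.4    0.4   -1.6  -80.3 -153.2] F [-0.8  0.4 -1.4] w 1.001
```

View pics/s61b.png

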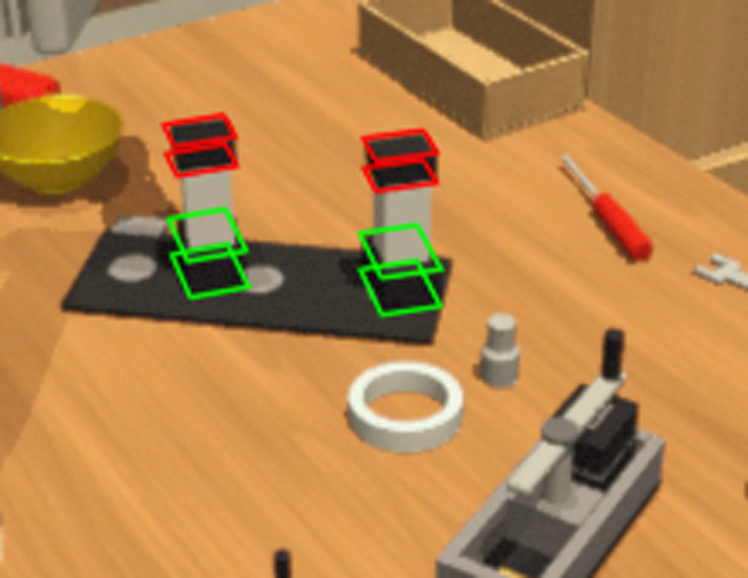

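View pics/s61.png

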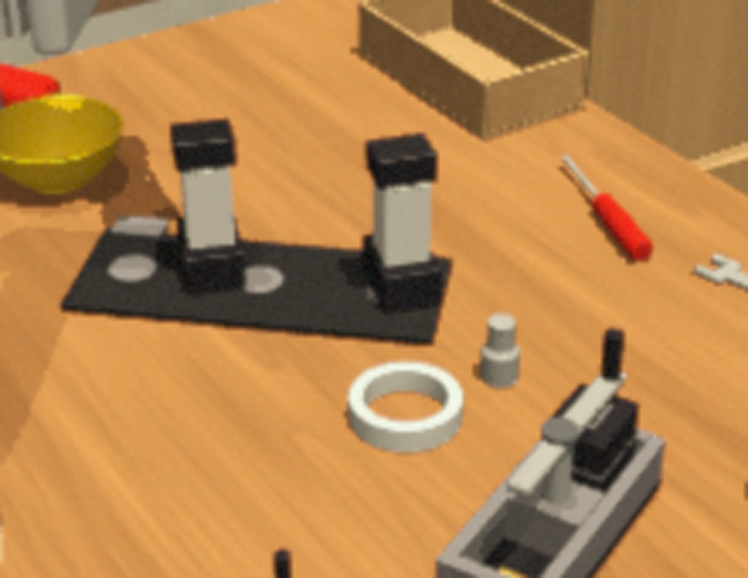

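View pics/t61.png

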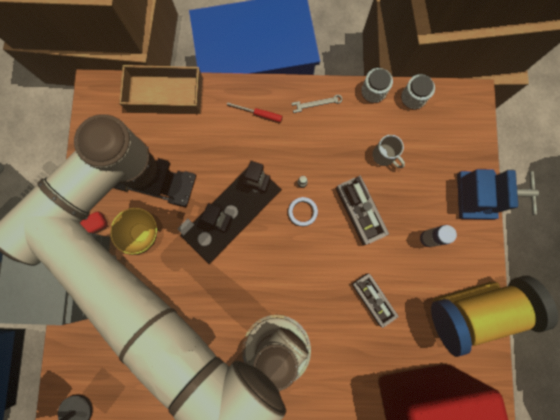

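```bash
python3 -c "
from h import *
print(r.finish_job()); to()"
```

```text
the job is handed in; nothing more can be done
None
the job is handed in; nothing more can be done
```

I've handed the job in at about 56 s of the 210 s allowed. The last pictures show everything in place, but the judge gave no verdict.

**What I did:**
- **Bar and pack:** I caged the knob between the fingers and turned the bar open to about 88°. I put the one pack that was there into pocket0, then turned the bar back until it reached its stop with about 9 N.
- **Lanterns:** Only two lanterns were there. I lifted each by its head end, eased the grip so it swung upright between the pads, and set it on the charging pad.

**Last checks:**

| Thing | Result |
|---|---|
| Pack | in the pocket, about 2 mm from its middle; top measured 86 mm (one view pair, 3 mm disagreement) against 90 mm expected |
| Bar | within about 2° of shut |
| First lantern (b) | pad x 11 mm, y −131 mm |
| Second lantern (a) | pad x 11 mm, y 52 mm |
| Lantern tilt | both match upright outlines in the side view |
| Other things on the bench | where they were at the start in the top view |

**What went wrong or came close:**
- **Dropped lantern:** The first lantern slipped out of the fingers on the first easing. It fell about 10 cm back onto its side, and I picked it up again without further trouble.
- **Overswing:** The second lantern swung past upright once before I steadied it.
- **Close to the edge:** By my estimate, the first lantern's base ends only about 2 mm from the end edge of the pad, though its middle is 21 mm inside the limit.

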